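Load the rotary tuning stand and lock its keeper

TASK

Load the rotary tuning stand for tomorrow: turn its brass lock collar back to open, lift off the keeper plate and lay it aside, then stand every coil pair upright on the platter, centred on the painted station of its own colour with its yoke along the line, without spinning the freely turning platter: its black index line must stay at the red pointer. When all are on, put the keeper back down over the collar and the two dowel pins until it lies flat on the hub, and turn the collar clockwise until its lugs stand at the white locked marks on the keeper. Leave the foot pedal, the spring deck and the tube vise screw where they are.

Things in the scene. Friction and masses are not known exactly. Their poses are not given: they have to be found in the camera images.
- coil_red: coil pair with red wrap on a steel yoke, about 160 g; None if absent. Origin: centre of the yoke's underside, z up, x along the yoke. Yoke 76 (x) x 24 x 6 thick. Two upright coils at x = +-12, 23.4 in diameter, top 36 above the underside; the wrap gives flat grip faces 23.4 apart across y, 12 to 29 above the underside. Both ends alike: half a turn makes no difference
- coil_yellow: coil pair with yellow wrap on a steel yoke, about 160 g; None if absent. Origin: centre of the yoke's underside, z up, x along the yoke. Yoke 76 (x) x 24 x 6 thick. Two upright coils at x = +-12, 23.4 in diameter, top 36 above the underside; the wrap gives flat grip faces 23.4 apart across y, 12 to 29 above the underside. Both ends alike: half a turn makes no difference
- coil_blue: coil pair with blue wrap on a steel yoke, about 160 g; None if absent. Origin: centre of the yoke's underside, z up, x along the yoke. Yoke 76 (x) x 24 x 6 thick. Two upright coils at x = +-12, 23.4 in diameter, top 36 above the underside; the wrap gives flat grip faces 23.4 apart across y, 12 to 29 above the underside. Both ends alike: half a turn makes no difference
- coil_green: coil pair with green wrap on a steel yoke, about 160 g; None if absent. Origin: centre of the yoke's underside, z up, x along the yoke. Yoke 76 (x) x 24 x 6 thick. Two upright coils at x = +-12, 23.4 in diameter, top 36 above the underside; the wrap gives flat grip faces 23.4 apart across y, 12 to 29 above the underside. Both ends alike: half a turn makes no difference
- coil_white: coil pair with white wrap on a steel yoke, about 160 g; None if absent. Origin: centre of the yoke's underside, z up, x along the yoke. Yoke 76 (x) x 24 x 6 thick. Two upright coils at x = +-12, 23.4 in diameter, top 36 above the underside; the wrap gives flat grip faces 23.4 apart across y, 12 to 29 above the underside. Both ends alike: half a turn makes no difference
- coil_purple: coil pair with purple wrap on a steel yoke, about 160 g; None if absent. Origin: centre of the yoke's underside, z up, x along the yoke. Yoke 76 (x) x 24 x 6 thick. Two upright coils at x = +-12, 23.4 in diameter, top 36 above the underside; the wrap gives flat grip faces 23.4 apart across y, 12 to 29 above the underside. Both ends alike: half a turn makes no difference
- station_red (a point): centre of the painted red station on the platter: top face (34 above the bench), 86 from the spindle axis, 30 deg anticlockwise from hub_seat's x axis. Its x axis runs outward along the radial line; turns with the platter. A coil pair is right with its underside centre here and yoke along the line (ends 48 and 124 from the axis)
- station_yellow (a point): centre of the painted yellow station on the platter: top face (34 above the bench), 86 from the spindle axis, 90 deg anticlockwise from hub_seat's x axis. Its x axis runs outward along the radial line; turns with the platter. A coil pair is right with its underside centre here and yoke along the line (ends 48 and 124 from the axis)
- station_blue (a point): centre of the painted blue station on the platter: top face (34 above the bench), 86 from the spindle axis, 150 deg anticlockwise from hub_seat's x axis. Its x axis runs outward along the radial line; turns with the platter. A coil pair is right with its underside centre here and yoke along the line (ends 48 and 124 from the axis)
- station_green (a point): centre of the painted green station on the platter: top face (34 above the bench), 86 from the spindle axis, 210 deg anticlockwise from hub_seat's x axis. Its x axis runs outward along the radial line; turns with the platter. A coil pair is right with its underside centre here and yoke along the line (ends 48 and 124 from the axis)
- station_white (a point): centre of the painted white station on the platter: top face (34 above the bench), 86 from the spindle axis, 270 deg anticlockwise from hub_seat's x axis. Its x axis runs outward along the radial line; turns with the platter. A coil pair is right with its underside centre here and yoke along the line (ends 48 and 124 from the axis)
- station_purple (a point): centre of the painted purple station on the platter: top face (34 above the bench), 86 from the spindle axis, 330 deg anticlockwise from hub_seat's x axis. Its x axis runs outward along the radial line; turns with the platter. A coil pair is right with its underside centre here and yoke along the line (ends 48 and 124 from the axis)
- platter (a joint): angle of the round aluminium platter (268 in diameter, top 34 above the bench) about its upright spindle, rad, growing anticlockwise from above; 0 = black index line at the pointer. It runs free on a bearing (drag 0.03 N m, a quarter newton at the rim) and stays where left. The stand's foot is fixed to the bench
- index_line (a point): outer end of the black index line (with a diamond) on the platter's top face, 133 from the spindle axis, in hub_seat's -x direction; turns with the platter
- pointer (a point): tip of the fixed red pointer beside the platter rim, 138 from the spindle axis, 34 above the bench. Its bracket, 22 wide, reaches 160 from the axis
- finger_peg (a point): top centre of the black upright finger peg on the platter, 12 in diameter, 26 tall above the platter's top face, 114 from the spindle axis in hub_seat's +x direction (opposite the index line): hold it to turn the platter back by hand if it has moved
- hub_seat (a point): centre of the hub's flat top on the spindle axis, 9 above the platter's top face (43 above the bench); turns with the platter. x runs along the line of the two dowel pins, at x = +-36, 6 in diameter, round tips, 17 tall above the hub top. Hub 54 in diameter with a bar 86 x 16 under the dowels
- keeper: loose dark hexagonal keeper plate, 110 across flats, 6 thick, about 180 g, at first seated and locked on the hub. Origin: centre of underside, z up. Holes 7.6 wide at x = +-36 fit the dowels; window 52 (x) x 29 (y) passes the open collar. Half a turn is the same. Seated: origin on hub_seat, x along the dowels, its rim 3 mm above the inner yoke ends (which it covers by 7 mm)
- keeper_tabs (a point): midpoint between the keeper's two upright bright finger tabs, on its top face (6 above its underside), axes as the keeper's. The tabs stand 28 either side along the line 60 deg anticlockwise from the keeper's x axis, each 6 thick along that line, 16 wide across it, 16 tall: grip them from outside, 62 over both
- collar (a joint): angle of the captive brass lock collar on the fixed spindle, rad, growing clockwise from above. 0 = open: lugs and thumb bar along the dowel line (platter at index); the keeper passes up to 0.25. 1.134 (65 deg) = lugs at the white locked marks on the keeper. Stops at -0.06 and 1.25; stays where left (0.04 N m)
- collar_top (a point): centre of the top of the collar's thumb bar, on the spindle axis, 90.5 above the bench; x lies along the bar and turns with it. Bar 30 long (x), 10 thick (y), 28 tall; below it a ring 23 in diameter and two lugs 44 tip to tip, 10 wide, underside 51.5 above the bench (2.5 over the seated keeper, whose tabs end 25 below the bar's top)
- pedal: bystander: steel foot pedal with a ribbed rubber tread, 95 x 130 x 40; origin centre of its underside. Leave it alone
- spring_deck: bystander: bronze spring deck, 60 x 26 x 18; origin centre of its underside. Leave it alone
- vise_screw: bystander: brass tube vise screw standing on its knurled head, 22 in diameter, 27 tall; origin centre of its underside. Leave it alone
Things that resemble listed ones, but are neither listed nor needed, are in the scene too. What is shaped like the keeper but green, pink or purple is not meant.

How it is judged:
By the outcome, as a careful person would: the job done as asked, in the order asked, and still so for the second after the job is handed in, with the robot touching nothing.
Of coil_red, coil_yellow, coil_blue, coil_green, coil_white, coil_purple only 3 to 6 are there at a start; the rules pass over those that are not, and their reading is None.
At some moment in a run one of coil_red, coil_yellow, coil_blue, coil_green, coil_white, coil_purple, keeper may be knocked a few centimetres aside while the robot is not near it.
Once in a run the grip may slacken for a moment while it holds something.
It also fails if it takes over 210 s, if anything falls off the work surface, if the arm or the gripper's body presses on something with over 40 N, if the wrist force passes 120 N, or if a joint passes its speed limit or range.

ROBOT

A 6-joint arm with a two-finger parallel gripper is mounted at the origin on the work surface. World frame = base frame: x ahead of the robot, y to its left, z up, the work surface at z = 0. Lengths are in m, angles in rad, forces in N, time in s.
With the tool pointing down it reaches from about 0.325 to 0.775 m from the base axis. Payload 5.5 kg.
Tool frame: the origin (TCP) lies on the mounting face of the last link; the fingertips stand 182 mm ahead of it and the grasp point (between the pads) lies 163 mm ahead of it; x points along the fingers, z is the direction in which the jaws open and shut, and the axes are right-handed (so a half turn about x gives the same grasp; the last joint's range is limited). The gripper opens to 88 mm and grips with 3 to 60 N. Pads are 20 mm wide; open, the fingers measure 115 mm over their backs; the gripper's body (75 mm by 178 mm) begins 61 mm behind the grasp point.
Start: joints at [1.131, 0.091, 1.231, -0, 1.82, -0.057], TCP at [0.224, 0.557, 0.405] pointing down, gripper open.
Joint ranges: [-2.87, 2.87], [-0.86, 2.18], [0.17, 2.46], [-1.51, 4.65], [0.06, 2.69], [-2.65, 2.65]. Speed limits (rad/s): [2.57, 2.57, 3.01, 3.14, 3.14, 3.14].

INTERFACE

Orientations are given as a rotation vector (axis times angle).
In Python, from workcell import get_state, eyes, workorder gives the robot as it stands.
- The arm moves only by the tool apply_moves, never from a script. Its argument "deltas" is a list of rows, each an object with "dp": the shift along the world's x, y, z in m, a list of three; "rot": the turn, a rotation vector about the world's x, y, z in degrees, a list of three; "fingers": the opening, from 0 (shut) to 1 (fully open). In form: [{"dp": [tx, ty, tz], "rot": [rx, ry, rz], "fingers": fingers}, ...]. A call has 1 to 12 rows; each row shifts and turns the commanded pose from where the row before left it; what a row does not reach is not made up. A row lasts 1/12 s, in which the tool goes at most 41.7 mm and 7.16 degrees, less where a joint would pass 70% of its speed; a pose out of reach is approached as far as the arm can. A call with a gripper value outside its range is refused whole. The fingers move at their own pace and stop on an object; "newtons" is the grip in N (left out, the last holds). Time passes only in rows, so rows that do not move let the fingers close. It gives the time, the measured TCP pose, the force and the opening at its end, in the units of the state.
- get_state(): the state, without advancing time (a new reading comes with each control period).
- eyes.camera(name): name is "side" or "top" or "wrist"; returns a dict with "img" (480x640x3 uint8, red, green, blue), "camera_matrix" (3x3 intrinsics, pixels), "k1" (the pictures are not rectified: a ray, as slopes to the right and down, at radius r is drawn at 1 + k1 r^2 times it, then the intrinsics apply), "R" (3x3) and "t" (3): a world point X has camera coordinates R X + t; the wrist camera has in their place "T_tool_cam" (4x4, takes a point from camera to tool coordinates, whose origin is the TCP and whose axes are the tool frame's). Camera axes: x right, y down, z forward; pixel columns grow to the right and rows downward; lengths in m; the calibration is good to about 2 mm. A picture is of the moment at which its call begins: read the wrist's pose just before it. There is no depth.
- workorder.job_done(): hands the job in, once; it reports no verdict.
Trained networks look in the newest picture that a camera, given by its name, has taken for a name from the list of things; names that differ only in an ending like _2 or _b are one class to them, and where a whole thing is asked for, a point or a joint stands for the part that bears it (a point fixed in the world has none). Each returns a list of dicts, best first, with "p" (0 to 1); they miss things now and then, are a little off and sometimes report something else, mostly with a low value. They report only what shows in the picture. A call takes as long as a camera call. They do not tell look-alikes from the thing itself.
- eyes.look_for(camera, thing): "bbox" ([left, top, right, bottom] in pixels, round what is visible of it).
The state is a dict: "clock": time; "joints": joint angles; "qd": joint speeds; "effort": joint torques, N m; "eef_pos": TCP position; "tool_rot": TCP orientation; "wrist_force": force on the tool from outside, world axes, zero at the start; "torque": the same for the moment, N m; "gripper_width": finger opening in m.
Only numpy, scipy, OpenCV 4.12 (cv2) and the standard library are available. Lean on these libraries where they do the work, as an engineer would, in place of code of your own. Each camera call takes 0.05 s, during which the arm holds its last target.

## Working session

There is one attempt and no reset: what is moved stays moved. The work goes in short steps, Python scripts to look and compute and a tool call to move; the robot and the scene stay as the last step left them, time stands still between calls to the robot, and variables do not carry over. Pictures are saved under pics/ and viewed, and the job is handed in when it is done.

Besides the shell and the picture viewer there is one more tool, called by a JSON object that holds its "name" and its "arguments". apply_moves: Moves the arm, as the interface text tells. Its arguments: {"type":"object","properties":{"deltas":{"type":"array","items":{"type":"object","properties":{"dp":{"type":"array","items":{"type":"number"}},"rot":{"type":"array","items":{"type":"number"}},"fingers":{"type":"number"}}}},"newtons":{"type":"number"}},"required":["deltas"]}

```bash
ls; mkdir -p pics; python3 - <<'E'
from workcell import get_state, eyes
import cv2
s=get_state();print(s)
for n in ["side","top","wrist"]:
    c=eyes.camera(n); cv2.imwrite(f"pics/{n}0.png",c["img"][:,:,::-1]); print(n,{k:v for k,v in c.items() if k!="img"})
E
```

```text
pics
{'clock': 0.0, 'joints': array([ 1.13126059e+00,  9.18202957e-02,  1.23186509e+00,  3.94385753e-05,
        1.81981891e+00, -5.66909467e-02]), 'qd': array([-0.00046254,  0.00077003, -0.00032555, -0.00034613, -0.0025576 ,
       -0.00016454]), 'effort': array([ 2.11947750e-03, -4.46467352e+01, -4.06433272e+01,  7.00438488e-02,
        2.96494737e-02, -1.46156176e-04]), 'eef_pos': array([0.22414647, 0.55660824, 0.4035414 ]), 'tool_rot': array([-0.92374097,  1.36803966,  0.92218165]), 'wrist_force': array([ 0.21863176,  0.13845705, -0.81870133]), 'torque': array([-0.02593713,  0.01614827, -0.0099175 ]), 'gripper_width': 0.08756176075517713}
side {'camera_matrix': array([[601.0449257 ,   0.        , 325.05892376],
       [  0.        , 601.0449257 , 235.19277111],
       [  0.        ,   0.        ,   1.        ]]), 'k1': -0.16756940037181514, 'R': array([[-0.99526698, -0.09717113,  0.00119068],
       [-0.05721036,  0.5759801 , -0.81545932],
       [ 0.07855329, -0.81166785, -0.57881317]]), 't': array([0.50235735, 0.11491497, 1.24782188])}
top {'camera_matrix': array([[530.79245415
[... 229 characters left out ...]
8616834,  0.01301451, -0.16523504],
       [ 0.16546119,  0.01880338, -0.98603703]]), 't': array([-0.00316614,  0.53406542,  1.28576724])}
wrist {'camera_matrix': array([[369.86920015,   0.        , 318.93829633],
       [  0.        , 369.86920015, 240.73705486],
       [  0.        ,   0.        ,   1.        ]]), 'k1': -0.0771993098932204, 'T_tool_cam': array([[-7.79195766e-04, -3.05524325e-01,  9.52183953e-01,
         1.98013750e-02],
       [-1.67592384e-03, -9.52182505e-01, -3.05525232e-01,
         8.55373158e-02],
       [ 9.99998292e-01, -1.83385176e-03,  2.29901075e-04,
        -8.93690301e-04],
       [ 0.00000000e+00,  0.00000000e+00,  0.00000000e+00,
         1.00000000e+00]])}
```

View pics/top0.png

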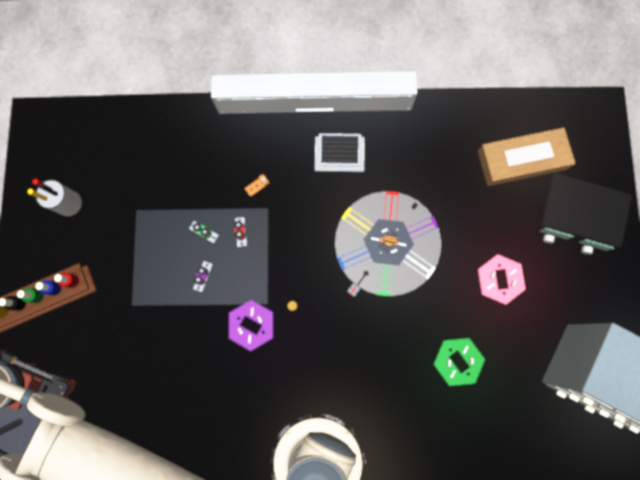

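View pics/side0.png

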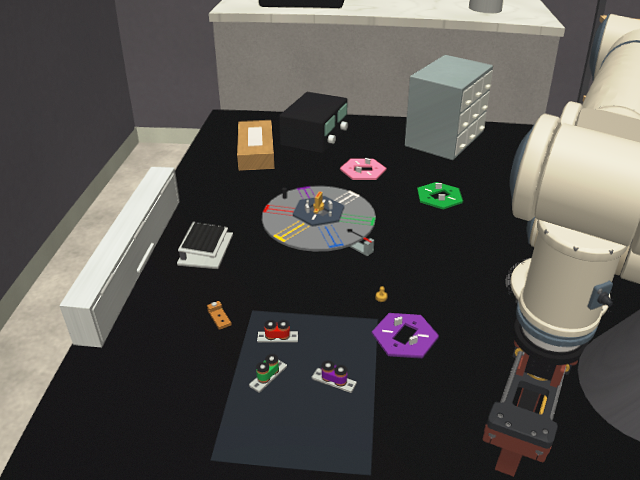

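View pics/wrist0.png

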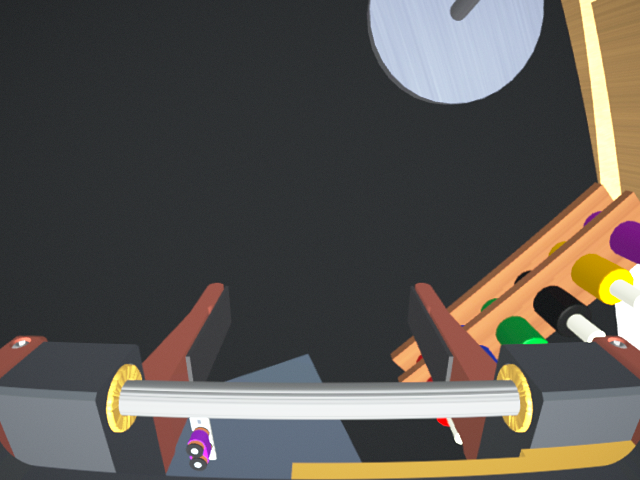

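```bash
cat > h.py <<'E'
import numpy as np, cv2
from scipy.spatial.transform import Rotation as Ro
from workcell import get_state, eyes, workorder
def cam(n):
    s=get_state(); c=eyes.camera(n)
    if n=="wrist":
        T=np.eye(4); T[:3,:3]=Ro.from_rotvec(s["tool_rot"]).as_matrix(); T[:3,3]=s["eef_pos"]
        W=np.linalg.inv(T@c["T_tool_cam"]); c["R"]=W[:3,:3]; c["t"]=W[:3,3]
    return c
def D(c): return np.array([c["k1"],0,0,0,0])
def proj(c,P):
    P=np.atleast_2d(np.array(P,float)); 
    X=P@c["R"].T+c["t"]; u=X[:,:2]/X[:,2:]; r2=(u**2).sum(1,keepdims=True); u=u*(1+c["k1"]*r2)
    K=c["camera_matrix"]; return u*[K[0,0],K[1,1]]+K[:2,2]
def toz(c,px,z):
    px=np.array(px,float).reshape(-1,1,2)
    u=cv2.undistortPoints(px,c["camera_matrix"],D(c))[:,0]
    d=np.c_[u,np.ones(len(u))]@c["R"]; o=-c["R"].T@c["t"]
    return o+d*((z-o[2])/d[:,2])[:,None]
def save(c,n,crop=None,s=1):
    im=c["img"][:,:,::-1]
    if crop: im=im[crop[1]:crop[3],crop[0]:crop[2]]
    if s!=1: im=cv2.resize(im,None,fx=s,fy=s,interpolation=cv2.INTER_CUBIC)
    cv2.imwrite(f"pics/{n}.png",im)
def yaw(s=None):
    s=s or get_state(); M=Ro.from_rotvec(s["tool_rot"]).as_matrix()
    return np.degrees(np.arctan2(M[1,2],M[0,2])), M   # direction of jaw axis (tool z)
def st():
    s=get_state(); y,M=yaw(s)
    tip=s["eef_pos"]+M[:,0]*.163
    print("t %.2f eef %s grasp %s jawyaw %.2f xaxis %s w %.4f F %s"%(s["clock"],s["eef_pos"].round(4),tip.round(4),y,M[:,0].round(3),s["gripper_width"],s["wrist_force"].round(1)),"q6 %.2f"%s["joints"][5])
E
python3 - <<'E'
from h import *
st()
c={n:cam(n) for n in ["top","side"]}
for n in c:
  save(c[n],n+"1")
  for th in ["coil_red","coil_yellow","coil_blue","coil_green","coil_white","coil_purple","keeper","platter","pointer","finger_peg","collar","vise_screw"]:
    for r in eyes.look_for(n,th)[:2]:
      b=r["bbox"]; m=[(b[0]+b[2])/2,(b[1]+b[3])/2]
      z={"c":.02,"k":.046,"p":.034,"f":.06,"v":.01}[th[0]]
      print(n,th,round(r["p"],2),np.round(b),toz(c[n],m,z)[0].round(3))
save(c["top"],"topz",(120,170,460,340),2.3)
E
```

```text
t 0.15 eef [0.2241 0.5566 0.4038] grasp [0.224  0.5564 0.2408] jawyaw 68.06 xaxis [-0.001 -0.001 -1.   ] w 0.0878 F [ 0.5 -0.3  0.5] q6 -0.06
top coil_red 0.52 [234. 218. 247. 246.] [0.569 0.193 0.02 ]
top coil_blue 0.72 [364. 219. 412. 268.] [ 0.534 -0.185  0.02 ]
top coil_green 0.61 [288. 303. 298. 313.] [0.374 0.057 0.02 ]
top coil_green 0.49 [331. 191. 440. 296.] [ 0.536 -0.179  0.02 ]
top coil_purple 0.81 [195. 264. 211. 293.] [0.452 0.286 0.02 ]
top coil_purple 0.36 [335. 191. 440. 298.] [ 0.533 -0.184  0.02 ]
top keeper 0.94 [228. 301. 274. 350.] [0.331 0.159 0.046]
top keeper 0.91 [479. 257. 526. 302.] [ 0.436 -0.462  0.046]
top platter 0.6 [336. 195. 442. 297.] [ 0.526 -0.186  0.034]
top platter 0.17 [383. 236. 397. 246.] [ 0.54  -0.188  0.034]
top pointer 0.89 [334. 193. 438. 297.] [ 0.53  -0.178  0.034]
top finger_peg 0.73 [335. 193. 442. 293.] [ 0.529 -0.182  0.06 ]
top finger_peg 0.22 [313. 132. 367. 169.] [ 0.77  -0.066  0.06 ]
top collar 0.43 [381. 231. 396. 244.] [ 0.551 -0.187  0.02 ]
top collar 0.39 [332. 190. 441. 296.] [ 0.536 -0.182  0.02 ]
top vise_screw 0.38 [2
[... 167 characters left out ...]
de coil_green 0.64 [249. 354. 287. 390.] [0.575 0.301 0.02 ]
side coil_white 0.69 [314. 195. 321. 210.] [ 0.549 -0.257  0.02 ]
side coil_purple 0.6 [262. 189. 375. 254.] [ 0.537 -0.174  0.02 ]
side coil_purple 0.48 [178. 220. 234. 266.] [ 0.782 -0.062  0.02 ]
side keeper 0.92 [344. 160. 385. 181.] [ 0.438 -0.385  0.046]
side keeper 0.74 [292. 198. 348. 226.] [ 0.535 -0.177  0.046]
side platter 0.82 [265. 186. 377. 253.] [ 0.531 -0.162  0.034]
side pointer 0.56 [266. 189. 375. 257.] [ 0.53  -0.149  0.034]
side finger_peg 0.84 [263. 188. 376. 256.] [ 0.528 -0.115  0.06 ]
side finger_peg 0.64 [313. 364. 354. 394.] [0.458 0.339 0.06 ]
side collar 0.56 [314. 192. 321. 213.] [ 0.549 -0.256  0.02 ]
```

View pics/topz.png

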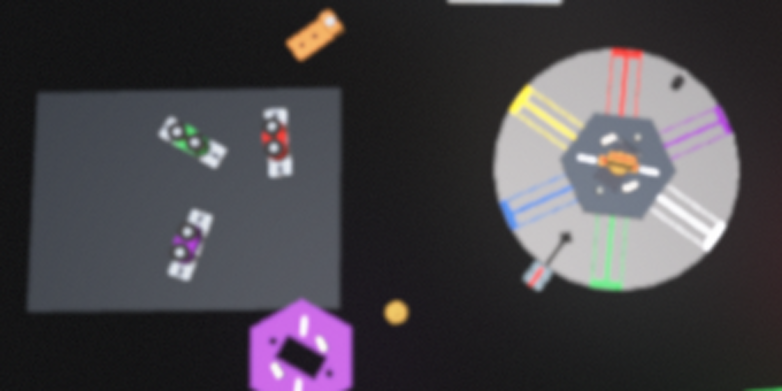

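{"name": "apply_moves", "arguments": {"deltas": [{"dp": [0.0128,-0.031,0.001],"rot": [0,0,-3.5],"fingers": 1},{"dp": [0.0128,-0.031,0.001],"rot": [0,0,-3.5],"fingers": 1},{"dp": [0.0128,-0.031,0.001],"rot": [0,0,-3.5],"fingers": 1},{"dp": [0.0128,-0.031,0.001],"rot": [0,0,-3.5],"fingers": 1},{"dp": [0.0128,-0.031,0.001],"rot": [0,0,-3.5],"fingers": 1},{"dp": [0.0128,-0.031,0.001],"rot": [0,0,-3.5],"fingers": 1},{"dp": [0.0128,-0.031,0.001],"rot": [0,0,-3.5],"fingers": 1},{"dp": [0.0128,-0.031,0.001],"rot": [0,0,-3.5],"fingers": 1},{"dp": [0.0128,-0.031,0.001],"rot": [0,0,-3.5],"fingers": 1},{"dp": [0.0128,-0.031,0.001],"rot": [0,0,-3.5],"fingers": 1},{"dp": [0.0128,-0.031,0.001],"rot": [0,0,-3.5],"fingers": 1},{"dp": [0.0128,-0.031,0.001],"rot": [0,0,-3.5],"fingers": 1}]}}

```text
clock: 2.45
eef_pos: [0.3778, 0.183, 0.417]
tool_rot: [-0.355, 1.541, 0.355]
wrist_force: [0.5, -0.1, -0.0]
gripper_width: 0.0879
```

{"name": "apply_moves", "arguments": {"deltas": [{"dp": [0.0128,-0.031,0],"rot": [0,0,-3.5],"fingers": 0.6},{"dp": [0.0128,-0.031,0],"rot": [0,0,-3.5],"fingers": 0.6},{"dp": [0.0128,-0.031,0],"rot": [0,0,-3.5],"fingers": 0.6},{"dp": [0.0128,-0.031,0],"rot": [0,0,-3.5],"fingers": 0.6},{"dp": [0.0128,-0.031,0],"rot": [0,0,-3.5],"fingers": 0.6},{"dp": [0.0128,-0.031,0],"rot": [0,0,-3.5],"fingers": 0.6},{"dp": [0.0128,-0.031,0],"rot": [0,0,-3.5],"fingers": 0.6},{"dp": [0.0128,-0.031,0],"rot": [0,0,-3.5],"fingers": 0.6},{"dp": [0.0128,-0.031,0],"rot": [0,0,-3.5],"fingers": 0.6},{"dp": [0.0128,-0.031,0],"rot": [0,0,-3.5],"fingers": 0.6},{"dp": [0.0128,-0.031,0],"rot": [0,0,0],"fingers": 0.6},{"dp": [0.0128,-0.026,0],"rot": [0,0,0],"fingers": 0.6}]}}

```text
clock: 3.45
eef_pos: [0.5316, -0.1846, 0.4165]
tool_rot: [0.123, 1.567, -0.124]
wrist_force: [0.7, 0.4, 0.6]
gripper_width: 0.0525
```

```bash
python3 - <<'E'
from h import *
st(); c=cam("wrist"); save(c,"w1"); np.save("w1.npy",np.array([c],dtype=object),allow_pickle=True)
t=cam("top"); save(t,"top2")
E
```

```text
t 3.45 eef [ 0.5316 -0.1846  0.4165] grasp [ 0.5316 -0.1847  0.2535] jawyaw -9.01 xaxis [ 0. -0. -1.] w 0.0525 F [0.7 0.4 0.6] q6 -0.24
```

View pics/w1.png

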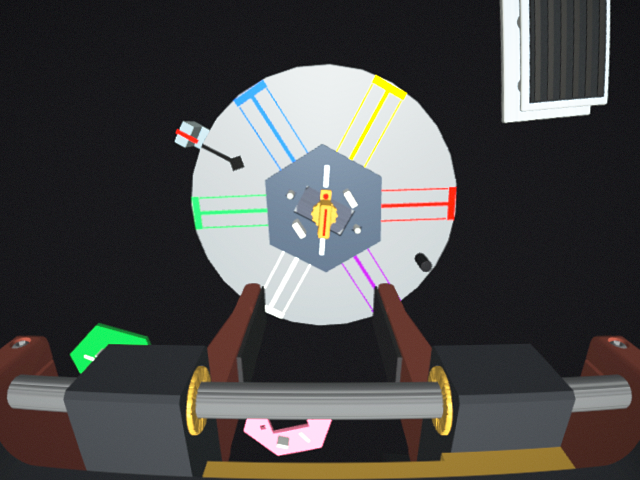

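View pics/top2.png

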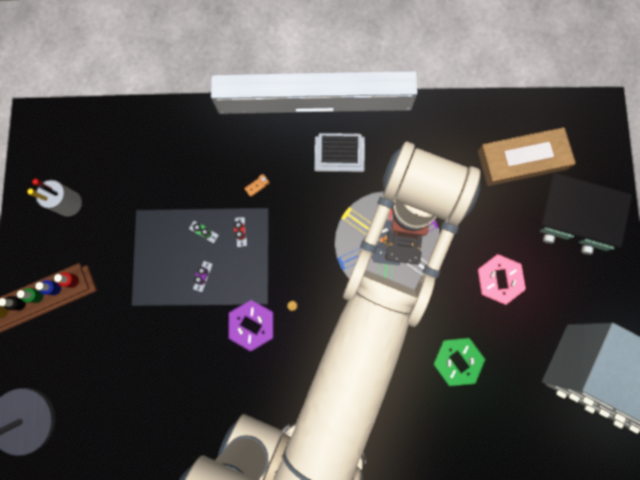

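```bash
python3 - <<'E'
from h import *
c=np.load("w1.npy",allow_pickle=True)[0]
save(c,"w1z",(165,55,465,280),2.6)
g=c["img"].astype(int)
# platter rim via known z: gather edge pixels: light platter vs dark
m=((g.min(2)>150)).astype(np.uint8); m[285:]=0
ct=max(cv2.findContours(m,0,2)[0],key=cv2.contourArea)[:,0,:]
h=cv2.convexHull(ct)[:,0,:]; h=h[h[:,1]<280]
P=toz(c,ct,.034)[:,:2]; 
from scipy.optimize import least_squares
f=lambda p:np.hypot(*(P-p[:2]).T)-.134
r=least_squares(f,[.53,-.18],loss="soft_l1",f_scale=.0005); print(r.x,np.median(abs(r.fun)),(abs(r.fun)<.001).sum(),len(P))
E
```

```text
[ 0.60045468 -0.21980688] 0.026310181174467873 4 251
```

View pics/w1z.png

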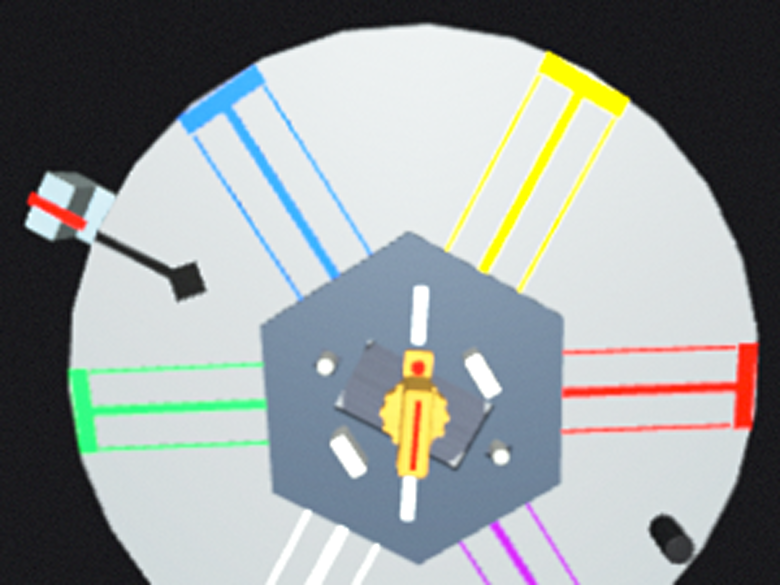

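```bash
cat > fit1.py <<'E'
from h import *
from scipy.optimize import least_squares
c=np.load("w1.npy",allow_pickle=True)[0]
q=lambda *p:np.array(p)/2.6+[165,55]
hexc=[( 560,483,0),(563,318,60),(410,232,120),(262,325,180),(273,492,240),(420,563,300)]
lines=[(565,392,30),(738,387,30),(265,404,210),(92,410,210),(487,270,90),(577,97,90),(335,275,150),(233,110,150),(100,238,180),(172,270,180)]
rim=[(430,25),(330,38),(655,135),(725,240),(75,300),(90,500),(757,330),(470,26),(130,175)]
def res(p,sep=False):
    cx,cy,th=p; o=[]
    for u,v,a in hexc:
        a=np.radians(a)+th; o+=list(toz(c,q(u,v),.049)[0,:2]-[cx+.0635*np.cos(a),cy+.0635*np.sin(a)])
    for u,v,s in [(325,362,-1),(500,453,1)]:
        o+=list(toz(c,q(u,v),.059)[0,:2]-[cx+s*.036*np.cos(th),cy+s*.036*np.sin(th)])
    for u,v,a in lines:
        a=np.radians(a)+th; d=toz(c,q(u,v),.034)[0,:2]-[cx,cy]; o.append(-d[0]*np.sin(a)+d[1]*np.cos(a))
    for u,v in rim:
        d=toz(c,q(u,v),.034)[0,:2]-[cx,cy]; o.append(np.hypot(*d)-.134)
    return np.array(o)
if __name__=="__main__":
    r=least_squares(res,[.53,-.18,-.62]); print(r.x,np.degrees(r.x[2])); print((r.fun*1000).round(1))
    cx,cy,th=r.x
    # collar bar direction: top z .0905
    a,b=toz(c,[q(418,352),q(413,476)],.0905)[:,:2]; print("bar",a,b,(a+b)/2,np.degrees(np.arctan2(*(b-a)[::-1])),np.hypot(*(b-a)))
    # pointer red stripe
    a,b=toz(c,[q(30,198),q(88,226)],.034)[:,:2]; print("ptr",[(np.degrees(np.arctan2(*(x-[cx,cy])[::-1])),np.hypot(*(x-[cx,cy]))) for x in (a,b)])
E
python3 fit1.py
```

```text
[ 0.53533662 -0.1833061  -0.64946643] -37.211685630659915
[ 0.   0.4  0.  -0.4  0.7 -0.3  1.3  0.4  0.6  0.3  1.   1.   0.5  1.8
  0.3  2.2  0.6  0.6  0.4  0.3 -1.2  0.5 -0.1 -1.   0.9 -0.9 -0.3 -1.3
 -3.6 -3.4 -0.8  1.9  0.   0.7 -1.3]
bar [ 0.54066176 -0.15585835] [ 0.53264059 -0.19679797] [ 0.53665118 -0.17632816] -101.08535418027927 0.04171799911443292
ptr [(np.float64(142.6392094202232), np.float64(0.16019261106951424)), (np.float64(142.34149685668982), np.float64(0.13687608975093968))]
```

```bash
cat >> fit1.py <<'E'
    R0=c["R"].copy(); t0=c["t"].copy(); o0=-R0.T@t0
    def res2(p):
        c["R"]=Ro.from_rotvec(p[3:6]).as_matrix()@R0; o=o0+[0,0,p[6]]; c["t"]=-c["R"]@o
        rr=res(p[:3]); return np.r_[np.clip(rr,-.003,.003)*1000, p[3:6]/.01, p[6]/.002]
    r=least_squares(res2,[*r.x,0,0,0,0],loss="soft_l1"); print(r.x, np.degrees(r.x[2])); print(r.fun.round(1))
    a,b=toz(c,[q(417,389),q(413,476)],.0905)[:,:2]; print("bar",(a+b)/2,np.degrees(np.arctan2(*(b-a)[::-1])),np.hypot(*(b-a)))
E
python3 fit1.py
```

```text
[ 0.53533662 -0.1833061  -0.64946643] -37.211685630659915
[ 0.   0.4  0.  -0.4  0.7 -0.3  1.3  0.4  0.6  0.3  1.   1.   0.5  1.8
  0.3  2.2  0.6  0.6  0.4  0.3 -1.2  0.5 -0.1 -1.   0.9 -0.9 -0.3 -1.3
 -3.6 -3.4 -0.8  1.9  0.   0.7 -1.3]
bar [ 0.54066176 -0.15585835] [ 0.53264059 -0.19679797] [ 0.53665118 -0.17632816] -101.08535418027927 0.04171799911443292
ptr [(np.float64(142.6392094202232), np.float64(0.16019261106951424)), (np.float64(142.34149685668982), np.float64(0.13687608975093968))]
[ 0.53725421 -0.18223697 -0.64802289 -0.00360608 -0.00326631 -0.00103081
  0.00135601] -37.12897641999093
[-0.4 -0.1 -0.3 -0.8  0.3 -0.4  0.6  0.4 -0.1  0.1  0.3  0.6 -0.1  1.6
 -0.3  1.7  0.2  0.   0.5  0.3 -1.1  0.6  0.4 -0.6  1.1 -0.6 -0.1 -1.1
 -3.  -3.  -0.1  2.6  0.1  0.9 -0.8 -0.4 -0.3 -0.1  0.7]
bar [ 0.53675253 -0.18164175] -101.3970229147257 0.029681608549730152
```

{"name": "apply_moves", "arguments": {"deltas": [{"dp": [0.0023,0.0013,-0.02],"rot": [0,0,-1.4],"fingers": 0.45},{"dp": [0.0023,0.0013,-0.03],"rot": [0,0,-1.4],"fingers": 0.45},{"dp": [0,0,-0.03],"rot": [0,0,0],"fingers": 0.4},{"dp": [0,0,-0.03],"rot": [0,0,0],"fingers": 0.4},{"dp": [0,0,-0.025],"rot": [0,0,0],"fingers": 0.4},{"dp": [0,0,-0.015],"rot": [0,0,0],"fingers": 0.4},{"dp": [0,0,0],"rot": [0,0,0],"fingers": 0.4}], "newtons": 6}}

```text
clock: 4.13
eef_pos: [0.5348, -0.1786, 0.2621]
tool_rot: [0.162, 1.572, -0.159]
wrist_force: [0.3, 0.6, -0.0]
gripper_width: 0.035
```

```bash
python3 - <<'E'
from h import *
st(); c=cam("wrist"); save(c,"w2")
E
```

```text
t 4.13 eef [ 0.5348 -0.1786  0.2621] grasp [ 0.5336 -0.1781  0.0991] jawyaw -11.69 xaxis [-0.007  0.003 -1.   ] w 0.0350 F [ 0.3  0.6 -0. ] q6 -0.18
```

View pics/w2.png

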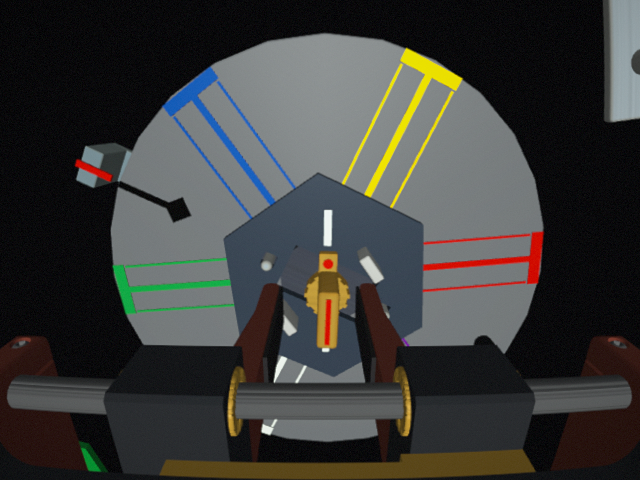

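{"name": "apply_moves", "arguments": {"deltas": [{"dp": [0,0,0],"rot": [0,0,0],"fingers": 0.4},{"dp": [0,0,0],"rot": [0,0,0],"fingers": 0.4}]}}

```text
clock: 4.35
eef_pos: [0.5363, -0.1796, 0.269]
tool_rot: [0.16, 1.562, -0.161]
wrist_force: [0.7, -0.9, 0.5]
gripper_width: 0.0354
```

```bash
python3 - <<'E'
from h import *
st(); c=cam("wrist"); save(c,"w3",(200,150,450,400),2.4); np.save("w3.npy",np.array([c],dtype=object),allow_pickle=True)
E
```

```text
t 4.35 eef [ 0.5363 -0.1796  0.269 ] grasp [ 0.5368 -0.1798  0.106 ] jawyaw -11.71 xaxis [ 0.003 -0.001 -1.   ] w 0.0354 F [ 0.7 -0.9  0.5] q6 -0.18
```

View pics/w3.png

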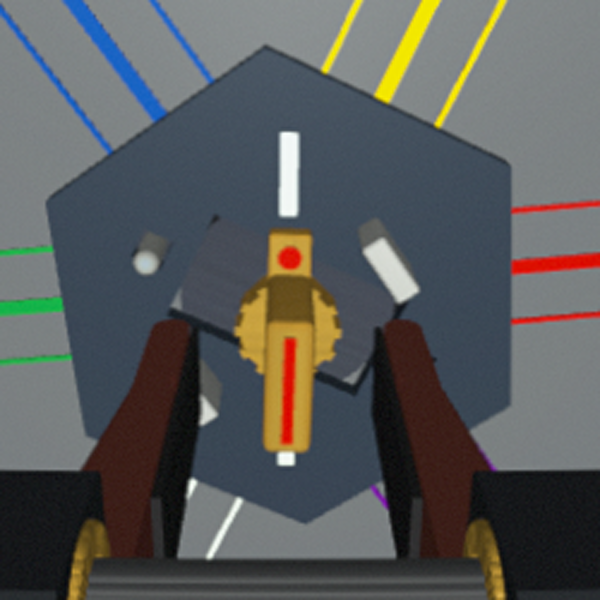

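{"name": "apply_moves", "arguments": {"deltas": [{"dp": [0,-0.001,-0.008],"rot": [0,0,0],"fingers": 0.4},{"dp": [0,-0.001,-0.009],"rot": [0,0,0],"fingers": 0.4},{"dp": [0,0,0],"rot": [0,0,0],"fingers": 0.4},{"dp": [0,0,0],"rot": [0,0,0],"fingers": 0.4},{"dp": [0,0,0],"rot": [0,0,0],"fingers": 0.4}]}}

```text
clock: 4.82
eef_pos: [0.5359, -0.1819, 0.2493]
tool_rot: [0.161, 1.565, -0.161]
wrist_force: [-0.1, -0.7, 0.5]
gripper_width: 0.0351
```

```bash
python3 - <<'E'
from h import *
st()
E
```

```text
t 4.82 eef [ 0.5359 -0.1819  0.2493] grasp [ 0.5358 -0.1818  0.0863] jawyaw -11.74 xaxis [-0.001  0.    -1.   ] w 0.0351 F [-0.1 -0.7  0.5] q6 -0.18
```

{"name": "apply_moves", "arguments": {"deltas": [{"dp": [0,0,0.002],"rot": [0,0,0],"fingers": 0.2},{"dp": [0,0,0],"rot": [0,0,0],"fingers": 0.1},{"dp": [0,0,0],"rot": [0,0,0],"fingers": 0},{"dp": [0,0,0],"rot": [0,0,0],"fingers": 0},{"dp": [0,0,0],"rot": [0,0,0],"fingers": 0},{"dp": [0,0,0],"rot": [0,0,0],"fingers": 0}], "newtons": 10}}

```text
clock: 5.32
eef_pos: [0.5364, -0.1818, 0.252]
tool_rot: [0.161, 1.563, -0.161]
wrist_force: [5.1, -0.9, -1.4]
gripper_width: 0.0101
```

```bash
python3 - <<'E'
from h import *
st();print(get_state()["torque"])
E
```

```text
t 5.32 eef [ 0.5364 -0.1818  0.252 ] grasp [ 0.5367 -0.1819  0.089 ] jawyaw -11.73 xaxis [ 0.002 -0.    -1.   ] w 0.0101 F [ 5.1 -0.9 -1.4] q6 -0.18
[-0.12828361 -0.64717699 -0.0337021 ]
```

{"name": "apply_moves", "arguments": {"deltas": [{"dp": [0.0007,0,0],"rot": [0,0,3],"fingers": 0},{"dp": [0,0,0],"rot": [0,0,6],"fingers": 0},{"dp": [0,0,0],"rot": [0,0,6],"fingers": 0},{"dp": [0,0,0],"rot": [0,0,6],"fingers": 0},{"dp": [0,0,0],"rot": [0,0,6],"fingers": 0},{"dp": [0,0,0],"rot": [0,0,6],"fingers": 0},{"dp": [0,0,0],"rot": [0,0,6],"fingers": 0},{"dp": [0,0,0],"rot": [0,0,6],"fingers": 0},{"dp": [0,0,0],"rot": [0,0,6],"fingers": 0},{"dp": [0,0,0],"rot": [0,0,6],"fingers": 0},{"dp": [0,0,0],"rot": [0,0,4],"fingers": 0},{"dp": [0,0,0],"rot": [0,0,2],"fingers": 0}]}}

```text
clock: 6.32
eef_pos: [0.5363, -0.182, 0.2519]
tool_rot: [-0.701, 1.456, 0.701]
wrist_force: [-1.6, -0.6, 0.8]
gripper_width: 0.0098
```

{"name": "apply_moves", "arguments": {"deltas": [{"dp": [0,0,0],"rot": [0,0,0.5],"fingers": 0},{"dp": [0,0,0],"rot": [0,0,0],"fingers": 0},{"dp": [0,0,0],"rot": [0,0,0],"fingers": 0}]}}

```text
clock: 6.57
eef_pos: [0.5363, -0.182, 0.2519]
tool_rot: [-0.704, 1.455, 0.704]
wrist_force: [-3.5, -1.2, 3.7]
gripper_width: 0.0098
```

```bash
python3 - <<'E'
from h import *
st();print(get_state()["torque"])
E
```

```text
t 6.57 eef [ 0.5363 -0.182   0.2519] grasp [ 0.5361 -0.1821  0.0889] jawyaw 51.70 xaxis [-0.001 -0.001 -1.   ] w 0.0098 F [-3.5 -1.2  3.7] q6 -1.29
[-0.25464205  0.64840363  0.0768845 ]
```

{"name": "apply_moves", "arguments": {"deltas": [{"dp": [0,0,0],"rot": [0,0,0],"fingers": 0.3},{"dp": [0,0,0],"rot": [0,0,0],"fingers": 0.4},{"dp": [0,0,0.01],"rot": [0,0,0],"fingers": 0.4},{"dp": [0,0,0.03],"rot": [0,0,0],"fingers": 0.4},{"dp": [0,0,0.03],"rot": [0,0,-6],"fingers": 0.85},{"dp": [0,0,0.03],"rot": [0,0,-6],"fingers": 0.85},{"dp": [0,0,0.02],"rot": [0,0,-6],"fingers": 0.85},{"dp": [0,0,0],"rot": [0,0,-6],"fingers": 0.85},{"dp": [0,0,0],"rot": [0,0,-5],"fingers": 0.85},{"dp": [0,0,0],"rot": [0,0,0],"fingers": 0.85},{"dp": [0,0,0],"rot": [0,0,0],"fingers": 0.85}]}}

```text
clock: 7.48
eef_pos: [0.5367, -0.1817, 0.3719]
tool_rot: [-0.314, 1.548, 0.314]
wrist_force: [-0.8, 0.4, -0.4]
gripper_width: 0.0742
```

```bash
python3 - <<'E'
from h import *
st(); c=cam("wrist"); save(c,"w4"); np.save("w4.npy",np.array([c],dtype=object),allow_pickle=True)
E
```

```text
t 7.48 eef [ 0.5367 -0.1817  0.3719] grasp [ 0.5367 -0.1817  0.2089] jawyaw 22.93 xaxis [ 0.  0. -1.] w 0.0742 F [-0.8  0.4 -0.4] q6 -0.79
```

View pics/w4.png

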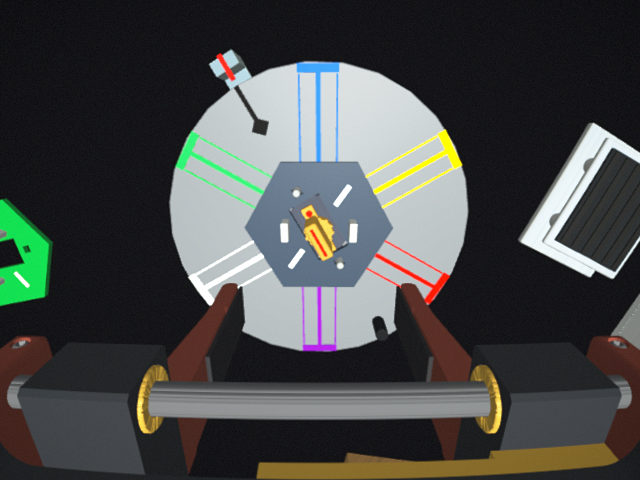

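{"name": "apply_moves", "arguments": {"deltas": [{"dp": [-0.0002,-0.0003,-0.03],"rot": [0,0,0],"fingers": 0.85},{"dp": [0,0,-0.03],"rot": [0,0,0],"fingers": 0.85},{"dp": [0,0,-0.03],"rot": [0,0,0],"fingers": 0.85},{"dp": [0,0,-0.02],"rot": [0,0,0],"fingers": 0.85},{"dp": [0,0,-0.01],"rot": [0,0,0],"fingers": 0.85},{"dp": [0,0,-0.01],"rot": [0,0,0],"fingers": 0.85},{"dp": [0,0,-0.005],"rot": [0,0,0],"fingers": 0.85},{"dp": [0,0,0],"rot": [0,0,0],"fingers": 0.85},{"dp": [0,0,0],"rot": [0,0,0],"fingers": 0.85}]}}

```text
clock: 8.28
eef_pos: [0.5367, -0.1822, 0.2378]
tool_rot: [-0.313, 1.547, 0.311]
wrist_force: [-0.0, 0.3, -0.1]
gripper_width: 0.0751
```

```bash
python3 - <<'E'
from h import *
st(); c=cam("wrist"); save(c,"w5",(150,100,490,440),1.7)
E
```

```text
t 8.28 eef [ 0.5367 -0.1822  0.2378] grasp [ 0.537  -0.1823  0.0748] jawyaw 22.79 xaxis [ 0.002 -0.001 -1.   ] w 0.0751 F [-0.   0.3 -0.1] q6 -0.79
```

View pics/w5.png

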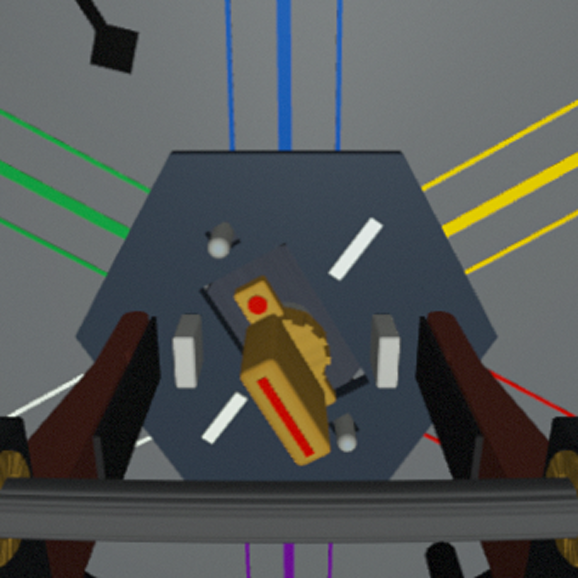

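{"name": "apply_moves", "arguments": {"deltas": [{"dp": [0,0,-0.0035],"rot": [0,0,0],"fingers": 0.85},{"dp": [0,0,0],"rot": [0,0,0],"fingers": 0.75},{"dp": [0,0,0],"rot": [0,0,0],"fingers": 0.72},{"dp": [0,0,0],"rot": [0,0,0],"fingers": 0.7},{"dp": [0,0,0],"rot": [0,0,0],"fingers": 0.6},{"dp": [0,0,0],"rot": [0,0,0],"fingers": 0.6}], "newtons": 15}}

```text
clock: 8.83
eef_pos: [0.5365, -0.1821, 0.2334]
tool_rot: [-0.312, 1.548, 0.312]
wrist_force: [-1.4, 0.6, 0.9]
gripper_width: 0.0617
```

```bash
python3 - <<'E'
from h import *
st();print(get_state()["torque"])
E
```

```text
t 8.83 eef [ 0.5365 -0.1821  0.2334] grasp [ 0.5365 -0.1822  0.0704] jawyaw 22.77 xaxis [ 0. -0. -1.] w 0.0617 F [-1.4  0.6  0.9] q6 -0.78
[-0.03718787  0.03471694 -0.00010787]
```

{"name": "apply_moves", "arguments": {"deltas": [{"dp": [0,0,0],"rot": [0,0,0],"fingers": 0.5},{"dp": [0,0,0.003],"rot": [0,0,0],"fingers": 0.5},{"dp": [0,0,0.008],"rot": [0,0,0],"fingers": 0.5},{"dp": [0,0,0.012],"rot": [0,0,0],"fingers": 0.5},{"dp": [0,0,0.015],"rot": [0,0,0],"fingers": 0.5},{"dp": [0,0,0.015],"rot": [0,0,0],"fingers": 0.5},{"dp": [0,0,0.02],"rot": [0,0,0],"fingers": 0.5},{"dp": [0,0,0.02],"rot": [0,0,0],"fingers": 0.5},{"dp": [0,0,0.02],"rot": [0,0,0],"fingers": 0.5},{"dp": [0,0,0.01],"rot": [0,0,0],"fingers": 0.5}], "newtons": 25}}

```text
clock: 9.67
eef_pos: [0.5364, -0.1821, 0.3604]
tool_rot: [-0.314, 1.544, 0.31]
wrist_force: [0.3, -0.0, -1.6]
gripper_width: 0.0619
```

```bash
python3 - <<'E'
from h import *
st(); c=cam("wrist"); save(c,"w6")
E
```

```text
t 9.67 eef [ 0.5364 -0.1821  0.3604] grasp [ 0.5371 -0.1824  0.1974] jawyaw 22.77 xaxis [ 0.004 -0.002 -1.   ] w 0.0619 F [ 0.3 -0.  -1.6] q6 -0.78
```

View pics/w6.png

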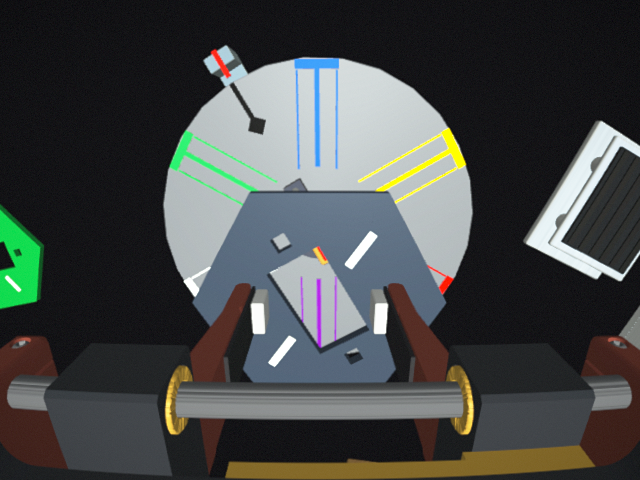

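Keeper is lifted and level; platter index still at the pointer. Now lay it aside.

{"name": "apply_moves", "arguments": {"deltas": [{"dp": [0.001,0.015,0.005],"rot": [0,0,0],"fingers": 0.5},{"dp": [0.002,0.03,0],"rot": [0,0,0],"fingers": 0.5},{"dp": [0.003,0.033,0],"rot": [0,0,0],"fingers": 0.5},{"dp": [0.003,0.033,0],"rot": [0,0,0],"fingers": 0.5},{"dp": [0.003,0.033,0],"rot": [0,0,0],"fingers": 0.5},{"dp": [0.003,0.033,-0.01],"rot": [0,0,0],"fingers": 0.5},{"dp": [0.003,0.025,-0.02],"rot": [0,0,0],"fingers": 0.5},{"dp": [0.001,0.01,-0.03],"rot": [0,0,0],"fingers": 0.5},{"dp": [0,0,-0.03],"rot": [0,0,0],"fingers": 0.5},{"dp": [0,0,-0.03],"rot": [0,0,0],"fingers": 0.5},{"dp": [0,0,-0.025],"rot": [0,0,0],"fingers": 0.5},{"dp": [0,0,-0.01],"rot": [0,0,0],"fingers": 0.5}]}}

```text
clock: 10.72
eef_pos: [0.5538, 0.0301, 0.2008]
tool_rot: [-0.311, 1.556, 0.314]
wrist_force: [-1.9, 0.1, -1.9]
gripper_width: 0.0615
```

{"name": "apply_moves", "arguments": {"deltas": [{"dp": [0,0,-0.008],"rot": [0,0,0],"fingers": 0.5},{"dp": [0,0,0],"rot": [0,0,0],"fingers": 0.5},{"dp": [0,0,0],"rot": [0,0,0],"fingers": 0.5}]}}

```text
clock: 10.97
eef_pos: [0.5558, 0.0298, 0.1993]
tool_rot: [-0.312, 1.547, 0.311]
wrist_force: [0.1, 0.1, -2.3]
gripper_width: 0.0619
```

```bash
python3 - <<'E'
from h import *
st()
E
```

```text
t 10.97 eef [0.5558 0.0298 0.1993] grasp [0.556  0.0298 0.0363] jawyaw 22.76 xaxis [ 0.001  0.    -1.   ] w 0.0619 F [ 0.1  0.1 -2.3] q6 -0.40
```

{"name": "apply_moves", "arguments": {"deltas": [{"dp": [0,0,-0.004],"rot": [0,0,0],"fingers": 0.5},{"dp": [0,0,-0.003],"rot": [0,0,0],"fingers": 0.5},{"dp": [0,0,-0.0015],"rot": [0,0,0],"fingers": 0.5},{"dp": [0,0,0],"rot": [0,0,0],"fingers": 0.5},{"dp": [0,0,0],"rot": [0,0,0],"fingers": 0.5}]}}

```text
clock: 11.38
eef_pos: [0.5557, 0.0298, 0.1905]
tool_rot: [-0.312, 1.547, 0.311]
wrist_force: [0.1, 0.4, 2.0]
gripper_width: 0.0615
```

```bash
python3 - <<'E'
from h import *
st()
E
```

```text
t 11.38 eef [0.5557 0.0298 0.1905] grasp [0.556  0.0298 0.0275] jawyaw 22.76 xaxis [ 0.002 -0.    -1.   ] w 0.0615 F [0.1 0.4 2. ] q6 -0.40
```

{"name": "apply_moves", "arguments": {"deltas": [{"dp": [0,0,0],"rot": [0,0,0],"fingers": 0.85},{"dp": [0,0,0],"rot": [0,0,0],"fingers": 0.85},{"dp": [0,0,0.01],"rot": [0,0,0],"fingers": 0.85},{"dp": [0,0,0.03],"rot": [0,0,0],"fingers": 0.85},{"dp": [0,0.02,0.04],"rot": [0,0,0],"fingers": 0.85},{"dp": [0,0.035,0.02],"rot": [0,0,0],"fingers": 0.7},{"dp": [0,0.035,0.02],"rot": [0,0,0],"fingers": 0.6},{"dp": [-0.01,0.035,0.02],"rot": [0,0,0],"fingers": 0.5},{"dp": [-0.01,0.035,0.02],"rot": [0,0,0],"fingers": 0.5},{"dp": [-0.01,0.035,0.02],"rot": [0,0,0],"fingers": 0.5},{"dp": [0,0.03,0.02],"rot": [0,0,0],"fingers": 0.5},{"dp": [0,0.015,0],"rot": [0,0,0],"fingers": 0.5}]}}

```text
clock: 12.38
eef_pos: [0.5243, 0.2716, 0.393]
tool_rot: [-0.312, 1.54, 0.316]
wrist_force: [0.6, 0.3, 0.8]
gripper_width: 0.044
```

{"name": "apply_moves", "arguments": {"deltas": [{"dp": [0,0,0],"rot": [0,0,0],"fingers": 0.5},{"dp": [0,0,0],"rot": [0,0,0],"fingers": 0.5},{"dp": [0,0,0],"rot": [0,0,0],"fingers": 0.5}]}}

```text
clock: 12.63
eef_pos: [0.5257, 0.2675, 0.3852]
tool_rot: [-0.312, 1.551, 0.31]
wrist_force: [0.5, 0.5, -0.5]
gripper_width: 0.0441
```

```bash
python3 - <<'E'
from h import *
st(); c=cam("wrist"); save(c,"w7"); np.save("w7.npy",np.array([c],dtype=object),allow_pickle=True)
t=cam("top"); save(t,"top3")
E
```

```text
t 12.63 eef [0.5257 0.2675 0.3852] grasp [0.5253 0.2672 0.2222] jawyaw 22.71 xaxis [-0.002 -0.002 -1.   ] w 0.0441 F [ 0.5  0.5 -0.5] q6 0.02
```

View pics/w7.png

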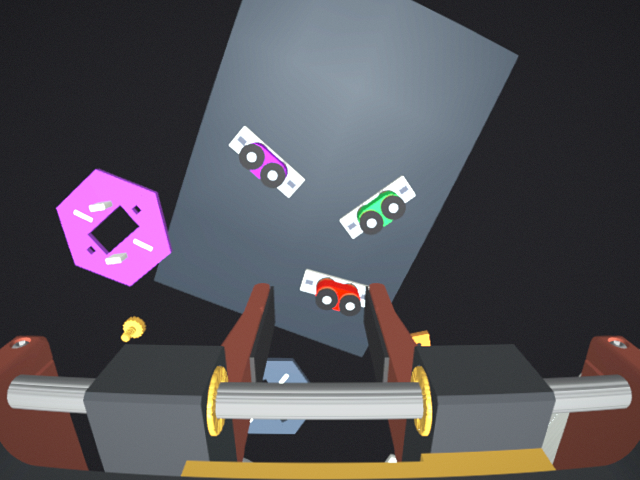

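View pics/top3.png

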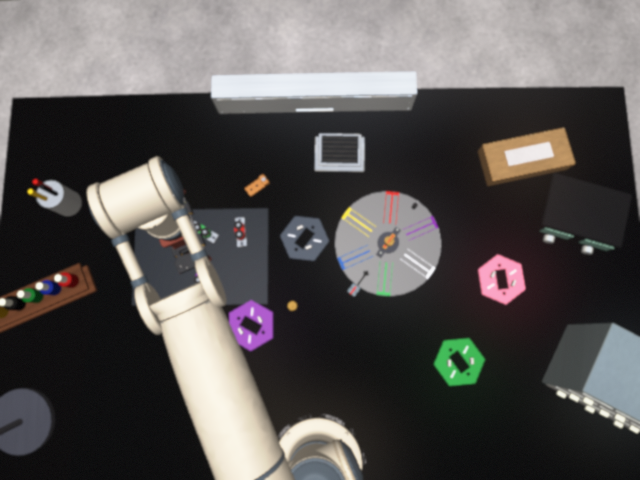

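```bash
cat > coil.py <<'E'
from h import *
def cores(c,seeds,r=8):
    out=[]
    g=c["img"].astype(float).min(2)
    for u,v in seeds:
        for _ in range(3):
            u0,v0=int(round(u)),int(round(v)); w=g[v0-r:v0+r+1,u0-r:u0+r+1]
            yy,xx=np.mgrid[-r:r+1,-r:r+1]; m=(w>130)
            n,l,sts,cc=cv2.connectedComponentsWithStats(m.astype(np.uint8))
            k=min(range(1,n),key=lambda i:np.hypot(*(cc[i]-r)))
            u,v=u0-r+cc[k][0],v0-r+cc[k][1]
        out.append((u,v))
    return out
def coil(c,s2,z=.036):
    p=cores(c,s2); P=toz(c,p,z)[:,:2]; d=P[1]-P[0]
    return P.mean(0),np.degrees(np.arctan2(d[1],d[0])),np.hypot(*d),p
E
python3 - <<'E'
from coil import *
c=np.load("w7.npy",allow_pickle=True)[0]
for n,s in dict(purple=[(252,157),(273,175)],green=[(393,208),(372,223)],red=[(326,300),(350,306)]).items():
    m,a,l,p=coil(c,s); print(n,m.round(4),round(a,1),l.round(4),np.round(p,1).tolist())
save(c,"w7z",(220,110,430,330),3)
E
```

```text
purple [0.4584 0.2916] -19.7 0.0241 [[251.2, 156.7], [272.1, 175.1]]
green [0.5757 0.2921] -121.1 0.024 [[393.1, 207.6], [371.2, 222.6]]
red [0.574  0.1947] 6.4 0.0241 [[326.4, 299.7], [349.6, 305.8]]
```

View pics/w7z.png

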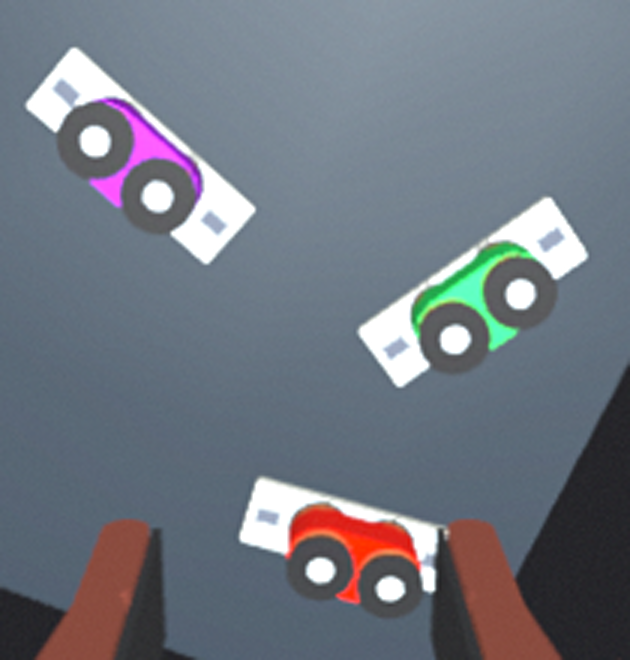

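```bash
python3 - <<'E'
from h import *
c=np.load("w4.npy",allow_pickle=True)[0]
save(c,"w4z",(160,50,480,290),2.5)
E
```

```text
(no output)
```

View pics/w4z.png

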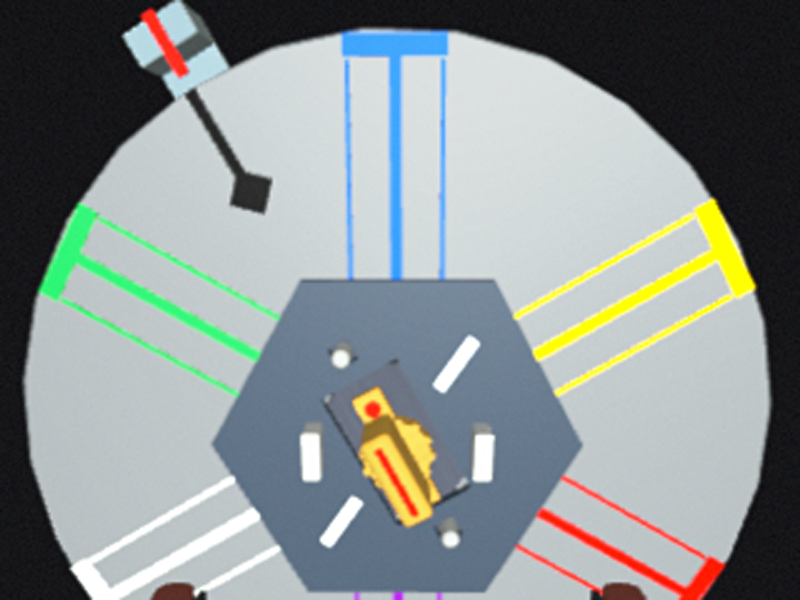

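```bash
cat > bias.py <<'E'
from h import *
from scipy.optimize import least_squares
c=np.load("w4.npy",allow_pickle=True)[0]
q=lambda u,v:(160+u/2.5,50+v/2.5)
hx=[(302,280),(495,280),(582,445),(490,592),(308,591),(212,443)]
P=toz(c,[q(*p) for p in hx],.049)[:,:2]
ang=[120+0,60,0,300,240,180]  # relative orientation unknown; use centred fit
print(P.mean(0), np.hypot(*(P-P.mean(0)).T))
print("angles",np.degrees(np.arctan2(*(P-P.mean(0)).T[::-1])).round(1))
d=toz(c,[q(341,355),q(450,537)],.0595)[:,:2]; print("dowels",d.mean(0),np.hypot(*(d[1]-d[0])),np.degrees(np.arctan2(*(d[1]-d[0])[::-1])))
tb=toz(c,[q(311,457),q(484,457)],.065)[:,:2]; print("tabs",tb.mean(0),np.hypot(*(tb[1]-tb[0])))
for z,pp in [(.034,[(396,45)]),]:
    b=toz(c,[q(*p) for p in pp],z)[:,:2]; print(b)
e=np.array([.5363,-.182])-P.mean(0); y=np.radians(22.93)
print("bias world",e,"tool z(jaw)",e@[np.cos(y),np.sin(y)],"tool y",e@[-np.sin(y),np.cos(y)])
E
python3 bias.py
```

```text
[ 0.53601398 -0.18265762] [0.06326813 0.06334765 0.06277294 0.06434884 0.06368515 0.06354832]
angles [ 142.3   83.2   22.5  -36.3  -97.7 -157.5]
dowels [ 0.53519676 -0.18163086] 0.07189359066139646 -37.24156093412367
tabs [ 0.53575493 -0.18268509] 0.0560565682367983
[[ 0.48566197 -0.06489776]]
bias world [0.00028602 0.00065762] tool z(jaw) 0.0005196289723332484 tool y 0.0004942194563435081
```

{"name": "apply_moves", "arguments": {"deltas": [{"dp": [-0.0083,0.0031,-0.012],"rot": [0,0,5.95],"fingers": 0.55},{"dp": [-0.0083,0.0031,-0.012],"rot": [0,0,5.95],"fingers": 0.55},{"dp": [-0.0083,0.0031,-0.012],"rot": [0,0,5.95],"fingers": 0.55},{"dp": [-0.0083,0.0031,-0.012],"rot": [0,0,5.95],"fingers": 0.55},{"dp": [-0.0083,0.0031,-0.012],"rot": [0,0,5.95],"fingers": 0.55},{"dp": [-0.0083,0.0031,-0.012],"rot": [0,0,5.95],"fingers": 0.55},{"dp": [-0.0083,0.0031,-0.012],"rot": [0,0,5.95],"fingers": 0.55},{"dp": [-0.0083,0.0031,-0.012],"rot": [0,0,5.95],"fingers": 0.55},{"dp": [0,0,-0.02],"rot": [0,0,0],"fingers": 0.55},{"dp": [0,0,0],"rot": [0,0,0],"fingers": 0.55},{"dp": [0,0,0],"rot": [0,0,0],"fingers": 0.55},{"dp": [0,0,0],"rot": [0,0,0],"fingers": 0.55}]}}

```text
clock: 13.73
eef_pos: [0.4595, 0.2926, 0.2715]
tool_rot: [-0.952, 1.352, 0.952]
wrist_force: [0.5, 0.6, 0.1]
gripper_width: 0.0487
```

```bash
python3 - <<'E'
from coil import *
st(); c=cam("wrist"); save(c,"w8"); np.save("w8.npy",np.array([c],dtype=object),allow_pickle=True)
print(proj(c,[[.4584,.2916,.036]]))
E
```

```text
t 13.73 eef [0.4595 0.2926 0.2715] grasp [0.4595 0.2927 0.1085] jawyaw 70.27 xaxis [ 0.  0. -1.] w 0.0487 F [0.5 0.6 0.1] q6 -0.72
[[318.04981928 264.50309479]]
```

View pics/w8.png

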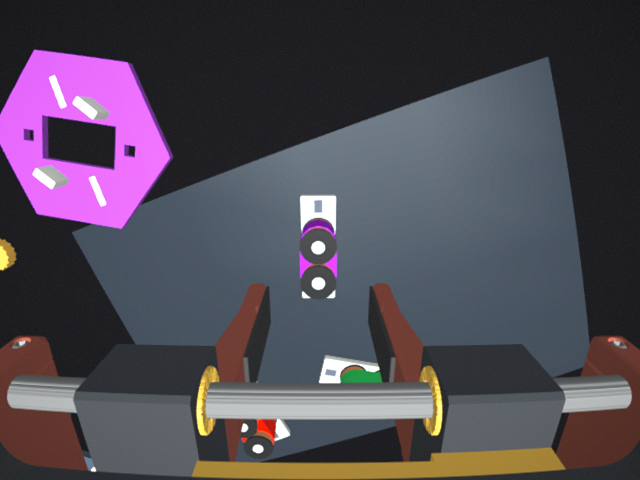

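```bash
python3 - <<'E'
from coil import *
c=np.load("w8.npy",allow_pickle=True)[0]
print(coil(c,[(318,247),(318,284)]))
E
```

```text
(array([0.45891404, 0.29120954]), np.float64(-19.610902508511423), np.float64(0.0241017197403821), [(np.float64(317.6477987421384), np.float64(247.2012578616352)), (np.float64(317.8344827586207), np.float64(283.04137931034484))])
```

{"name": "apply_moves", "arguments": {"deltas": [{"dp": [-0.0004,-0.001,-0.025],"rot": [0,0,0],"fingers": 0.55},{"dp": [0,0,-0.025],"rot": [0,0,0],"fingers": 0.55},{"dp": [0,0,-0.02],"rot": [0,0,0],"fingers": 0.55},{"dp": [0,0,-0.009],"rot": [0,0,0],"fingers": 0.55},{"dp": [0,0,0],"rot": [0,0,0],"fingers": 0.5},{"dp": [0,0,0],"rot": [0,0,0],"fingers": 0.35},{"dp": [0,0,0],"rot": [0,0,0],"fingers": 0.2},{"dp": [0,0,0],"rot": [0,0,0],"fingers": 0.2},{"dp": [0,0,0],"rot": [0,0,0],"fingers": 0.2},{"dp": [0,0,0],"rot": [0,0,0],"fingers": 0.2}], "newtons": 25}}

```text
clock: 14.62
eef_pos: [0.4591, 0.2926, 0.1938]
tool_rot: [-0.953, 1.349, 0.952]
wrist_force: [-0.0, 0.0, 4.5]
gripper_width: 0.0235
```

```bash
python3 - <<'E'
from coil import *
st(); c=cam("wrist"); save(c,"w9",(200,150,440,330),3)
np.save("w9.npy",np.array([c],dtype=object),allow_pickle=True)
E
```

```text
t 14.62 eef [0.4591 0.2926 0.1938] grasp [0.4596 0.2928 0.0308] jawyaw 70.37 xaxis [ 0.003  0.001 -1.   ] w 0.0235 F [-0.   0.   4.5] q6 -0.72
```

View pics/w9.png

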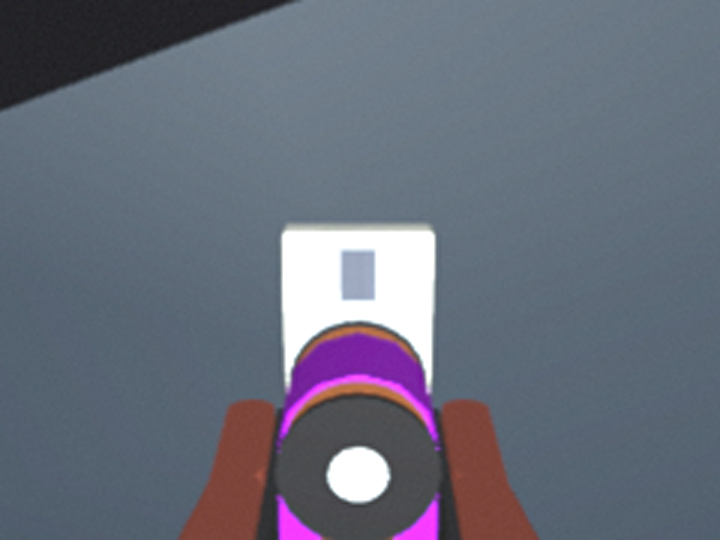

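{"name": "apply_moves", "arguments": {"deltas": [{"dp": [0,0,0.006],"rot": [0,0,0],"fingers": 0.1},{"dp": [0,0,0.012],"rot": [0,0,0],"fingers": 0.1},{"dp": [0,0,0.02],"rot": [0,0,0],"fingers": 0.1},{"dp": [0,0,0.03],"rot": [0,0,0],"fingers": 0.1},{"dp": [0,0,0.03],"rot": [0,0,0],"fingers": 0.1},{"dp": [0,0,0.03],"rot": [0,0,0],"fingers": 0.1},{"dp": [0,0,0.03],"rot": [0,0,0],"fingers": 0.1},{"dp": [0,0,0.01],"rot": [0,0,0],"fingers": 0.1}]}}

```text
clock: 15.33
eef_pos: [0.4586, 0.2924, 0.3661]
tool_rot: [-0.953, 1.344, 0.952]
wrist_force: [0.9, -0.2, -0.7]
gripper_width: 0.0233
```

```bash
python3 - <<'E'
from coil import *
c0=np.load("w9.npy",allow_pickle=True)[0]
p=cores(c0,[(319.3,308.3)]); print(p)
# camera in tool frame
g=np.array([.4596,.2928]); y=np.radians(70.37)
for z in (.036,.038,.040):
    d=toz(c0,p,z)[0,:2]-g; print(z,"jaw",d@[np.cos(y),np.sin(y)],"tooly",d@[-np.sin(y),np.cos(y)])
st(); c=cam("wrist"); save(c,"w10",(200,150,440,330),3)
np.save("w10.npy",np.array([c],dtype=object),allow_pickle=True)
E
```

```text
[(np.float64(318.97777777777776), np.float64(307.8740740740741))]
0.036 jaw -0.00090011055139791 tooly 0.011924759355105674
0.038 jaw -0.0009043872033414557 tooly 0.012998310921281026
0.04 jaw -0.0009086638552850356 tooly 0.014071862487456309
t 15.33 eef [0.4586 0.2924 0.3661] grasp [0.4597 0.293  0.2031] jawyaw 70.37 xaxis [ 0.007  0.004 -1.   ] w 0.0233 F [ 0.9 -0.2 -0.7] q6 -0.72
```

View pics/w10.png

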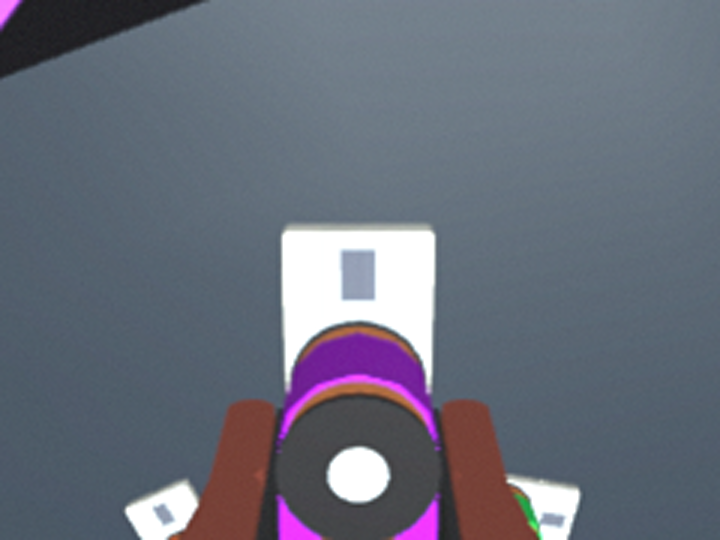

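{"name": "apply_moves", "arguments": {"deltas": [{"dp": [0.0065,-0.0326,0],"rot": [0,0,-2.8],"fingers": 0.1},{"dp": [0.0065,-0.0326,0],"rot": [0,0,-2.8],"fingers": 0.1},{"dp": [0.0065,-0.0326,0],"rot": [0,0,-2.8],"fingers": 0.1},{"dp": [0.0065,-0.0326,0],"rot": [0,0,-2.8],"fingers": 0.1},{"dp": [0.0065,-0.0326,0],"rot": [0,0,-2.8],"fingers": 0.1},{"dp": [0.0065,-0.0326,0],"rot": [0,0,-2.8],"fingers": 0.1},{"dp": [0.0065,-0.0326,0],"rot": [0,0,-2.8],"fingers": 0.1},{"dp": [0.0065,-0.0326,0],"rot": [0,0,-2.8],"fingers": 0.1},{"dp": [0.0065,-0.0326,0],"rot": [0,0,-2.8],"fingers": 0.1},{"dp": [0.0065,-0.0326,0],"rot": [0,0,-2.8],"fingers": 0.1},{"dp": [0.0065,-0.0326,0],"rot": [0,0,-2.8],"fingers": 0.1},{"dp": [0.0065,-0.0326,0],"rot": [0,0,-2.8],"fingers": 0.1}]}}

```text
clock: 16.38
eef_pos: [0.5365, -0.1005, 0.3577]
tool_rot: [-0.499, 1.515, 0.502]
wrist_force: [0.2, 0.1, -0.7]
gripper_width: 0.023
```

{"name": "apply_moves", "arguments": {"deltas": [{"dp": [0.0065,-0.0326,0],"rot": [0,0,-2.8],"fingers": 0.1},{"dp": [0.0065,-0.0326,0],"rot": [0,0,-2.8],"fingers": 0.1},{"dp": [0.0065,-0.0326,0],"rot": [0,0,-2.8],"fingers": 0.1},{"dp": [0.0065,-0.0326,-0.01],"rot": [0,0,-2.8],"fingers": 0.1},{"dp": [0.0065,-0.0322,-0.02],"rot": [0,0,-2.8],"fingers": 0.1},{"dp": [0,0,-0.02],"rot": [0,0,0],"fingers": 0.1},{"dp": [0,0,-0.02],"rot": [0,0,0],"fingers": 0.1},{"dp": [0,0,0],"rot": [0,0,0],"fingers": 0.1},{"dp": [0,0,0],"rot": [0,0,0],"fingers": 0.1},{"dp": [0,0,0],"rot": [0,0,0],"fingers": 0.1}]}}

```text
clock: 17.22
eef_pos: [0.5692, -0.2611, 0.2902]
tool_rot: [-0.312, 1.548, 0.312]
wrist_force: [-0.4, 0.4, -1.5]
gripper_width: 0.0232
```

```bash
python3 - <<'E'
from coil import *
st(); c=cam("wrist"); save(c,"w11")
np.save("w11.npy",np.array([c],dtype=object),allow_pickle=True)
E
```

```text
t 17.22 eef [ 0.5692 -0.2611  0.2902] grasp [ 0.5692 -0.2611  0.1272] jawyaw 22.80 xaxis [-0.  0. -1.] w 0.0232 F [-0.4  0.4 -1.5] q6 -0.88
```

View pics/w11.png

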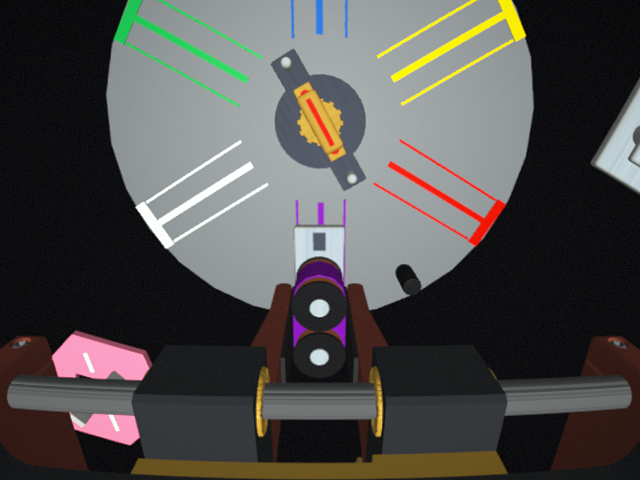

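{"name": "apply_moves", "arguments": {"deltas": [{"dp": [0.0004,-0.0002,-0.02],"rot": [0,0,0],"fingers": 0.1},{"dp": [0,0,-0.02],"rot": [0,0,0],"fingers": 0.1},{"dp": [0,0,-0.012],"rot": [0,0,0],"fingers": 0.1},{"dp": [0,0,-0.005],"rot": [0,0,0],"fingers": 0.1},{"dp": [0,0,-0.002],"rot": [0,0,0],"fingers": 0.1},{"dp": [0,0,0],"rot": [0,0,0],"fingers": 0.1},{"dp": [0,0,0],"rot": [0,0,0],"fingers": 0.1},{"dp": [0,0,0],"rot": [0,0,0],"fingers": 0.1}]}}

```text
clock: 17.93
eef_pos: [0.5698, -0.2618, 0.2325]
tool_rot: [-0.313, 1.546, 0.31]
wrist_force: [-0.4, -0.1, -1.0]
gripper_width: 0.0229
```

```bash
python3 - <<'E'
from coil import *
st(); c=cam("wrist"); save(c,"w12",(100,0,500,330),2)
np.save("w12.npy",np.array([c],dtype=object),allow_pickle=True)
E
```

```text
t 17.93 eef [ 0.5698 -0.2618  0.2325] grasp [ 0.5702 -0.262   0.0695] jawyaw 22.77 xaxis [ 0.002 -0.001 -1.   ] w 0.0229 F [-0.4 -0.1 -1. ] q6 -0.88
```

View pics/w12.png

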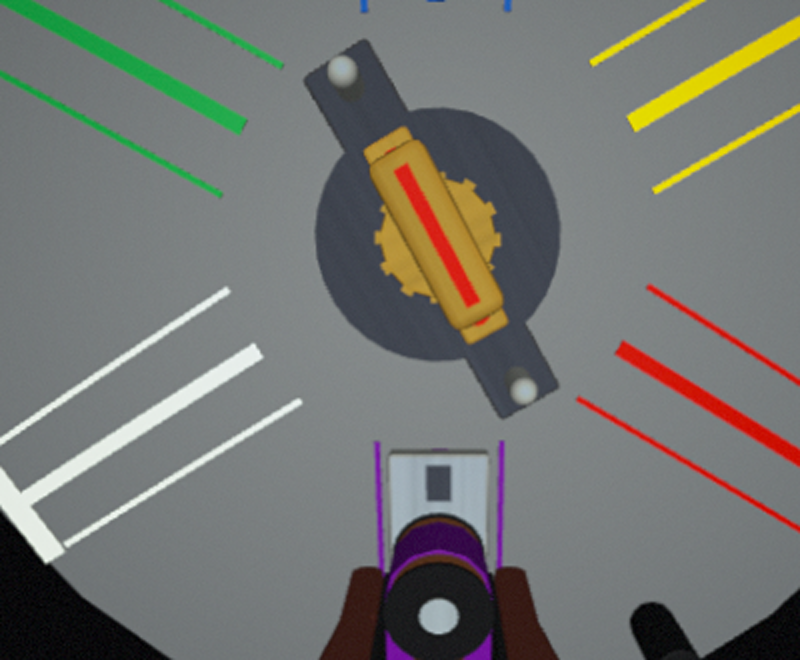

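{"name": "apply_moves", "arguments": {"deltas": [{"dp": [0,0,-0.002],"rot": [0,0,0],"fingers": 0.1},{"dp": [0,0,-0.001],"rot": [0,0,0],"fingers": 0.1},{"dp": [0,0,-0.001],"rot": [0,0,0],"fingers": 0.1},{"dp": [0,0,0],"rot": [0,0,0],"fingers": 0.1},{"dp": [0,0,0],"rot": [0,0,0],"fingers": 0.1}]}}

```text
clock: 18.4
eef_pos: [0.5697, -0.2617, 0.2278]
tool_rot: [-0.312, 1.547, 0.311]
wrist_force: [-0.2, 1.9, 3.9]
gripper_width: 0.0231
```

```bash
python3 - <<'E'
from coil import *
st()
E
```

```text
t 18.40 eef [ 0.5697 -0.2617  0.2278] grasp [ 0.5698 -0.2617  0.0648] jawyaw 22.77 xaxis [ 0.001 -0.    -1.   ] w 0.0231 F [-0.2  1.9  3.9] q6 -0.88
```

{"name": "apply_moves", "arguments": {"deltas": [{"dp": [0,0,0.0005],"rot": [0,0,0],"fingers": 0.3},{"dp": [0,0,0],"rot": [0,0,0],"fingers": 0.4},{"dp": [0,0,0],"rot": [0,0,0],"fingers": 0.45},{"dp": [0,0,0.01],"rot": [0,0,0],"fingers": 0.45},{"dp": [0,0,0.03],"rot": [0,0,0],"fingers": 0.45},{"dp": [0,0,0.03],"rot": [0,0,0],"fingers": 0.45},{"dp": [0,0.0,0.03],"rot": [0,0,0],"fingers": 0.45},{"dp": [0,0.02,0.03],"rot": [0,0,0],"fingers": 0.5},{"dp": [0,0.03,0.02],"rot": [0,0,0],"fingers": 0.5},{"dp": [0,0.02,0],"rot": [0,0,0],"fingers": 0.5},{"dp": [0,0,0],"rot": [0,0,0],"fingers": 0.5}]}}

```text
clock: 19.32
eef_pos: [0.5697, -0.1887, 0.3811]
tool_rot: [-0.315, 1.543, 0.313]
wrist_force: [0.7, 0.0, -0.6]
gripper_width: 0.0439
```

```bash
python3 - <<'E'
from coil import *
st(); c=cam("wrist"); save(c,"w13")
np.save("w13.npy",np.array([c],dtype=object),allow_pickle=True)
E
```

```text
t 19.32 eef [ 0.5697 -0.1887  0.3811] grasp [ 0.5705 -0.1888  0.2182] jawyaw 22.95 xaxis [ 0.005 -0.001 -1.   ] w 0.0439 F [ 0.7  0.  -0.6] q6 -0.78
```

View pics/w13.png

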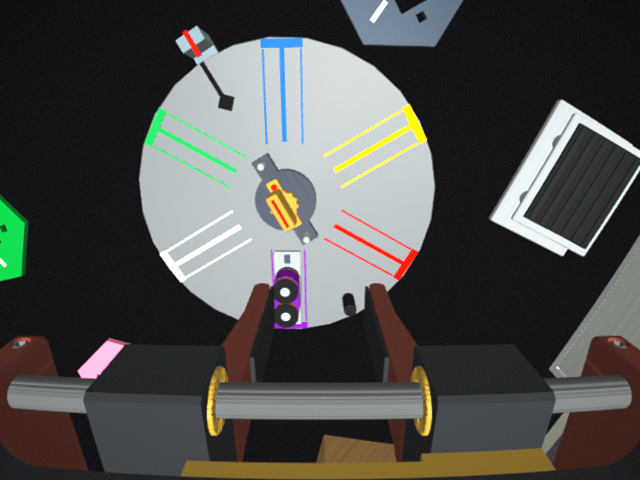

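{"name": "apply_moves", "arguments": {"deltas": [{"dp": [0.0004,0.032,0],"rot": [0,0,6.1],"fingers": 0.5},{"dp": [0.0004,0.032,0],"rot": [0,0,6.1],"fingers": 0.5},{"dp": [0.0004,0.032,0],"rot": [0,0,6.1],"fingers": 0.5},{"dp": [0.0004,0.032,0],"rot": [0,0,6.1],"fingers": 0.5},{"dp": [0.0004,0.032,0],"rot": [0,0,6.1],"fingers": 0.5},{"dp": [0.0004,0.032,0],"rot": [0,0,6.1],"fingers": 0.5},{"dp": [0.0004,0.032,0],"rot": [0,0,6.1],"fingers": 0.5},{"dp": [0.0004,0.032,0],"rot": [0,0,6.1],"fingers": 0.5},{"dp": [0.0004,0.032,0],"rot": [0,0,6.1],"fingers": 0.55},{"dp": [0.0004,0.032,0],"rot": [0,0,6.1],"fingers": 0.55},{"dp": [0.0004,0.032,0],"rot": [0,0,6.1],"fingers": 0.55},{"dp": [0.0004,0.032,0],"rot": [0,0,6.1],"fingers": 0.55}]}}

```text
clock: 20.37
eef_pos: [0.5747, 0.1928, 0.3763]
tool_rot: [-1.289, 1.158, 1.289]
wrist_force: [0.3, 0.5, -0.1]
gripper_width: 0.0484
```

{"name": "apply_moves", "arguments": {"deltas": [{"dp": [0,0,-0.035],"rot": [0,0,0],"fingers": 0.55},{"dp": [0,0,-0.035],"rot": [0,0,0],"fingers": 0.55},{"dp": [0,0,-0.03],"rot": [0,0,0],"fingers": 0.55},{"dp": [0,0,0],"rot": [0,0,0],"fingers": 0.55},{"dp": [0,0,0],"rot": [0,0,0],"fingers": 0.55},{"dp": [0,0,0],"rot": [0,0,0],"fingers": 0.55}]}}

```text
clock: 20.87
eef_pos: [0.5749, 0.1917, 0.2791]
tool_rot: [-1.285, 1.157, 1.284]
wrist_force: [-0.7, -0.5, 0.7]
gripper_width: 0.0482
```

```bash
python3 - <<'E'
from coil import *
st(); c=cam("wrist"); save(c,"w14")
np.save("w14.npy",np.array([c],dtype=object),allow_pickle=True)
p=proj(c,[[.5748+s*.012*np.cos(.11),.1951+s*.012*np.sin(.11),.036] for s in (-1,1)]); print(p)
print(coil(c,p))
E
```

```text
t 20.87 eef [0.5749 0.1917 0.2791] grasp [0.5752 0.1918 0.1161] jawyaw 95.92 xaxis [ 0.002  0.    -1.   ] w 0.0482 F [-0.7 -0.5  0.7] q6 -1.41
[[324.58095389 243.6220819 ]
 [324.71310153 278.33562376]]
(array([0.57454707, 0.19496342]), np.float64(6.15491854535626), np.float64(0.024051102871995994), [(np.float64(324.458064516129), np.float64(243.18709677419355)), (np.float64(324.5), np.float64(278.0))])
```

View pics/w14.png

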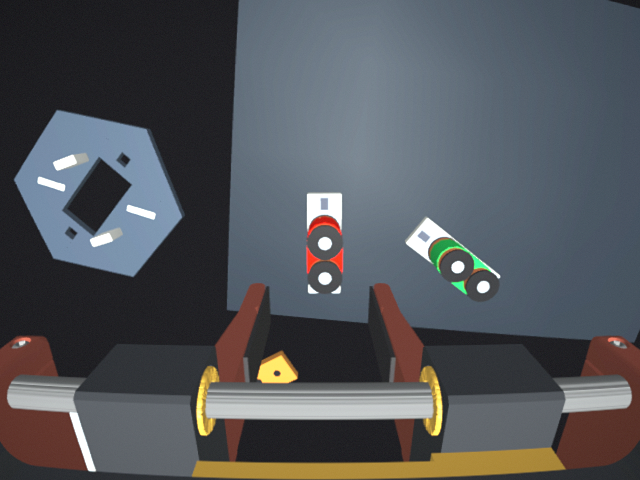

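{"name": "apply_moves", "arguments": {"deltas": [{"dp": [-0.0005,0.0035,-0.025],"rot": [0,0,0.2],"fingers": 0.55},{"dp": [0,0,-0.025],"rot": [0,0,0],"fingers": 0.55},{"dp": [0,0,-0.025],"rot": [0,0,0],"fingers": 0.55},{"dp": [0,0,-0.01],"rot": [0,0,0],"fingers": 0.55},{"dp": [0,0,0],"rot": [0,0,0],"fingers": 0.5},{"dp": [0,0,0],"rot": [0,0,0],"fingers": 0.35},{"dp": [0,0,0],"rot": [0,0,0],"fingers": 0.2},{"dp": [0,0,0],"rot": [0,0,0],"fingers": 0.2},{"dp": [0,0,0],"rot": [0,0,0],"fingers": 0.2},{"dp": [0,0,0],"rot": [0,0,0],"fingers": 0.2}], "newtons": 25}}

```text
clock: 21.75
eef_pos: [0.5745, 0.1959, 0.1948]
tool_rot: [-1.289, 1.153, 1.286]
wrist_force: [-0.2, -0.8, 6.3]
gripper_width: 0.0235
```

```bash
python3 - <<'E'
from coil import *
st(); c=cam("wrist"); save(c,"w15",(200,150,440,330),3); print(cores(c,[(319,308)]))
E
```

```text
t 21.75 eef [0.5745 0.1959 0.1948] grasp [0.5751 0.1961 0.0318] jawyaw 96.17 xaxis [ 0.004  0.001 -1.   ] w 0.0235 F [-0.2 -0.8  6.3] q6 -1.41
[(np.float64(319.0), np.float64(305.8426966292135))]
```

View pics/w15.png

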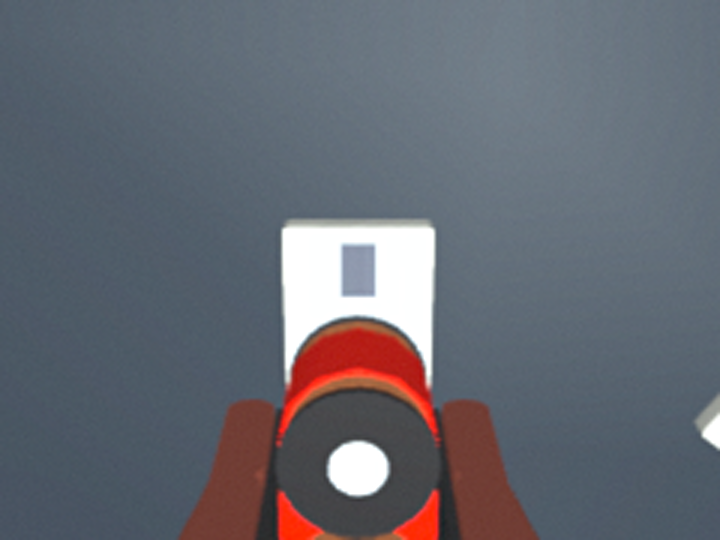

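{"name": "apply_moves", "arguments": {"deltas": [{"dp": [0,0,0.006],"rot": [0,0,0],"fingers": 0.1},{"dp": [0,0,0.012],"rot": [0,0,0],"fingers": 0.1},{"dp": [0,0,0.025],"rot": [0,0,0],"fingers": 0.1},{"dp": [0,0,0.03],"rot": [0,0,0],"fingers": 0.1},{"dp": [0,0,0.03],"rot": [0,0,0],"fingers": 0.1},{"dp": [0.001,-0.01,0.025],"rot": [0,0,0],"fingers": 0.1},{"dp": [0.002,-0.02,0.015],"rot": [0,0,0],"fingers": 0.1},{"dp": [0.004,-0.032,0],"rot": [0,0,-1.4],"fingers": 0.1},{"dp": [0.004,-0.032,0],"rot": [0,0,-1.5],"fingers": 0.1},{"dp": [0.004,-0.032,0],"rot": [0,0,-1.5],"fingers": 0.1},{"dp": [0.004,-0.032,0],"rot": [0,0,-1.5],"fingers": 0.1},{"dp": [0.004,-0.032,0],"rot": [0,0,-1.5],"fingers": 0.1}]}}

```text
clock: 22.8
eef_pos: [0.5966, 0.0044, 0.3362]
tool_rot: [-1.193, 1.22, 1.193]
wrist_force: [1.1, 0.3, -1.8]
gripper_width: 0.023
```

{"name": "apply_moves", "arguments": {"deltas": [{"dp": [0.004,-0.032,0],"rot": [0,0,-1.5],"fingers": 0.1},{"dp": [0.004,-0.032,0],"rot": [0,0,-1.5],"fingers": 0.1},{"dp": [0.004,-0.032,0],"rot": [0,0,-1.5],"fingers": 0.1},{"dp": [0.004,-0.032,0],"rot": [0,0,-1.5],"fingers": 0.1},{"dp": [0.004,-0.032,0],"rot": [0,0,0],"fingers": 0.1},{"dp": [0.004,-0.0278,0],"rot": [0,0,0],"fingers": 0.1},{"dp": [0,-0.011,-0.01],"rot": [0,0,0],"fingers": 0.1},{"dp": [0,0,-0.02],"rot": [0,0,0],"fingers": 0.1},{"dp": [0,0,-0.02],"rot": [0,0,0],"fingers": 0.1},{"dp": [0,0,0],"rot": [0,0,0],"fingers": 0.1},{"dp": [0,0,0],"rot": [0,0,0],"fingers": 0.1},{"dp": [0,0,0],"rot": [0,0,0],"fingers": 0.1}]}}

```text
clock: 23.8
eef_pos: [0.6209, -0.1924, 0.2866]
tool_rot: [-1.117, 1.265, 1.116]
wrist_force: [0.2, -0.6, -1.0]
gripper_width: 0.0233
```

```bash
python3 - <<'E'
from coil import *
st(); c=cam("wrist"); save(c,"w16")
E
```

```text
t 23.80 eef [ 0.6209 -0.1924  0.2866] grasp [ 0.6211 -0.1925  0.1236] jawyaw 82.81 xaxis [ 0.001 -0.    -1.   ] w 0.0233 F [ 0.2 -0.6 -1. ] q6 -1.80
```

View pics/w16.png

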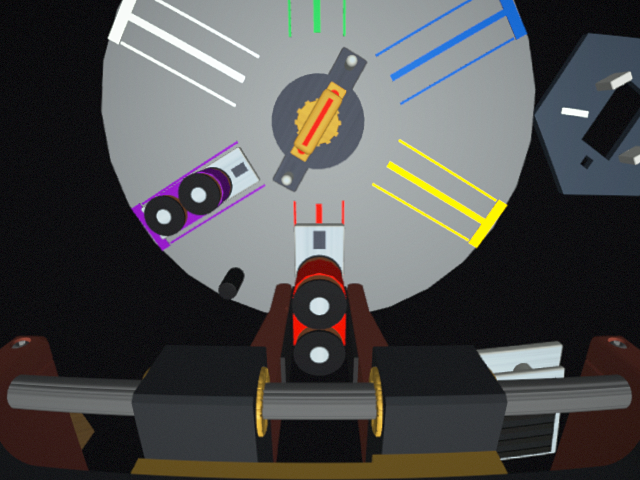

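{"name": "apply_moves", "arguments": {"deltas": [{"dp": [0.0008,-0.0004,-0.02],"rot": [0,0,0],"fingers": 0.1},{"dp": [0,0,-0.02],"rot": [0,0,0],"fingers": 0.1},{"dp": [0,0,-0.01],"rot": [0,0,0],"fingers": 0.1},{"dp": [0,0,-0.004],"rot": [0,0,0],"fingers": 0.1},{"dp": [0,0,0],"rot": [0,0,0],"fingers": 0.1},{"dp": [0,0,0],"rot": [0,0,0],"fingers": 0.1},{"dp": [0,0,0],"rot": [0,0,0],"fingers": 0.1}]}}

```text
clock: 24.43
eef_pos: [0.622, -0.1934, 0.2332]
tool_rot: [-1.117, 1.265, 1.114]
wrist_force: [-0.1, 0.2, -2.4]
gripper_width: 0.0233
```

```bash
python3 - <<'E'
from coil import *
st(); c=cam("wrist"); save(c,"w17",(100,0,500,330),2)
E
```

```text
t 24.43 eef [ 0.622  -0.1934  0.2332] grasp [ 0.6224 -0.1936  0.0702] jawyaw 82.77 xaxis [ 0.002 -0.001 -1.   ] w 0.0233 F [-0.1  0.2 -2.4] q6 -1.80
```

View pics/w17.png

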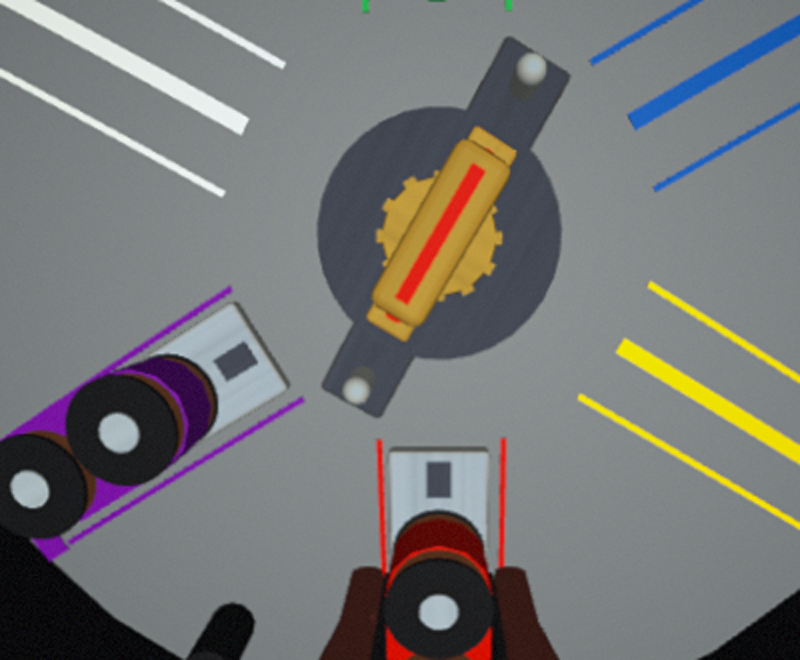

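{"name": "apply_moves", "arguments": {"deltas": [{"dp": [-0.0002,0.0006,-0.002],"rot": [0,0,0],"fingers": 0.1},{"dp": [0,0,-0.0015],"rot": [0,0,0],"fingers": 0.1},{"dp": [0,0,-0.001],"rot": [0,0,0],"fingers": 0.1},{"dp": [0,0,0],"rot": [0,0,0],"fingers": 0.1},{"dp": [0,0,0],"rot": [0,0,0],"fingers": 0.1}]}}

```text
clock: 24.9
eef_pos: [0.6216, -0.1929, 0.2288]
tool_rot: [-1.117, 1.265, 1.114]
wrist_force: [-3.2, 1.1, 6.2]
gripper_width: 0.0236
```

```bash
python3 - <<'E'
from coil import *
st()
E
```

```text
t 24.90 eef [ 0.6216 -0.1929  0.2288] grasp [ 0.6219 -0.193   0.0658] jawyaw 82.76 xaxis [ 0.002 -0.001 -1.   ] w 0.0236 F [-3.2  1.1  6.2] q6 -1.80
```

{"name": "apply_moves", "arguments": {"deltas": [{"dp": [0,0,0.0005],"rot": [0,0,0],"fingers": 0.3},{"dp": [0,0,0],"rot": [0,0,0],"fingers": 0.4},{"dp": [0,0,0],"rot": [0,0,0],"fingers": 0.45},{"dp": [0,0,0.01],"rot": [0,0,0],"fingers": 0.45},{"dp": [0,0,0.03],"rot": [0,0,0],"fingers": 0.45},{"dp": [0,0,0.03],"rot": [0,0,0],"fingers": 0.45},{"dp": [0,0,0.03],"rot": [0,0,0],"fingers": 0.45},{"dp": [0,0,0.03],"rot": [0,0,0],"fingers": 0.5},{"dp": [-0.03,0,0.01],"rot": [0,0,0],"fingers": 0.5},{"dp": [0,0,0],"rot": [0,0,0],"fingers": 0.5}]}}

```text
clock: 25.73
eef_pos: [0.5895, -0.193, 0.3724]
tool_rot: [-1.119, 1.265, 1.111]
wrist_force: [-1.9, 0.5, 0.6]
gripper_width: 0.0437
```

```bash
python3 - <<'E'
from coil import *
st(); c=cam("wrist"); save(c,"w18")
np.save("w18.npy",np.array([c],dtype=object),allow_pickle=True)
E
```

```text
t 25.73 eef [ 0.5895 -0.193   0.3724] grasp [ 0.5903 -0.1934  0.2094] jawyaw 82.73 xaxis [ 0.004 -0.003 -1.   ] w 0.0437 F [-1.9  0.5  0.6] q6 -1.82
```

View pics/w18.png

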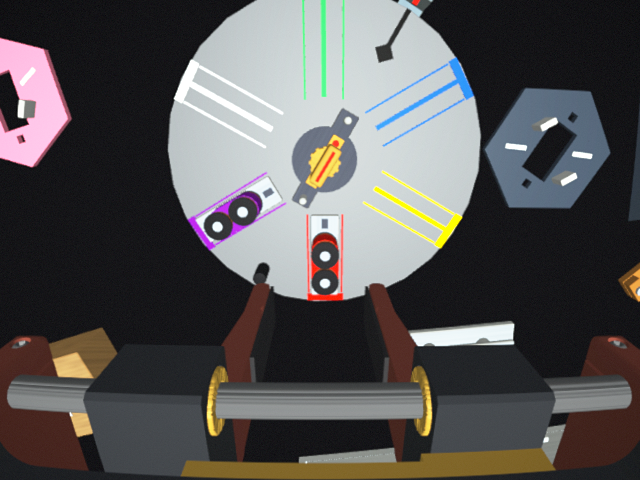

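{"name": "apply_moves", "arguments": {"deltas": [{"dp": [-0.001,0.0324,0],"rot": [0,0,4.4],"fingers": 0.5},{"dp": [-0.001,0.0324,0],"rot": [0,0,4.4],"fingers": 0.5},{"dp": [-0.001,0.0324,0],"rot": [0,0,4.4],"fingers": 0.5},{"dp": [-0.001,0.0324,0],"rot": [0,0,4.4],"fingers": 0.5},{"dp": [-0.001,0.0324,0],"rot": [0,0,4.4],"fingers": 0.5},{"dp": [-0.001,0.0324,0],"rot": [0,0,4.4],"fingers": 0.5},{"dp": [-0.001,0.0324,0],"rot": [0,0,4.4],"fingers": 0.5},{"dp": [-0.001,0.0324,0],"rot": [0,0,4.4],"fingers": 0.5},{"dp": [-0.001,0.0324,0],"rot": [0,0,4.4],"fingers": 0.5},{"dp": [-0.001,0.0324,0],"rot": [0,0,4.4],"fingers": 0.5},{"dp": [-0.001,0.0324,0],"rot": [0,0,4.4],"fingers": 0.5},{"dp": [-0.001,0.0324,0],"rot": [0,0,4.4],"fingers": 0.5}]}}

```text
clock: 26.78
eef_pos: [0.5794, 0.198, 0.3663]
tool_rot: [-1.768, 0.719, 1.77]
wrist_force: [0.7, -0.1, -1.5]
gripper_width: 0.0439
```

{"name": "apply_moves", "arguments": {"deltas": [{"dp": [-0.001,0.0324,0],"rot": [0,0,4.4],"fingers": 0.55},{"dp": [-0.001,0.0324,0],"rot": [0,0,4.4],"fingers": 0.55},{"dp": [-0.001,0.0324,-0.01],"rot": [0,0,4.5],"fingers": 0.55},{"dp": [0,0,-0.03],"rot": [0,0,0],"fingers": 0.55},{"dp": [0,0,-0.03],"rot": [0,0,0],"fingers": 0.55},{"dp": [0,0,-0.02],"rot": [0,0,0],"fingers": 0.55},{"dp": [0,0,0],"rot": [0,0,0],"fingers": 0.55},{"dp": [0,0,0],"rot": [0,0,0],"fingers": 0.55},{"dp": [0,0,0],"rot": [0,0,0],"fingers": 0.55}]}}

```text
clock: 27.53
eef_pos: [0.5768, 0.2934, 0.2787]
tool_rot: [-1.915, 0.532, 1.913]
wrist_force: [1.5, -0.3, 0.7]
gripper_width: 0.0487
```

```bash
python3 - <<'E'
from coil import *
st(); c=cam("wrist"); save(c,"w19")
np.save("w19.npy",np.array([c],dtype=object),allow_pickle=True)
a=np.radians(58.9)
p=proj(c,[[.5765+s*.012*np.cos(a),.2925+s*.012*np.sin(a),.036] for s in (-1,1)]); print(p)
try: print(coil(c,p))
except Exception as e: print(e)
E
```

```text
t 27.53 eef [0.5768 0.2934 0.2787] grasp [0.577  0.2935 0.1157] jawyaw 148.86 xaxis [ 0.001  0.001 -1.   ] w 0.0487 F [ 1.5 -0.3  0.7] q6 -2.18
[[317.77233918 241.73024789]
 [317.89752874 276.60231068]]
(array([0.5758564 , 0.29240688]), np.float64(59.0353096717544), np.float64(0.02406966624249425), [(np.float64(318.5192307692308), np.float64(241.05769230769232)), (np.float64(318.7083333333333), np.float64(276.06944444444446))])
```

View pics/w19.png

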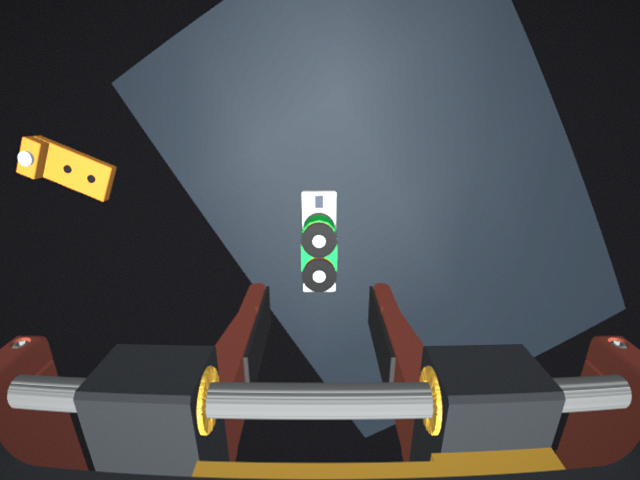

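{"name": "apply_moves", "arguments": {"deltas": [{"dp": [-0.001,-0.0009,-0.025],"rot": [0,0,0.1],"fingers": 0.55},{"dp": [0,0,-0.025],"rot": [0,0,0],"fingers": 0.55},{"dp": [0,0,-0.025],"rot": [0,0,0],"fingers": 0.55},{"dp": [0,0,-0.009],"rot": [0,0,0],"fingers": 0.55},{"dp": [0,0,0],"rot": [0,0,0],"fingers": 0.5},{"dp": [0,0,0],"rot": [0,0,0],"fingers": 0.35},{"dp": [0,0,0],"rot": [0,0,0],"fingers": 0.2},{"dp": [0,0,0],"rot": [0,0,0],"fingers": 0.2},{"dp": [0,0,0],"rot": [0,0,0],"fingers": 0.2},{"dp": [0,0,0],"rot": [0,0,0],"fingers": 0.2}], "newtons": 25}}

```text
clock: 28.42
eef_pos: [0.576, 0.2926, 0.1958]
tool_rot: [-1.918, 0.529, 1.912]
wrist_force: [1.2, 0.4, 5.9]
gripper_width: 0.0235
```

```bash
python3 - <<'E'
from coil import *
st(); c=cam("wrist"); save(c,"w20",(200,150,440,330),3); print(cores(c,[(319,308)]))
E
```

```text
t 28.42 eef [0.576  0.2926 0.1958] grasp [0.5766 0.2928 0.0328] jawyaw 148.96 xaxis [ 0.003  0.002 -1.   ] w 0.0235 F [1.2 0.4 5.9] q6 -2.18
[(np.float64(318.9685039370079), np.float64(304.29527559055117))]
```

View pics/w20.png

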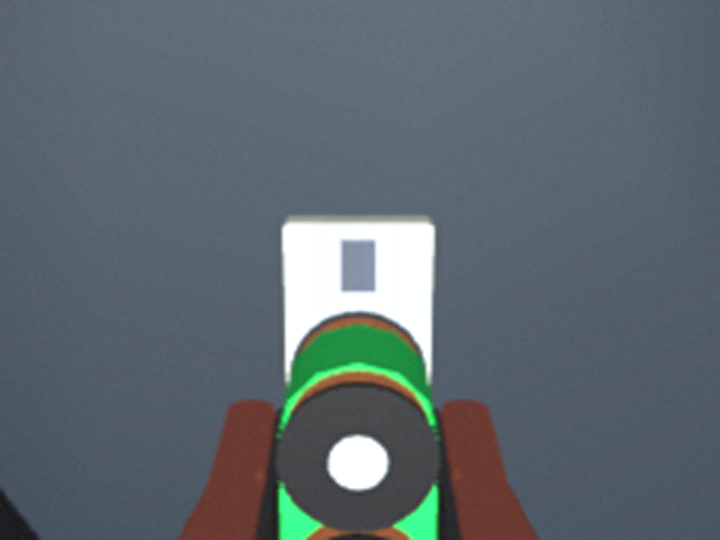

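{"name": "apply_moves", "arguments": {"deltas": [{"dp": [0,0,0.006],"rot": [0,0,0],"fingers": 0.1},{"dp": [0,0,0.012],"rot": [0,0,0],"fingers": 0.1},{"dp": [0,0,0.025],"rot": [0,0,0],"fingers": 0.1},{"dp": [0,0,0.035],"rot": [0,0,0],"fingers": 0.1},{"dp": [0,0,0.035],"rot": [0,0,0],"fingers": 0.1},{"dp": [0,0,0.035],"rot": [0,0,0],"fingers": 0.1},{"dp": [-0.004,-0.015,0.015],"rot": [0,0,-2.2],"fingers": 0.1},{"dp": [-0.0085,-0.032,0],"rot": [0,0,-4.6],"fingers": 0.1},{"dp": [-0.0085,-0.032,0],"rot": [0,0,-4.6],"fingers": 0.1},{"dp": [-0.0085,-0.032,0],"rot": [0,0,-4.6],"fingers": 0.1},{"dp": [-0.0085,-0.032,0],"rot": [0,0,-4.6],"fingers": 0.1},{"dp": [-0.0085,-0.032,0],"rot": [0,0,-4.6],"fingers": 0.1}]}}

```text
clock: 29.47
eef_pos: [0.528, 0.116, 0.357]
tool_rot: [-1.626, 0.873, 1.626]
wrist_force: [0.9, -0.1, -1.4]
gripper_width: 0.0233
```

{"name": "apply_moves", "arguments": {"deltas": [{"dp": [-0.0085,-0.032,0],"rot": [0,0,-4.6],"fingers": 0.1},{"dp": [-0.0085,-0.032,0],"rot": [0,0,-4.6],"fingers": 0.1},{"dp": [-0.0085,-0.032,0],"rot": [0,0,-4.6],"fingers": 0.1},{"dp": [-0.0085,-0.032,0],"rot": [0,0,-4.6],"fingers": 0.1},{"dp": [-0.0085,-0.032,0],"rot": [0,0,-4.6],"fingers": 0.1},{"dp": [-0.0085,-0.032,0],"rot": [0,0,-4.6],"fingers": 0.1},{"dp": [-0.0085,-0.032,0],"rot": [0,0,-4.6],"fingers": 0.1},{"dp": [-0.0085,-0.032,0],"rot": [0,0,-4.6],"fingers": 0.1},{"dp": [-0.0085,-0.032,-0.01],"rot": [0,0,-4.2],"fingers": 0.1},{"dp": [-0.0015,-0.001,-0.02],"rot": [0,0,0],"fingers": 0.1},{"dp": [0,0,-0.03],"rot": [0,0,0],"fingers": 0.1},{"dp": [0,0,0],"rot": [0,0,0],"fingers": 0.1}]}}

```text
clock: 30.47
eef_pos: [0.4494, -0.1719, 0.2911]
tool_rot: [-1.108, 1.271, 1.122]
wrist_force: [-1.2, 0.0, -2.9]
gripper_width: 0.0232
```

{"name": "apply_moves", "arguments": {"deltas": [{"dp": [0,0,0],"rot": [0,0,0],"fingers": 0.1},{"dp": [0,0,0],"rot": [0,0,0],"fingers": 0.1}]}}

```text
clock: 30.63
eef_pos: [0.4511, -0.1714, 0.2981]
tool_rot: [-1.117, 1.265, 1.115]
wrist_force: [0.9, -0.2, -1.8]
gripper_width: 0.0231
```

```bash
python3 - <<'E'
from coil import *
st(); c=cam("wrist"); save(c,"w21"); print(cores(c,[(319,308)]))
E
```

```text
t 30.63 eef [ 0.4511 -0.1714  0.2981] grasp [ 0.4513 -0.1715  0.1351] jawyaw 82.80 xaxis [ 0.001 -0.001 -1.   ] w 0.0231 F [ 0.9 -0.2 -1.8] q6 -1.88
[(np.float64(319.003937007874), np.float64(304.3543307086614))]
```

View pics/w21.png

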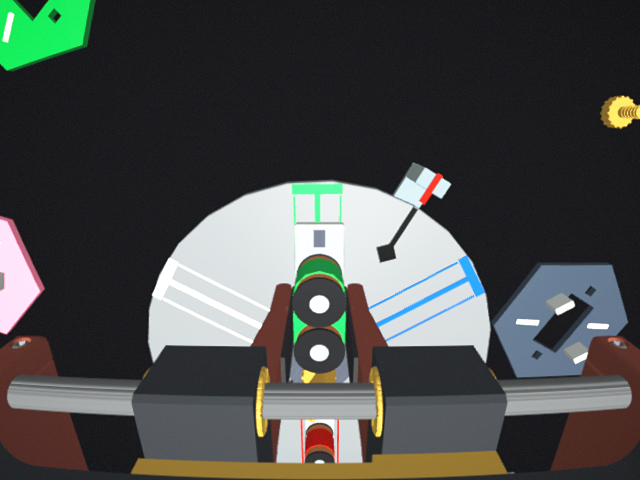

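{"name": "apply_moves", "arguments": {"deltas": [{"dp": [0.0003,0,-0.02],"rot": [0,0,0],"fingers": 0.1},{"dp": [0,0,-0.02],"rot": [0,0,0],"fingers": 0.1},{"dp": [0,0,-0.015],"rot": [0,0,0],"fingers": 0.1},{"dp": [0,0,-0.008],"rot": [0,0,0],"fingers": 0.1},{"dp": [0,0,0],"rot": [0,0,0],"fingers": 0.1},{"dp": [0,0,0],"rot": [0,0,0],"fingers": 0.1},{"dp": [0,0,0],"rot": [0,0,0],"fingers": 0.1}]}}

```text
clock: 31.27
eef_pos: [0.4518, -0.1718, 0.2353]
tool_rot: [-1.118, 1.265, 1.114]
wrist_force: [-0.6, 0.5, -1.7]
gripper_width: 0.0229
```

```bash
python3 - <<'E'
from coil import *
st(); c=cam("wrist"); save(c,"w22",(100,80,500,380),2)
E
```

```text
t 31.27 eef [ 0.4518 -0.1718  0.2353] grasp [ 0.4522 -0.172   0.0723] jawyaw 82.79 xaxis [ 0.003 -0.001 -1.   ] w 0.0229 F [-0.6  0.5 -1.7] q6 -1.88
```

View pics/w22.png

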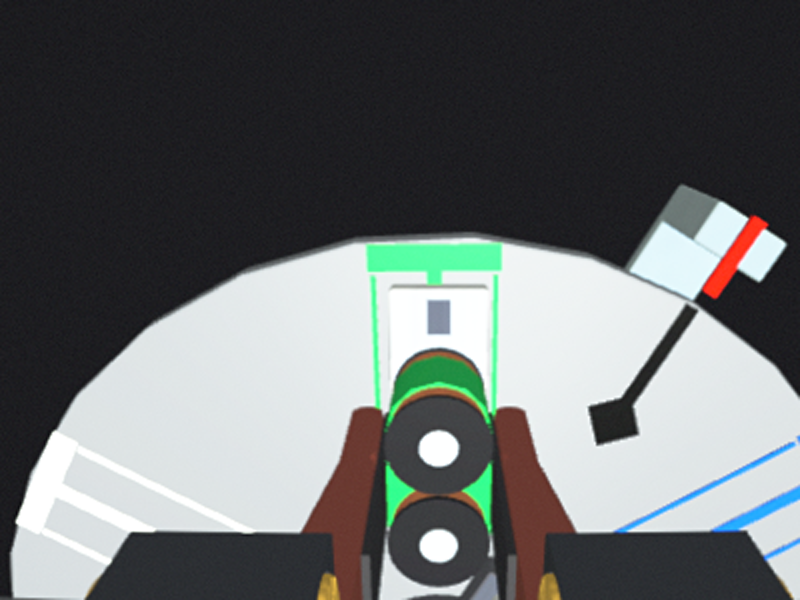

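{"name": "apply_moves", "arguments": {"deltas": [{"dp": [-0.0004,-0.0009,-0.002],"rot": [0,0,0],"fingers": 0.1},{"dp": [0,0,-0.002],"rot": [0,0,0],"fingers": 0.1},{"dp": [0,0,-0.001],"rot": [0,0,0],"fingers": 0.1},{"dp": [0,0,0],"rot": [0,0,0],"fingers": 0.1},{"dp": [0,0,0],"rot": [0,0,0],"fingers": 0.1}]}}

```text
clock: 31.73
eef_pos: [0.451, -0.1728, 0.2298]
tool_rot: [-1.117, 1.266, 1.114]
wrist_force: [-2.1, 1.0, 5.1]
gripper_width: 0.0233
```

```bash
python3 - <<'E'
from coil import *
st(); c=cam("wrist"); save(c,"w23",(100,80,500,380),2)
E
```

```text
t 31.73 eef [ 0.451  -0.1728  0.2298] grasp [ 0.4512 -0.1729  0.0668] jawyaw 82.76 xaxis [ 0.002 -0.001 -1.   ] w 0.0233 F [-2.1  1.   5.1] q6 -1.88
```

View pics/w23.png

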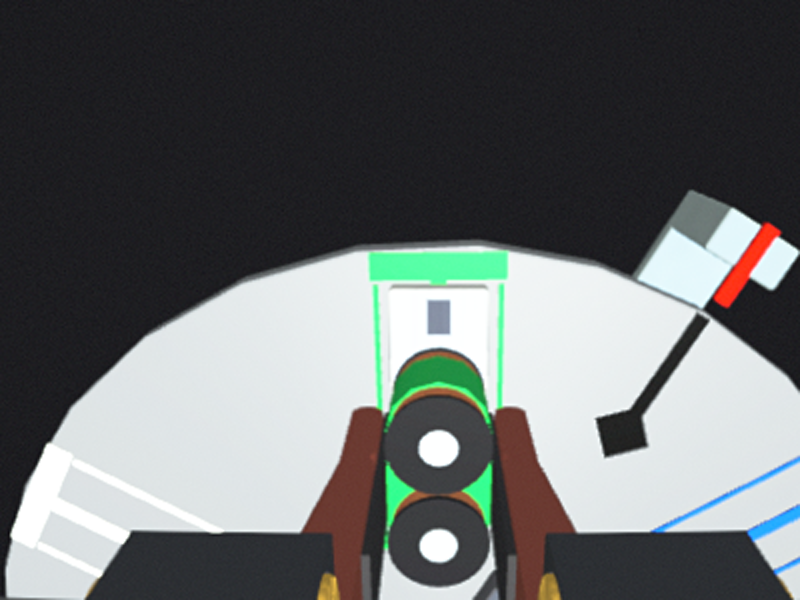

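{"name": "apply_moves", "arguments": {"deltas": [{"dp": [0,0,0.0005],"rot": [0,0,0],"fingers": 0.3},{"dp": [0,0,0],"rot": [0,0,0],"fingers": 0.4},{"dp": [0,0,0],"rot": [0,0,0],"fingers": 0.45},{"dp": [0,0,0.01],"rot": [0,0,0],"fingers": 0.45},{"dp": [0,0,0.03],"rot": [0,0,0],"fingers": 0.45},{"dp": [0,0,0.03],"rot": [0,0,0],"fingers": 0.45},{"dp": [0.02,0,0.035],"rot": [0,0,-6],"fingers": 0.45},{"dp": [0.03,0,0.035],"rot": [0,0,-7],"fingers": 0.5},{"dp": [0.03,0,0.03],"rot": [0,0,-7],"fingers": 0.5},{"dp": [0.02,0,0.01],"rot": [0,0,-7],"fingers": 0.5},{"dp": [0,0.01,0],"rot": [0,0,-7],"fingers": 0.5},{"dp": [0,0.01,0],"rot": [0,0,-7],"fingers": 0.5}]}}

```text
clock: 32.78
eef_pos: [0.5485, -0.1526, 0.4061]
tool_rot: [-0.566, 1.495, 0.565]
wrist_force: [-0.2, 0.0, -0.1]
gripper_width: 0.0442
```

{"name": "apply_moves", "arguments": {"deltas": [{"dp": [0,0.01,0],"rot": [0,0,-7],"fingers": 0.5},{"dp": [0,0.01,0],"rot": [0,0,-7],"fingers": 0.7},{"dp": [0,0,0],"rot": [0,0,-5],"fingers": 0.85},{"dp": [0,0,0],"rot": [0,0,0],"fingers": 0.85},{"dp": [0,0,0],"rot": [0,0,0],"fingers": 0.85}]}}

```text
clock: 33.2
eef_pos: [0.5474, -0.1325, 0.4054]
tool_rot: [-0.314, 1.548, 0.314]
wrist_force: [-0.6, -1.4, -0.5]
gripper_width: 0.067
```

```bash
python3 - <<'E'
from coil import *
st(); c=cam("wrist"); save(c,"w24")
np.save("w24.npy",np.array([c],dtype=object),allow_pickle=True)
save(c,"w24z",(150,50,480,330),2.4)
t=cam("top"); save(t,"top4",(200,150,460,330),3)
E
```

```text
t 33.20 eef [ 0.5474 -0.1325  0.4054] grasp [ 0.5474 -0.1325  0.2424] jawyaw 22.94 xaxis [ 0. -0. -1.] w 0.0670 F [-0.6 -1.4 -0.5] q6 -0.70
```

View pics/w24.png

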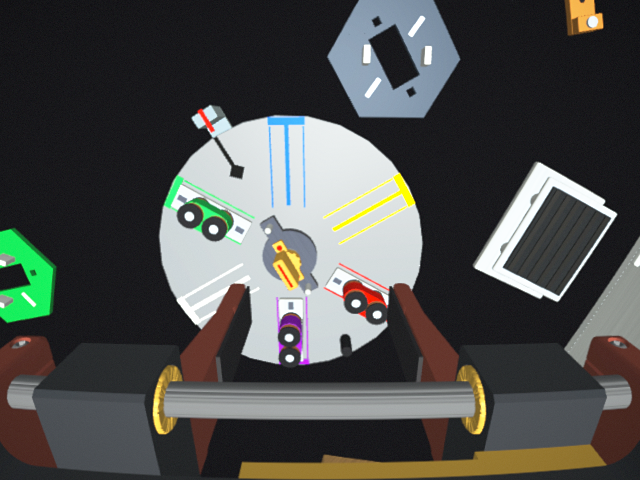

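View pics/top4.png

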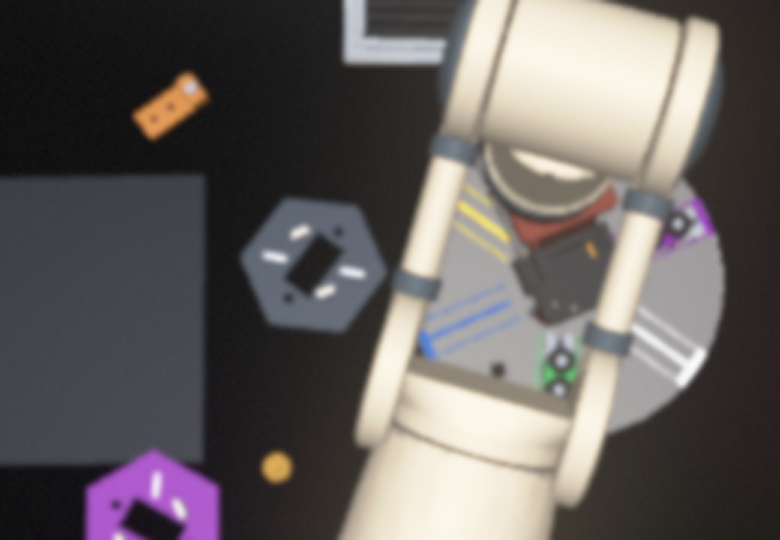

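View pics/w24z.png

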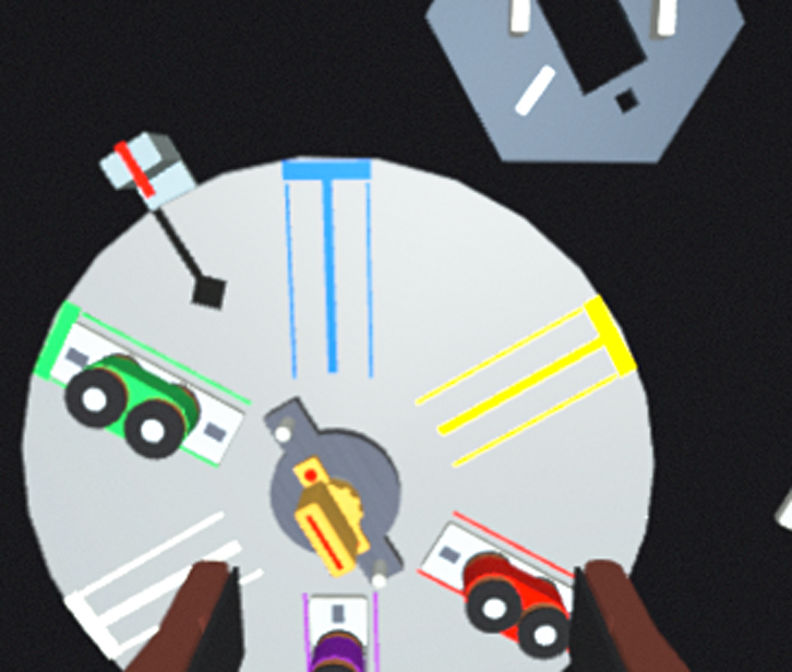

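```bash
cat > ang.py <<'E'
from coil import *
import sys
def bluemask(c):
    im=c["img"].astype(int); r,g,b=im[...,0],im[...,1],im[...,2]
    return (b-r>70)&(b>120)
def ymask(c):
    im=c["img"].astype(int); r,g,b=im[...,0],im[...,1],im[...,2]
    return (r-b>90)&(g-b>80)
def lineang(c,mask,approx,cx=.5363,cy=-.182,r0=.055,r1=.118):
    v,u=np.nonzero(mask); P=toz(c,np.c_[u,v],.034)[:,:2]-[cx,cy]
    a=np.radians(approx); rr=P@[np.cos(a),np.sin(a)]; tt=P@[-np.sin(a),np.cos(a)]
    m=(rr>r0)&(rr<r1)&(abs(tt)<.006)
    k=np.polyfit(rr[m],tt[m],1); return approx+np.degrees(np.arctan(k[0])), k[1]*1000, m.sum(), tt[m].mean()*1000
if __name__=="__main__":
  for n in sys.argv[1:]:
    c=np.load(n+".npy",allow_pickle=True)[0]
    print(n,"blue",lineang(c,bluemask(c),112.8),"yellow",lineang(c,ymask(c),52.8))
E
python3 ang.py w1 w4 w13 w18 w24
```

```text
w1 blue (np.float64(113.1346853714945), np.float64(1.2829749811728401), np.int64(304), np.float64(1.7897492656244596)) yellow (np.float64(53.04177160689113), np.float64(0.47044373677414775), np.int64(288), np.float64(0.8357613353035469))
w4 blue (np.float64(112.91266418454636), np.float64(1.4782569702324038), np.int64(399), np.float64(1.6501014488088528)) yellow (np.float64(53.10435983230467), np.float64(0.20600500642617023), np.int64(362), np.float64(0.6659381121831616))
w13 blue (np.float64(113.53811363988443), np.float64(0.8153072331121016), np.int64(420), np.float64(1.9441472182746458)) yellow (np.float64(53.29369664393586), np.float64(0.1332824529362239), np.int64(378), np.float64(0.8823209599498724))
w18 blue (np.float64(113.19810368358245), np.float64(1.069291228484795), np.int64(411), np.float64(1.6709363946654368)) yellow (np.float64(53.17901049303747), np.float64(0.18765873691991972), np.int64(339), np.float64(0.7566278267702661))
w24 blue (np.float64(113.30666541921697), np.float64(1.211229576174005), np.int64(294), np.float64(1.9802482041457705)) yellow (np.float64(53.24081571000102), np.float64(0.38171721060249963), np.int64(266), np.float64(1.0480451443119907))
```

```bash
python3 - <<'E'
from coil import *
c=np.load("w24.npy",allow_pickle=True)[0]
C=np.array([.5363,-.182])
y=np.radians(22.9); corr=.0009*np.array([np.cos(y),np.sin(y)])
for n,s,a in [("green",[(189.6,215.8),(213.3,229.2)],210),("red",[(356,303),(377,314)],30),("purple",[(289,337),(290,358)],330)]:
    m,an,l,p=coil(c,s,.070); d=m+corr-C; th=np.radians(a-37.0)
    print(n,m,round(an,1),l.round(4),"radial",d@[np.cos(th),np.sin(th)],"tang",d@[-np.sin(th),np.cos(th)],"yaw err",(an-(a-37.)+90)%180-90)
# keeper: hex corners now via tabs/holes
E
```

```text
green [ 0.44933043 -0.17332202] -7.6 0.0241 radial 0.08659868953267846 tang 0.0015369883628881154 yaw err -0.5619361241514014
red [ 0.62087727 -0.19376565] -7.0 0.0241 radial 0.0861609254581766 tang -0.0009219399490354578 yaw err -0.04670241780051754
purple [ 0.56863796 -0.26307576] -67.6 0.0241 radial 0.08726764765977635 tang -0.0010115779661914448 yaw err -0.5677139678905405
```

```bash
python3 - <<'E'
from coil import *
c=np.load("w24.npy",allow_pickle=True)[0]
save(c,"k1",(310,0,480,130),4)
print(proj(c,[[.556+s*.028*np.cos(.3974),.0298+s*.028*np.sin(.3974),.022] for s in (-1,1)]))
E
```

```text
[[367.80930395  53.22656652]
 [428.99779535  54.43272076]]
```

View pics/k1.png

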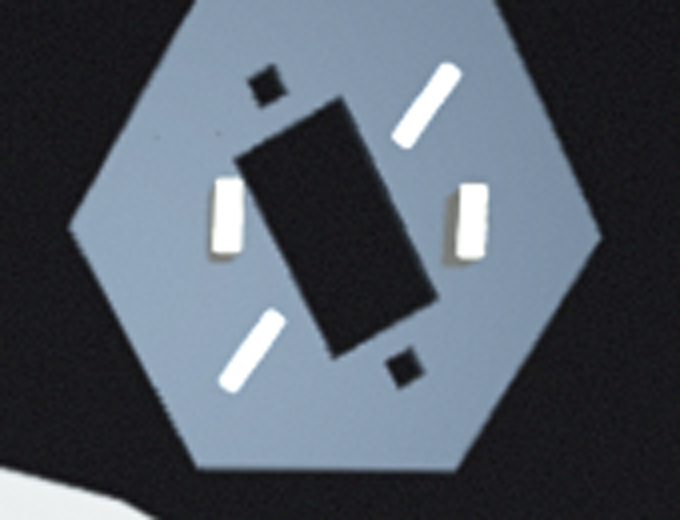

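{"name": "apply_moves", "arguments": {"deltas": [{"dp": [0.0015,0.03,0],"rot": [0,0,0],"fingers": 0.85},{"dp": [0.0015,0.033,0],"rot": [0,0,-0.15],"fingers": 0.85},{"dp": [0.0015,0.033,-0.01],"rot": [0,0,0],"fingers": 0.85},{"dp": [0.0015,0.033,-0.02],"rot": [0,0,0],"fingers": 0.85},{"dp": [0.0015,0.023,-0.03],"rot": [0,0,0],"fingers": 0.85},{"dp": [0.0008,0.01,-0.03],"rot": [0,0,0],"fingers": 0.85},{"dp": [0,0,-0.035],"rot": [0,0,0],"fingers": 0.85},{"dp": [0,0,-0.03],"rot": [0,0,0],"fingers": 0.85},{"dp": [0,0,-0.02],"rot": [0,0,0],"fingers": 0.85},{"dp": [0,0,-0.01],"rot": [0,0,0],"fingers": 0.85},{"dp": [0,0,0],"rot": [0,0,0],"fingers": 0.85},{"dp": [0,0,0],"rot": [0,0,0],"fingers": 0.85}]}}

```text
clock: 34.3
eef_pos: [0.5559, 0.0292, 0.2207]
tool_rot: [-0.31, 1.548, 0.31]
wrist_force: [0.0, -0.3, 0.5]
gripper_width: 0.0745
```

```bash
python3 - <<'E'
from coil import *
st(); c=cam("wrist"); save(c,"w25",(150,100,490,440),1.7)
E
```

```text
t 34.30 eef [0.5559 0.0292 0.2207] grasp [0.556  0.0292 0.0577] jawyaw 22.64 xaxis [ 0.  0. -1.] w 0.0745 F [ 0.  -0.3  0.5] q6 -0.40
```

View pics/w25.png

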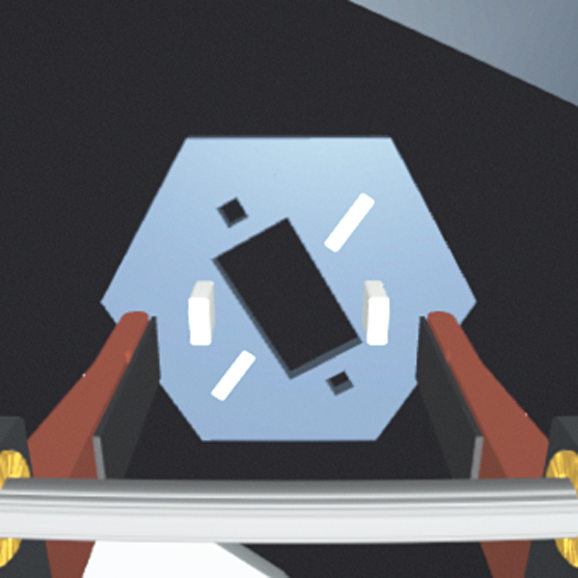

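Aligned. Lower by 30 mm, nudge y, grip.

{"name": "apply_moves", "arguments": {"deltas": [{"dp": [-0.0001,0.0006,-0.012],"rot": [0,0,0.12],"fingers": 0.85},{"dp": [0,0,-0.012],"rot": [0,0,0],"fingers": 0.85},{"dp": [0,0,-0.006],"rot": [0,0,0],"fingers": 0.85},{"dp": [0,0,0],"rot": [0,0,0],"fingers": 0.85},{"dp": [0,0,0],"rot": [0,0,0],"fingers": 0.8},{"dp": [0,0,0],"rot": [0,0,0],"fingers": 0.75},{"dp": [0,0,0],"rot": [0,0,0],"fingers": 0.7},{"dp": [0,0,0],"rot": [0,0,0],"fingers": 0.6},{"dp": [0,0,0],"rot": [0,0,0],"fingers": 0.5},{"dp": [0,0,0],"rot": [0,0,0],"fingers": 0.5}], "newtons": 25}}

```text
clock: 35.18
eef_pos: [0.5556, 0.03, 0.1899]
tool_rot: [-0.311, 1.548, 0.311]
wrist_force: [0.0, -0.2, -0.5]
gripper_width: 0.0616
```

```bash
python3 - <<'E'
from coil import *
st()
E
```

```text
t 35.18 eef [0.5556 0.03   0.1899] grasp [0.5556 0.03   0.0269] jawyaw 22.74 xaxis [-0. -0. -1.] w 0.0616 F [ 0.  -0.2 -0.5] q6 -0.40
```

{"name": "apply_moves", "arguments": {"deltas": [{"dp": [0,0,0.006],"rot": [0,0,0],"fingers": 0.5},{"dp": [0,0,0.015],"rot": [0,0,0],"fingers": 0.5},{"dp": [0,0,0.03],"rot": [0,0,0],"fingers": 0.5},{"dp": [0,0,0.035],"rot": [0,0,0],"fingers": 0.5},{"dp": [0,0,0.035],"rot": [0,0,0],"fingers": 0.5},{"dp": [0,-0.005,0.035],"rot": [0,0,0],"fingers": 0.5},{"dp": [-0.0021,-0.025,0.014],"rot": [0,0,0],"fingers": 0.5},{"dp": [-0.003,-0.033,0],"rot": [0,0,0],"fingers": 0.5},{"dp": [-0.003,-0.033,0],"rot": [0,0,0],"fingers": 0.5},{"dp": [-0.003,-0.033,0],"rot": [0,0,0],"fingers": 0.5},{"dp": [-0.003,-0.033,0],"rot": [0,0,0],"fingers": 0.5},{"dp": [-0.003,-0.03,0],"rot": [0,0,0],"fingers": 0.5}]}}

```text
clock: 36.18
eef_pos: [0.5379, -0.1637, 0.3603]
tool_rot: [-0.311, 1.548, 0.311]
wrist_force: [0.1, 0.5, -1.7]
gripper_width: 0.0621
```

{"name": "apply_moves", "arguments": {"deltas": [{"dp": [-0.002,-0.02,0],"rot": [0,0,0],"fingers": 0.5},{"dp": [0,0,0],"rot": [0,0,0],"fingers": 0.5},{"dp": [0,0,0],"rot": [0,0,0],"fingers": 0.5},{"dp": [0,0,0],"rot": [0,0,0],"fingers": 0.5}]}}

```text
clock: 36.52
eef_pos: [0.5365, -0.1815, 0.36]
tool_rot: [-0.311, 1.548, 0.312]
wrist_force: [0.1, 0.3, -2.0]
gripper_width: 0.0619
```

```bash
python3 - <<'E'
from coil import *
st(); c=cam("wrist"); save(c,"w26")
np.save("w26.npy",np.array([c],dtype=object),allow_pickle=True)
E
python3 ang.py w26
```

```text
t 36.52 eef [ 0.5365 -0.1815  0.36  ] grasp [ 0.5365 -0.1814  0.197 ] jawyaw 22.74 xaxis [-0.     0.001 -1.   ] w 0.0619 F [ 0.1  0.3 -2. ] q6 -0.78
w26 blue (np.float64(112.65133322510316), np.float64(0.8639176491538645), np.int64(410), np.float64(0.6380459302731375)) yellow (np.float64(52.26061923529731), np.float64(0.3254485314675649), np.int64(366), np.float64(-0.5150988210156495))
```

View pics/w26.png

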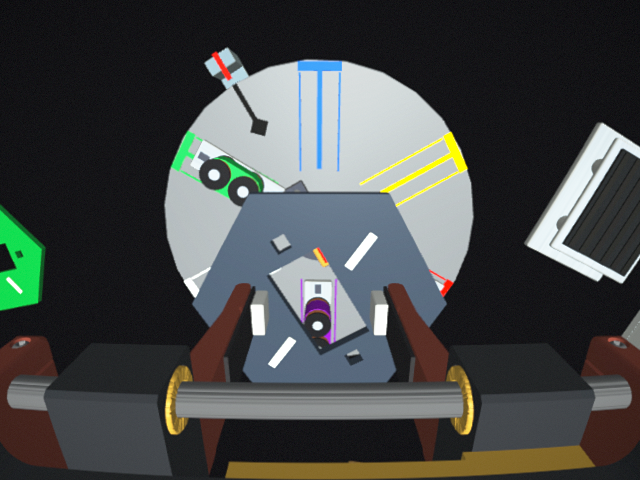

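```bash
python3 - <<'E'
from ang import *
for n in ["w4","w18","w24","w26"]:
    c=np.load(n+".npy",allow_pickle=True)[0]
    print(n,[np.round(lineang(c,m,a,r0=.085),2) for m,a in ((bluemask(c),112.8),(ymask(c),52.8))])
a=np.load("w4.npy",allow_pickle=True)[0]; b=np.load("w26.npy",allow_pickle=True)[0]; d=np.load("w24.npy",allow_pickle=True)[0]
def cr(c,x,y): return cv2.resize(c["img"][y:y+100,x:x+100,::-1],None,fx=3.9,fy=3.9,interpolation=cv2.INTER_CUBIC)
cv2.imwrite("pics/cmp.png",np.hstack([cr(a,190,45),cr(b,190,45)]))
E
```

```text
w4 [array([113.2 ,   0.95, 214.  ,   1.67]), array([5.32e+01, 4.00e-02, 1.90e+02, 7.50e-01])]
w18 [array([113.29,   0.9 , 215.  ,   1.77]), array([ 53.01,   0.49, 174.  ,   0.86])]
w24 [array([113.37,   1.11, 162.  ,   2.12]), array([ 53.15,   0.56, 140.  ,   1.17])]
w26 [array([112.65,   0.86, 220.  ,   0.6 ]), array([ 52.61,  -0.3 , 211.  ,  -0.64])]
```

View pics/cmp.png

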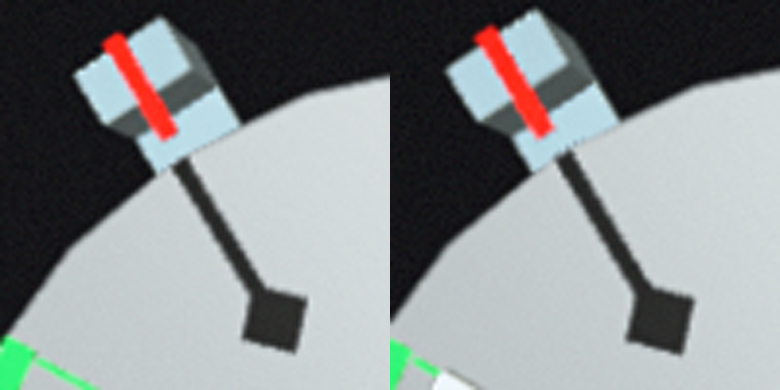

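```bash
python3 - <<'E'
from coil import *
c=np.load("w26.npy",allow_pickle=True)[0]
save(c,"w26z",(160,50,480,290),2.5)
C=np.array([.5363,-.182]); y=np.radians(22.8); corr=.0009*np.array([np.cos(y),np.sin(y)])
m,an,l,p=coil(c,[(214,175),(242,191)],.070); d=m+corr-C; th=np.radians(210-37.9)
print(m,an,l,"radial",d@[np.cos(th),np.sin(th)],"tang",d@[-np.sin(th),np.cos(th)])
E
```

```text
[ 0.45714505 -0.16817669] -9.34024385103602 0.024083789521605684 radial 0.0795297990709449 tang -0.0032721887907336948
```

View pics/w26z.png

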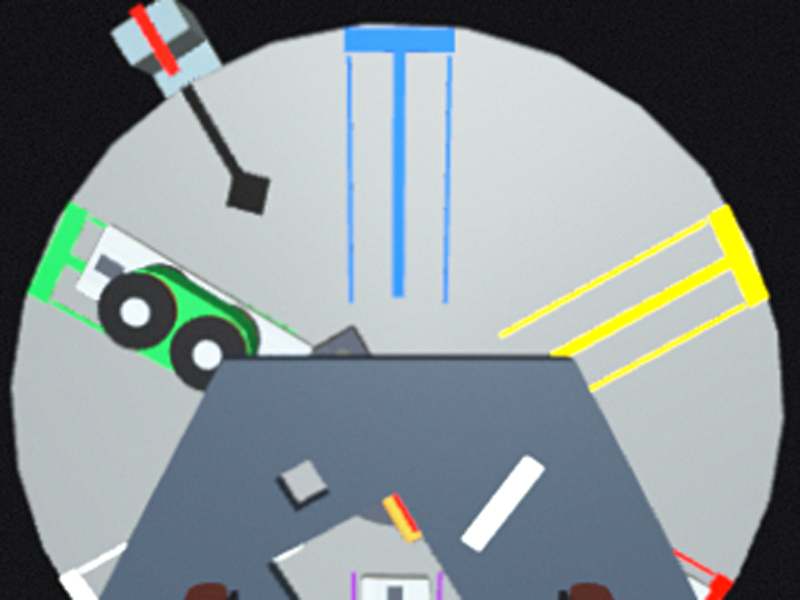

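{"name": "apply_moves", "arguments": {"deltas": [{"dp": [0.001,0.015,0.005],"rot": [0,0,0],"fingers": 0.5},{"dp": [0.003,0.03,0],"rot": [0,0,0],"fingers": 0.5},{"dp": [0.003,0.033,0],"rot": [0,0,0],"fingers": 0.5},{"dp": [0.003,0.033,0],"rot": [0,0,0],"fingers": 0.5},{"dp": [0.003,0.033,0],"rot": [0,0,0],"fingers": 0.5},{"dp": [0.003,0.033,-0.01],"rot": [0,0,0],"fingers": 0.5},{"dp": [0.003,0.025,-0.02],"rot": [0,0,0],"fingers": 0.5},{"dp": [0,0.0095,-0.03],"rot": [0,0,0],"fingers": 0.5},{"dp": [0,0,-0.035],"rot": [0,0,0],"fingers": 0.5},{"dp": [0,0,-0.035],"rot": [0,0,0],"fingers": 0.5},{"dp": [0,0,-0.025],"rot": [0,0,0],"fingers": 0.5},{"dp": [0,0,-0.01],"rot": [0,0,0],"fingers": 0.5}]}}

```text
clock: 37.57
eef_pos: [0.5537, 0.0311, 0.1951]
tool_rot: [-0.312, 1.555, 0.315]
wrist_force: [-1.2, 0.6, -2.3]
gripper_width: 0.0618
```

{"name": "apply_moves", "arguments": {"deltas": [{"dp": [0,0,-0.006],"rot": [0,0,0],"fingers": 0.5},{"dp": [0,0,0],"rot": [0,0,0],"fingers": 0.5},{"dp": [0,0,0],"rot": [0,0,0],"fingers": 0.5}]}}

```text
clock: 37.82
eef_pos: [0.5561, 0.0298, 0.1959]
tool_rot: [-0.312, 1.546, 0.311]
wrist_force: [0.5, -0.2, -1.6]
gripper_width: 0.0619
```

```bash
python3 - <<'E'
from coil import *
st()
E
```

```text
t 37.82 eef [0.5561 0.0298 0.1959] grasp [0.5565 0.0298 0.0329] jawyaw 22.76 xaxis [ 0.003  0.    -1.   ] w 0.0619 F [ 0.5 -0.2 -1.6] q6 -0.40
```

{"name": "apply_moves", "arguments": {"deltas": [{"dp": [0,0,-0.004],"rot": [0,0,0],"fingers": 0.5},{"dp": [0,0,-0.002],"rot": [0,0,0],"fingers": 0.5},{"dp": [0,0,0],"rot": [0,0,0],"fingers": 0.5},{"dp": [0,0,0],"rot": [0,0,0],"fingers": 0.7},{"dp": [0,0,0],"rot": [0,0,0],"fingers": 0.85},{"dp": [0,0,0],"rot": [0,0,0],"fingers": 0.85},{"dp": [0,0,0.01],"rot": [0,0,0],"fingers": 0.85},{"dp": [0,0,0.03],"rot": [0,0,0],"fingers": 0.85},{"dp": [0,0,0.04],"rot": [0,0,0],"fingers": 0.85},{"dp": [0,0,0.04],"rot": [0,0,0],"fingers": 0.7},{"dp": [-0.005,-0.01,0.04],"rot": [0,0,3],"fingers": 0.5},{"dp": [-0.01,-0.02,0.01],"rot": [0,0,6],"fingers": 0.5}]}}

```text
clock: 38.82
eef_pos: [0.5407, 0.0005, 0.3664]
tool_rot: [-0.439, 1.516, 0.435]
wrist_force: [1.1, 0.3, 0.6]
gripper_width: 0.0581
```

{"name": "apply_moves", "arguments": {"deltas": [{"dp": [-0.011,-0.022,0],"rot": [0,0,6.5],"fingers": 0.5},{"dp": [-0.011,-0.022,0],"rot": [0,0,6.5],"fingers": 0.5},{"dp": [-0.011,-0.022,0],"rot": [0,0,6.5],"fingers": 0.5},{"dp": [-0.011,-0.022,0],"rot": [0,0,6.5],"fingers": 0.5},{"dp": [-0.011,-0.022,0],"rot": [0,0,6.5],"fingers": 0.5},{"dp": [-0.011,-0.022,0],"rot": [0,0,6.5],"fingers": 0.5},{"dp": [-0.011,-0.022,0],"rot": [0,0,6],"fingers": 0.5},{"dp": [-0.007,-0.014,0],"rot": [0,0,4],"fingers": 0.5},{"dp": [0,0,0],"rot": [0,0,0],"fingers": 0.5},{"dp": [0,0,0],"rot": [0,0,0],"fingers": 0.5},{"dp": [0,0,0],"rot": [0,0,0],"fingers": 0.5}]}}

```text
clock: 39.73
eef_pos: [0.4566, -0.168, 0.3583]
tool_rot: [-1.088, 1.282, 1.088]
wrist_force: [0.0, 0.3, 1.2]
gripper_width: 0.0442
```

```bash
python3 - <<'E'
from coil import *
st(); c=cam("wrist"); save(c,"w27")
np.save("w27.npy",np.array([c],dtype=object),allow_pickle=True)
E
python3 ang.py w27
```

```text
t 39.73 eef [ 0.4566 -0.168   0.3583] grasp [ 0.4567 -0.1679  0.1953] jawyaw 80.64 xaxis [ 0.  0. -1.] w 0.0442 F [0.  0.3 1.2] q6 -1.83Traceback (most recent call last):
  File "ang.py", line 17, in <module>
    print(n,"blue",lineang(c,bluemask(c),112.8),"yellow",lineang(c,ymask(c),52.8))
                                                         ~~~~~~~^^^^^^^^^^^^^^^^^
  File "ang.py", line 13, in lineang
    k=np.polyfit(rr[m],tt[m],1); return approx+np.degrees(np.arctan(k[0])), k[1]*1000, m.sum(), tt[m].mean()*1000
    raise TypeError("expected non-empty vector for x")
TypeError: expected non-empty vector for x
```

View pics/w27.png

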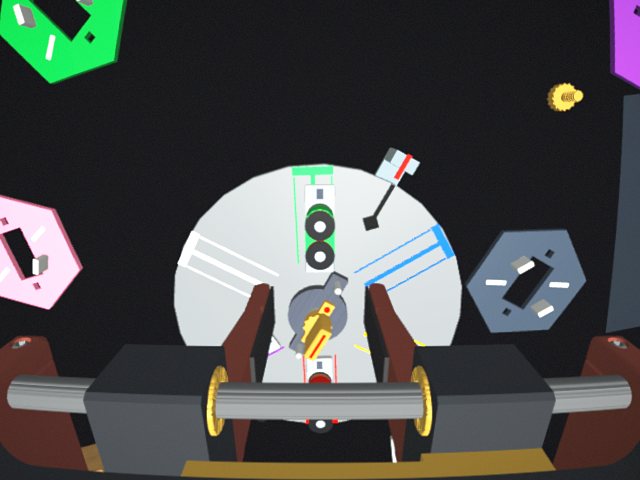

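```bash
python3 - <<'E'
from ang import *
c=np.load("w27.npy",allow_pickle=True)[0]
save(c,"w27z",(250,130,480,310),3.4)
print(lineang(c,bluemask(c),112.8,r0=.06))
y=np.radians(80.6); corr=.0009*np.array([np.cos(y),np.sin(y)])
m,an,l,p=coil(c,[(320,227),(320,257)],.070); print(m+corr,an,l,p)
E
```

```text
(np.float64(112.30785741792803), np.float64(1.1445245738974545), np.int64(306), np.float64(0.3737636148032111))
[ 0.4578022  -0.16725603] -9.093707092555457 0.023995760609723738 [(np.float64(319.4954128440367), np.float64(226.22018348623854)), (np.float64(319.6764705882353), np.float64(256.156862745098))]
```

View pics/w27z.png

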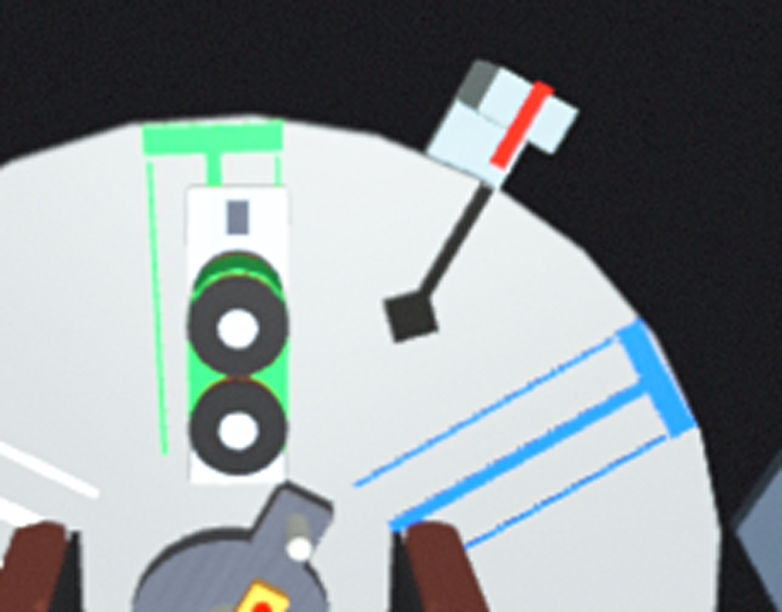

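{"name": "apply_moves", "arguments": {"deltas": [{"dp": [0.0011,0.0007,-0.03],"rot": [0,0,0.25],"fingers": 0.5},{"dp": [0,0,-0.035],"rot": [0,0,0],"fingers": 0.5},{"dp": [0,0,-0.03],"rot": [0,0,0],"fingers": 0.5},{"dp": [0,0,-0.02],"rot": [0,0,0],"fingers": 0.5},{"dp": [0,0,-0.01],"rot": [0,0,0],"fingers": 0.5},{"dp": [0,0,-0.003],"rot": [0,0,0],"fingers": 0.5},{"dp": [0,0,0],"rot": [0,0,0],"fingers": 0.5},{"dp": [0,0,0],"rot": [0,0,0],"fingers": 0.5}]}}

```text
clock: 40.45
eef_pos: [0.4582, -0.1677, 0.2317]
tool_rot: [-1.094, 1.278, 1.091]
wrist_force: [0.7, -0.9, 0.5]
gripper_width: 0.0437
```

```bash
python3 - <<'E'
from coil import *
st(); c=cam("wrist"); save(c,"w28",(180,120,460,340),2.8)
E
```

```text
t 40.45 eef [ 0.4582 -0.1677  0.2317] grasp [ 0.4585 -0.1678  0.0687] jawyaw 81.00 xaxis [ 0.002 -0.001 -1.   ] w 0.0437 F [ 0.7 -0.9  0.5] q6 -1.83
```

View pics/w28.png

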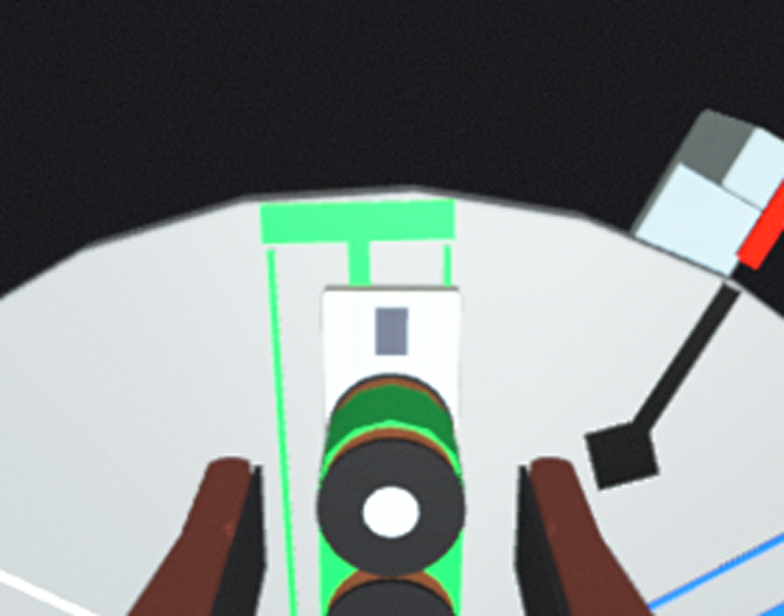

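Centred between the fingers. Lower 2 mm, grip gently, lift a bit.

{"name": "apply_moves", "arguments": {"deltas": [{"dp": [0,0,-0.002],"rot": [0,0,0],"fingers": 0.4},{"dp": [0,0,0],"rot": [0,0,0],"fingers": 0.35},{"dp": [0,0,0],"rot": [0,0,0],"fingers": 0.3},{"dp": [0,0,0],"rot": [0,0,0],"fingers": 0.25},{"dp": [0,0,0],"rot": [0,0,0],"fingers": 0.1},{"dp": [0,0,0],"rot": [0,0,0],"fingers": 0.1},{"dp": [0,0,0.004],"rot": [0,0,0],"fingers": 0.1},{"dp": [0,0,0.004],"rot": [0,0,0],"fingers": 0.1},{"dp": [0,0,0],"rot": [0,0,0],"fingers": 0.1},{"dp": [0,0,0],"rot": [0,0,0],"fingers": 0.1}], "newtons": 20}}

```text
clock: 41.33
eef_pos: [0.4576, -0.1678, 0.2362]
tool_rot: [-1.093, 1.279, 1.092]
wrist_force: [-1.4, -0.4, -1.7]
gripper_width: 0.0231
```

```bash
python3 - <<'E'
from coil import *
st(); c=cam("wrist"); save(c,"w29",(180,120,460,340),2.8); print(cores(c,[(319,304)]))
E
```

```text
t 41.33 eef [ 0.4576 -0.1678  0.2362] grasp [ 0.4577 -0.1678  0.0732] jawyaw 80.98 xaxis [ 0. -0. -1.] w 0.0231 F [-1.4 -0.4 -1.7] q6 -1.83
[(np.float64(318.9734848484849), np.float64(307.3560606060606))]
```

View pics/w29.png

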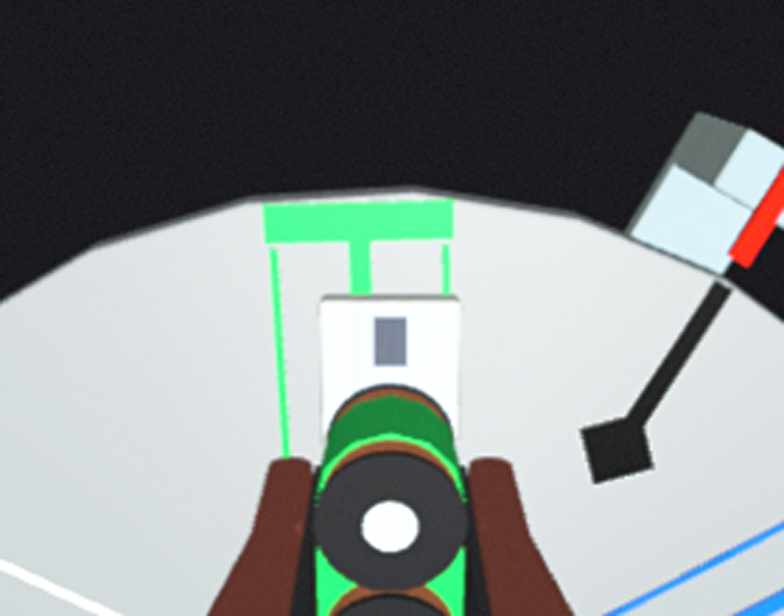

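{"name": "apply_moves", "arguments": {"deltas": [{"dp": [-0.003,-0.0019,0],"rot": [0,0,0.5],"fingers": 0.1},{"dp": [-0.0034,-0.0019,0],"rot": [0,0,0.4],"fingers": 0.1},{"dp": [0,0,-0.003],"rot": [0,0,0],"fingers": 0.1},{"dp": [0,0,0],"rot": [0,0,0],"fingers": 0.1},{"dp": [0,0,0],"rot": [0,0,0],"fingers": 0.1},{"dp": [0,0,0],"rot": [0,0,0],"fingers": 0.1}]}}

```text
clock: 41.88
eef_pos: [0.4512, -0.1716, 0.2329]
tool_rot: [-1.104, 1.273, 1.104]
wrist_force: [-0.8, -0.8, -1.7]
gripper_width: 0.0233
```

```bash
python3 - <<'E'
from coil import *
st(); c=cam("wrist"); save(c,"w30",(180,120,460,340),2.8); print(cores(c,[(319,304)]))
E
```

```text
t 41.88 eef [ 0.4512 -0.1716  0.2329] grasp [ 0.4511 -0.1715  0.0699] jawyaw 81.88 xaxis [-0.  0. -1.] w 0.0233 F [-0.8 -0.8 -1.7] q6 -1.86
[(np.float64(319.0), np.float64(307.3320754716981))]
```

View pics/w30.png

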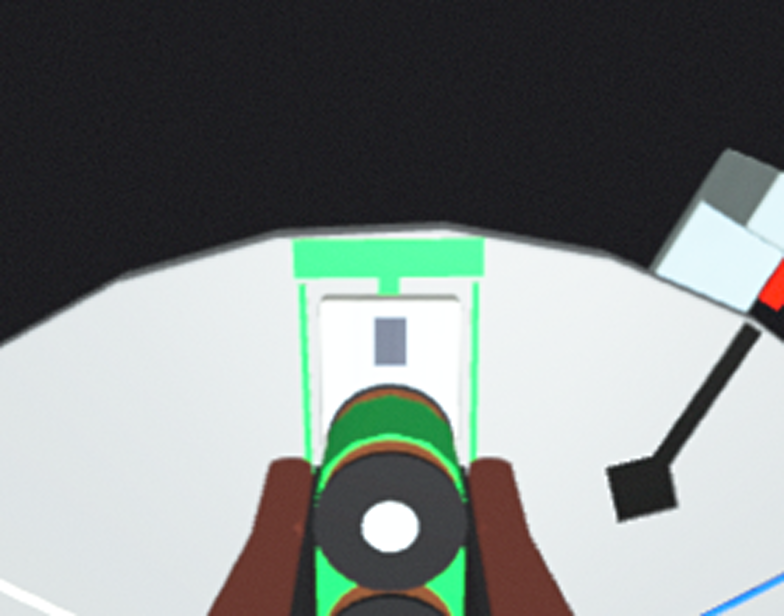

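{"name": "apply_moves", "arguments": {"deltas": [{"dp": [0,0,-0.002],"rot": [0,0,0],"fingers": 0.1},{"dp": [0,0,-0.0015],"rot": [0,0,0],"fingers": 0.1},{"dp": [0,0,-0.0007],"rot": [0,0,0],"fingers": 0.1},{"dp": [0,0,0],"rot": [0,0,0],"fingers": 0.1},{"dp": [0,0,0],"rot": [0,0,0],"fingers": 0.1}]}}

```text
clock: 42.35
eef_pos: [0.4512, -0.1716, 0.2287]
tool_rot: [-1.104, 1.273, 1.104]
wrist_force: [-0.6, 0.5, -1.9]
gripper_width: 0.0236
```

```bash
python3 - <<'E'
from coil import *
st()
E
```

```text
t 42.35 eef [ 0.4512 -0.1716  0.2287] grasp [ 0.4512 -0.1715  0.0657] jawyaw 81.89 xaxis [-0.  0. -1.] w 0.0236 F [-0.6  0.5 -1.9] q6 -1.86
```

{"name": "apply_moves", "arguments": {"deltas": [{"dp": [0,0,-0.0006],"rot": [0,0,0],"fingers": 0.1},{"dp": [0,0,-0.0005],"rot": [0,0,0],"fingers": 0.1},{"dp": [0,0,0],"rot": [0,0,0],"fingers": 0.1}]}}

```text
clock: 42.6
eef_pos: [0.4512, -0.1716, 0.2284]
tool_rot: [-1.105, 1.273, 1.104]
wrist_force: [-2.3, 1.3, 4.8]
gripper_width: 0.0231
```

```bash
python3 - <<'E'
from coil import *
st()
E
```

```text
t 42.60 eef [ 0.4512 -0.1716  0.2284] grasp [ 0.4513 -0.1717  0.0654] jawyaw 81.89 xaxis [ 0. -0. -1.] w 0.0231 F [-2.3  1.3  4.8] q6 -1.86
```

{"name": "apply_moves", "arguments": {"deltas": [{"dp": [0,-0.0003,0],"rot": [0,0,0.2],"fingers": 0.1},{"dp": [-0.0001,-0.0004,0],"rot": [0,0,0.25],"fingers": 0.1},{"dp": [0,-0.0004,0],"rot": [0,0,0.3],"fingers": 0.1},{"dp": [0,0,0],"rot": [0,0,0],"fingers": 0.1},{"dp": [0,0,0],"rot": [0,0,0],"fingers": 0.1},{"dp": [0,0,0],"rot": [0,0,0],"fingers": 0.1}]}}

```text
clock: 43.1
eef_pos: [0.4511, -0.1728, 0.2284]
tool_rot: [-1.115, 1.267, 1.114]
wrist_force: [-3.2, 0.6, 4.8]
gripper_width: 0.0231
```

```bash
python3 - <<'E'
from coil import *
st(); c=cam("wrist"); save(c,"w31",(180,120,520,340),2.3); np.save("w31.npy",np.array([c],dtype=object),allow_pickle=True)
E
```

```text
t 43.10 eef [ 0.4511 -0.1728  0.2284] grasp [ 0.4512 -0.1729  0.0654] jawyaw 82.65 xaxis [ 0.    -0.001 -1.   ] w 0.0231 F [-3.2  0.6  4.8] q6 -1.88
```

View pics/w31.png

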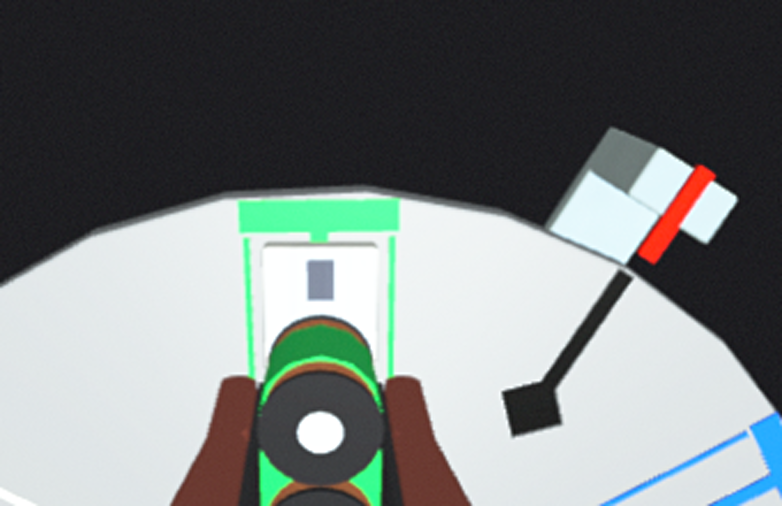

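{"name": "apply_moves", "arguments": {"deltas": [{"dp": [0,0,0.0005],"rot": [0,0,0],"fingers": 0.3},{"dp": [0,0,0],"rot": [0,0,0],"fingers": 0.4},{"dp": [0,0,0],"rot": [0,0,0],"fingers": 0.45},{"dp": [0,0,0.01],"rot": [0,0,0],"fingers": 0.45},{"dp": [0,0,0.03],"rot": [0,0,0],"fingers": 0.45},{"dp": [0,0,0.03],"rot": [0,0,0],"fingers": 0.45},{"dp": [0.005,0,0.035],"rot": [0,0,-3],"fingers": 0.45},{"dp": [0.015,-0.0015,0.03],"rot": [0,0,-6],"fingers": 0.5},{"dp": [0.02,-0.002,0.008],"rot": [0,0,-7],"fingers": 0.5},{"dp": [0.02,-0.002,0],"rot": [0,0,-7],"fingers": 0.6},{"dp": [0.02,-0.002,0],"rot": [0,0,-7],"fingers": 0.7},{"dp": [0.0056,-0.0014,0],"rot": [0,0,-7],"fingers": 0.85}]}}

```text
clock: 44.15
eef_pos: [0.5385, -0.1815, 0.3715]
tool_rot: [-0.619, 1.48, 0.618]
wrist_force: [0.8, -1.0, 0.1]
gripper_width: 0.0604
```

{"name": "apply_moves", "arguments": {"deltas": [{"dp": [0,0,0],"rot": [0,0,-7],"fingers": 0.85},{"dp": [0,0,0],"rot": [0,0,-7],"fingers": 0.85},{"dp": [0,0,0],"rot": [0,0,-7],"fingers": 0.85},{"dp": [0,0,0],"rot": [0,0,-1.7],"fingers": 0.85},{"dp": [0,0,0],"rot": [0,0,0],"fingers": 0.85},{"dp": [0,0,0],"rot": [0,0,0],"fingers": 0.85},{"dp": [0,0,0],"rot": [0,0,0],"fingers": 0.85}]}}

```text
clock: 44.73
eef_pos: [0.5367, -0.1816, 0.3715]
tool_rot: [-0.315, 1.548, 0.315]
wrist_force: [-0.2, 0.5, 0.7]
gripper_width: 0.0749
```

```bash
python3 - <<'E'
from ang import *
st(); c=cam("wrist"); save(c,"w32"); np.save("w32.npy",np.array([c],dtype=object),allow_pickle=True)
for n in ["w4","w32"]:
    d=np.load(n+".npy",allow_pickle=True)[0]
    print(n,[np.round(lineang(d,m,a,r0=.068),2) for m,a in ((bluemask(d),112.8),(ymask(d),52.8))])
a=np.load("w4.npy",allow_pickle=True)[0]
def cr(c,x,y): return cv2.resize(c["img"][y:y+100,x:x+100,::-1],None,fx=3.9,fy=3.9,interpolation=cv2.INTER_CUBIC)
cv2.imwrite("pics/cmp2.png",np.hstack([cr(a,190,45),cr(c,190,45)]))
E
```

```text
t 44.73 eef [ 0.5367 -0.1816  0.3715] grasp [ 0.5367 -0.1816  0.2085] jawyaw 23.02 xaxis [ 0. -0. -1.] w 0.0749 F [-0.2  0.5  0.7] q6 -0.79
w4 [array([112.98,   1.36, 319.  ,   1.66]), array([5.311e+01, 1.900e-01, 2.870e+02, 7.000e-01])]
w32 [array([113.85,   0.48, 337.  ,   2.19]), array([5.326e+01, 1.700e-01, 2.890e+02, 9.200e-01])]
```

View pics/cmp2.png

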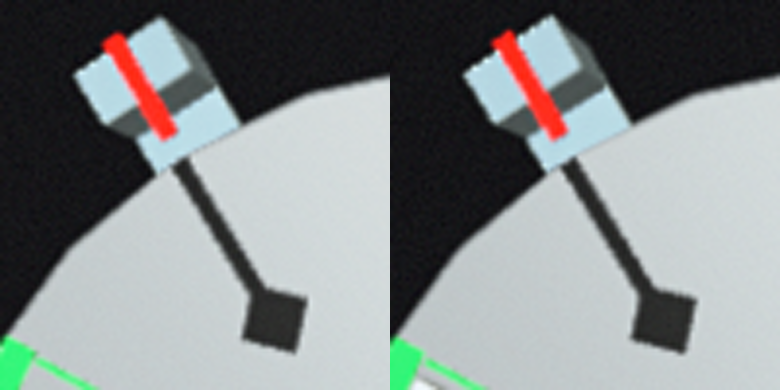

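View pics/w32.png

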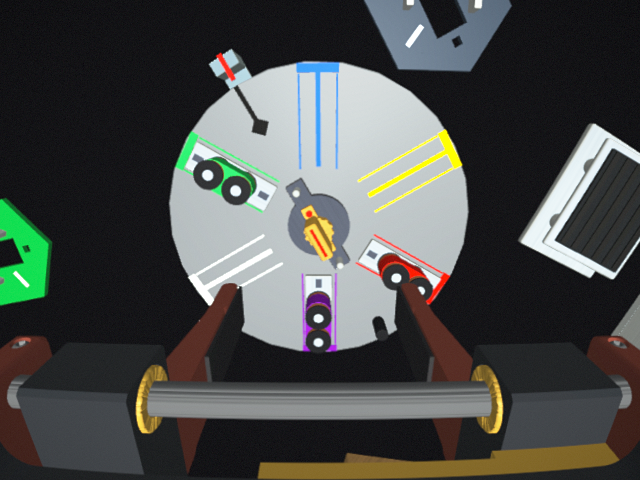

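```bash
python3 - <<'E'
from coil import *
c=np.load("w32.npy",allow_pickle=True)[0]
C=np.array([.5363,-.182]); y=np.radians(22.9); corr=.0009*np.array([np.cos(y),np.sin(y)])
for n,s,a in [("green",[(207,175),(235,190)],210),("red",[(396,278),(420,291)],30),("purple",[(318,318),(318,342)],330)]:
    m,an,l,p=coil(c,s,.070); d=m+corr-C; th=np.radians(a-37.1)
    print(n,m,round(an,1),l.round(4),"radial",d@[np.cos(th),np.sin(th)],"tang",d@[-np.sin(th),np.cos(th)],"yaw err",(an-(a-37.1)+90)%180-90)
print(proj(c,[[.556+s*.028*np.cos(.3974),.0298+s*.028*np.sin(.3974),.022] for s in (-1,1)]))
E
```

```text
green [ 0.45045365 -0.17339883] -7.2 0.0239 radial 0.0854717717617634 tang 0.0016255236535754674 yaw err -0.0803190454890057
red [ 0.62149128 -0.19292827] -3.5 0.0251 radial 0.08666820412131607 tang 0.00013529957192551814 yaw err 3.568151661556243
purple [ 0.56886656 -0.26304415] -67.4 0.024 radial 0.08732911565779725 tang -0.0006363774262695727 yaw err -0.2680479657709611
[[410.82620872  -7.65534527]
 [479.06628482  -4.60758966]]
```

{"name": "apply_moves", "arguments": {"deltas": [{"dp": [0.002,0.02,0],"rot": [0,0,0],"fingers": 0.85},{"dp": [0.003,0.033,0],"rot": [0,0,-0.2],"fingers": 0.85},{"dp": [0.003,0.033,0],"rot": [0,0,0],"fingers": 0.85},{"dp": [0.003,0.033,-0.01],"rot": [0,0,0],"fingers": 0.85},{"dp": [0.003,0.033,-0.02],"rot": [0,0,0],"fingers": 0.85},{"dp": [0.003,0.033,-0.03],"rot": [0,0,0],"fingers": 0.85},{"dp": [0.002,0.02,-0.03],"rot": [0,0,0],"fingers": 0.85},{"dp": [0,0.0065,-0.03],"rot": [0,0,0],"fingers": 0.85},{"dp": [0,0,-0.02],"rot": [0,0,0],"fingers": 0.85},{"dp": [0,0,-0.01],"rot": [0,0,0],"fingers": 0.85},{"dp": [0,0,0],"rot": [0,0,0],"fingers": 0.85},{"dp": [0,0,0],"rot": [0,0,0],"fingers": 0.85}]}}

```text
clock: 45.78
eef_pos: [0.5556, 0.0273, 0.2238]
tool_rot: [-0.311, 1.548, 0.311]
wrist_force: [0.3, 0.5, 0.6]
gripper_width: 0.0748
```

```bash
python3 - <<'E'
from coil import *
st(); c=cam("wrist"); save(c,"w33",(150,100,490,440),1.7)
E
```

```text
t 45.78 eef [0.5556 0.0273 0.2238] grasp [0.5557 0.0273 0.0608] jawyaw 22.73 xaxis [ 0. -0. -1.] w 0.0748 F [0.3 0.5 0.6] q6 -0.41
```

View pics/w33.png

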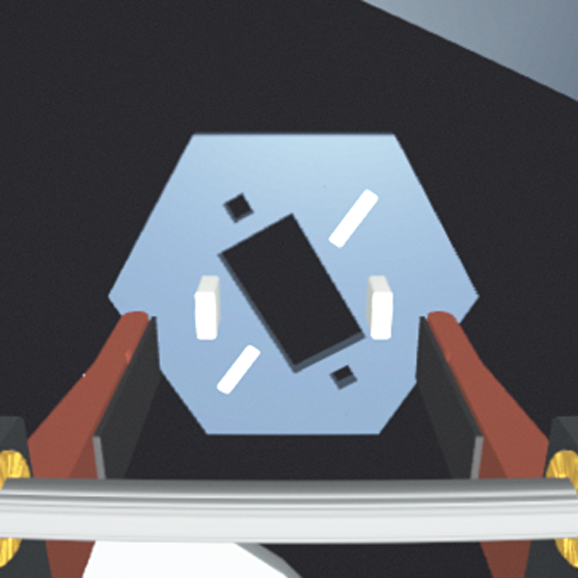

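Shift y +2.6 mm, lower 33.5 mm, grip.

{"name": "apply_moves", "arguments": {"deltas": [{"dp": [0,0.0026,-0.012],"rot": [0,0,0],"fingers": 0.85},{"dp": [0,0,-0.012],"rot": [0,0,0],"fingers": 0.85},{"dp": [0,0,-0.009],"rot": [0,0,0],"fingers": 0.85},{"dp": [0,0,0],"rot": [0,0,0],"fingers": 0.85},{"dp": [0,0,0],"rot": [0,0,0],"fingers": 0.8},{"dp": [0,0,0],"rot": [0,0,0],"fingers": 0.75},{"dp": [0,0,0],"rot": [0,0,0],"fingers": 0.7},{"dp": [0,0,0],"rot": [0,0,0],"fingers": 0.6},{"dp": [0,0,0],"rot": [0,0,0],"fingers": 0.5},{"dp": [0,0,0],"rot": [0,0,0],"fingers": 0.5}], "newtons": 25}}

```text
clock: 46.67
eef_pos: [0.5554, 0.0303, 0.19]
tool_rot: [-0.311, 1.549, 0.311]
wrist_force: [-0.1, -0.1, -1.9]
gripper_width: 0.0614
```

```bash
python3 - <<'E'
from coil import *
st()
E
```

```text
t 46.67 eef [0.5554 0.0303 0.19  ] grasp [0.5553 0.0303 0.027 ] jawyaw 22.74 xaxis [-0. -0. -1.] w 0.0614 F [-0.1 -0.1 -1.9] q6 -0.40
```

{"name": "apply_moves", "arguments": {"deltas": [{"dp": [0,0,0.006],"rot": [0,0,0],"fingers": 0.5},{"dp": [0,0,0.015],"rot": [0,0,0],"fingers": 0.5},{"dp": [0,0,0.03],"rot": [0,0,0],"fingers": 0.5},{"dp": [0,0,0.035],"rot": [0,0,0],"fingers": 0.5},{"dp": [0,0,0.035],"rot": [0,0,0],"fingers": 0.5},{"dp": [0,-0.005,0.035],"rot": [0,0,0],"fingers": 0.5},{"dp": [-0.002,-0.025,0.014],"rot": [0,0,0],"fingers": 0.5},{"dp": [-0.003,-0.033,0],"rot": [0,0,0],"fingers": 0.5},{"dp": [-0.003,-0.033,0],"rot": [0,0,0],"fingers": 0.5},{"dp": [-0.003,-0.033,0],"rot": [0,0,0],"fingers": 0.5},{"dp": [-0.003,-0.033,0],"rot": [0,0,0],"fingers": 0.5},{"dp": [-0.003,-0.03,0],"rot": [0,0,0],"fingers": 0.5}]}}

```text
clock: 47.67
eef_pos: [0.5379, -0.1634, 0.3607]
tool_rot: [-0.311, 1.548, 0.311]
wrist_force: [0.8, -0.3, -1.9]
gripper_width: 0.0621
```

{"name": "apply_moves", "arguments": {"deltas": [{"dp": [-0.002,-0.0196,0],"rot": [0,0,0],"fingers": 0.5},{"dp": [0,0,0],"rot": [0,0,0],"fingers": 0.5},{"dp": [0,0,0],"rot": [0,0,0],"fingers": 0.5},{"dp": [0,0,0],"rot": [0,0,0],"fingers": 0.5}]}}

```text
clock: 48.0
eef_pos: [0.5365, -0.1808, 0.3604]
tool_rot: [-0.311, 1.548, 0.312]
wrist_force: [-1.2, 0.1, -1.6]
gripper_width: 0.062
```

```bash
python3 - <<'E'
from coil import *
st(); c=cam("wrist"); save(c,"w34"); np.save("w34.npy",np.array([c],dtype=object),allow_pickle=True)
a=cv2.imread("pics/w6.png"); b=cv2.imread("pics/w34.png")
r=lambda x:cv2.resize(x[180:400,180:460],None,fx=1.4,fy=1.4,interpolation=cv2.INTER_CUBIC)
cv2.imwrite("pics/cmp3.png",np.hstack([r(a),r(b)]))
E
```

```text
t 48.00 eef [ 0.5365 -0.1808  0.3604] grasp [ 0.5365 -0.1807  0.1974] jawyaw 22.74 xaxis [-0.     0.001 -1.   ] w 0.0620 F [-1.2  0.1 -1.6] q6 -0.78
```

View pics/cmp3.png

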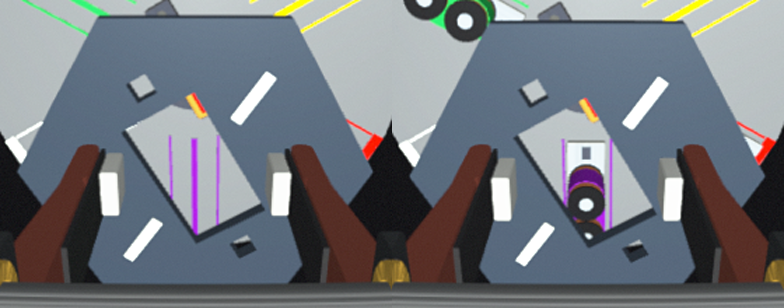

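View pics/w34.png

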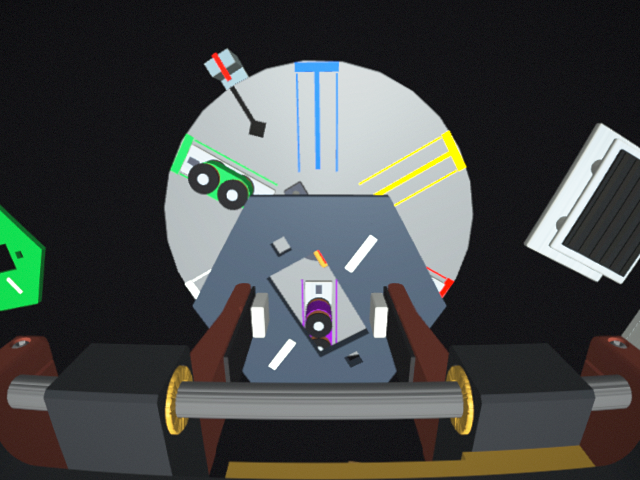

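```bash
python3 - <<'E'
from h import *
a=cv2.imread("pics/w6.png"); b=cv2.imread("pics/w34.png")
for n,(x0,y0,x1,y1) in dict(mark1=(338,225,384,275),mark2=(262,330,305,372),hole1=(266,228,296,256),hole2=(340,340,368,366),edge=(290,186,340,210)).items():
    A=cv2.cvtColor(a[y0:y1,x0:x1],cv2.COLOR_BGR2GRAY); B=cv2.cvtColor(b,cv2.COLOR_BGR2GRAY)[y0-8:y1+8,x0-8:x1+8]
    r=cv2.matchTemplate(B,A,cv2.TM_CCOEFF_NORMED); _,v,_,l=cv2.minMaxLoc(r)
    # subpixel
    x,y=l
    sx=(r[y,x+1]-r[y,x-1])/(2*(2*r[y,x]-r[y,x+1]-r[y,x-1])) if 0<x<16 else 0
    sy=(r[y+1,x]-r[y-1,x])/(2*(2*r[y,x]-r[y+1,x]-r[y-1,x])) if 0<y<16 else 0
    print(n,round(v,3),round(x+sx-8,2),round(y+sy-8,2))
c=np.load("w34.npy",allow_pickle=True)[0]
z=.2329-.0; k=.3604-.2329+.049
P=toz(c,[(361,253),(361,256)],k); print(P, np.hypot(*(P[1]-P[0])[:2]))
E
```

```text
mark1 0.99 -0.23 3.58
mark2 0.993 0.16 3.26
hole1 0.98 0.02 3.59
hole2 0.958 -0.07 2.76
edge 0.971 1.13 3.64
[[ 0.54354067 -0.14962159  0.1765    ]
 [ 0.54416919 -0.15099008  0.1765    ]] 0.0015059261613218561
```

{"name": "apply_moves", "arguments": {"deltas": [{"dp": [-0.0007,0.0003,-0.02],"rot": [0,0,0.03],"fingers": 0.5},{"dp": [0,0,-0.025],"rot": [0,0,0],"fingers": 0.5},{"dp": [0,0,-0.02],"rot": [0,0,0],"fingers": 0.5},{"dp": [0,0,-0.01],"rot": [0,0,0],"fingers": 0.5},{"dp": [0,0,0],"rot": [0,0,0],"fingers": 0.5},{"dp": [0,0,0],"rot": [0,0,0],"fingers": 0.5},{"dp": [0,0,0],"rot": [0,0,0],"fingers": 0.5}]}}

```text
clock: 48.63
eef_pos: [0.5362, -0.1807, 0.287]
tool_rot: [-0.313, 1.546, 0.311]
wrist_force: [0.5, 0.3, -1.1]
gripper_width: 0.0621
```

```bash
python3 - <<'E'
from coil import *
st(); c=cam("wrist"); save(c,"w35",(160,100,480,400),2); np.save("w35.npy",np.array([c],dtype=object),allow_pickle=True)
E
```

```text
t 48.63 eef [ 0.5362 -0.1807  0.287 ] grasp [ 0.5366 -0.1808  0.124 ] jawyaw 22.81 xaxis [ 0.002 -0.001 -1.   ] w 0.0621 F [ 0.5  0.3 -1.1] q6 -0.78
```

View pics/w35.png

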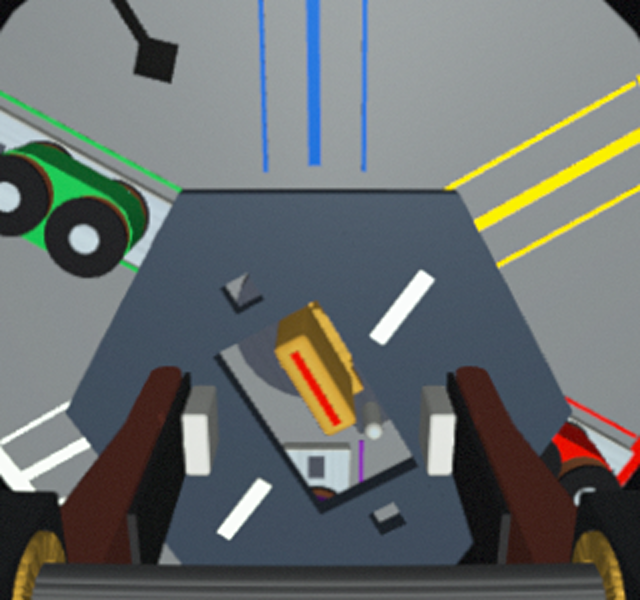

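{"name": "apply_moves", "arguments": {"deltas": [{"dp": [-0.0003,0.0001,-0.01],"rot": [0,0,0],"fingers": 0.5},{"dp": [0,0,-0.01],"rot": [0,0,0],"fingers": 0.5},{"dp": [0,0,-0.007],"rot": [0,0,0],"fingers": 0.5},{"dp": [0,0,-0.003],"rot": [0,0,0],"fingers": 0.5},{"dp": [0,0,0],"rot": [0,0,0],"fingers": 0.5},{"dp": [0,0,0],"rot": [0,0,0],"fingers": 0.5}]}}

```text
clock: 49.18
eef_pos: [0.5354, -0.1809, 0.2548]
tool_rot: [-0.311, 1.549, 0.312]
wrist_force: [0.4, -0.1, -1.9]
gripper_width: 0.0616
```

```bash
python3 - <<'E'
from coil import *
st(); c=cam("wrist"); save(c,"w36",(160,100,480,400),2.4); np.save("w36.npy",np.array([c],dtype=object),allow_pickle=True)
E
```

```text
t 49.18 eef [ 0.5354 -0.1809  0.2548] grasp [ 0.5353 -0.1809  0.0918] jawyaw 22.76 xaxis [-0.001  0.    -1.   ] w 0.0616 F [ 0.4 -0.1 -1.9] q6 -0.78
```

View pics/w36.png

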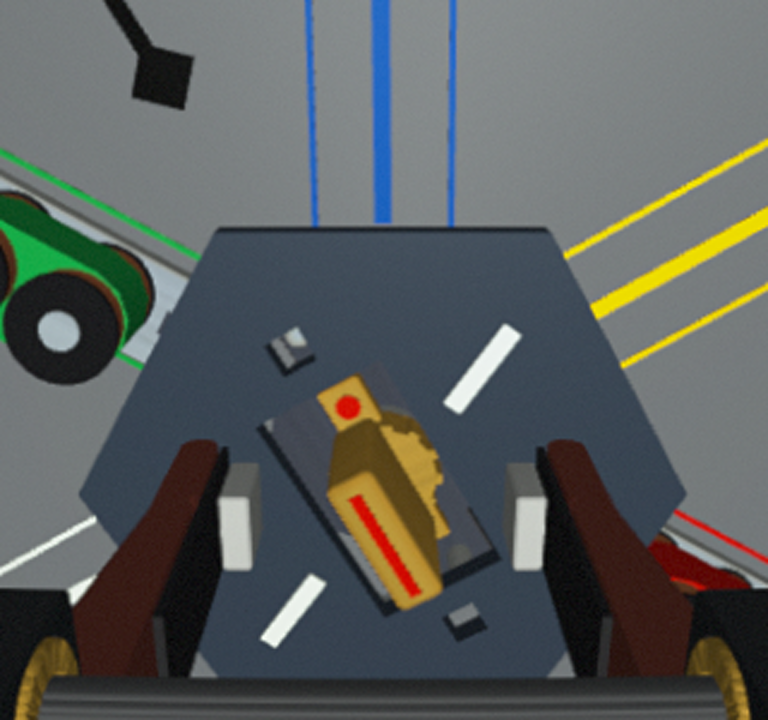

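{"name": "apply_moves", "arguments": {"deltas": [{"dp": [0.0004,0.0003,-0.003],"rot": [0,0,0],"fingers": 0.5},{"dp": [0,0,-0.003],"rot": [0,0,0],"fingers": 0.5},{"dp": [0,0,-0.003],"rot": [0,0,0],"fingers": 0.5},{"dp": [0,0,0],"rot": [0,0,0],"fingers": 0.5},{"dp": [0,0,0],"rot": [0,0,0],"fingers": 0.5}]}}

```text
clock: 49.65
eef_pos: [0.5358, -0.1806, 0.2459]
tool_rot: [-0.311, 1.549, 0.312]
wrist_force: [0.1, -0.4, -3.0]
gripper_width: 0.0615
```

```bash
python3 - <<'E'
from coil import *
st(); c=cam("wrist"); save(c,"w37",(160,100,480,400),2.4)
print(get_state()["torque"])
E
```

```text
t 49.65 eef [ 0.5358 -0.1806  0.2459] grasp [ 0.5357 -0.1805  0.0829] jawyaw 22.77 xaxis [-0.001  0.    -1.   ] w 0.0615 F [ 0.1 -0.4 -3. ] q6 -0.78
[-0.01281461  0.03834861 -0.01741674]
```

View pics/w37.png

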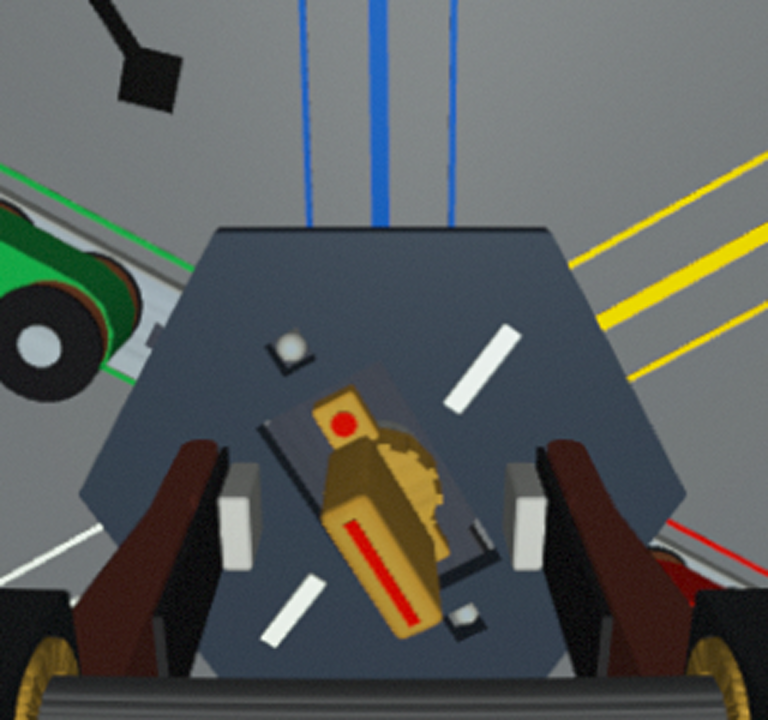

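{"name": "apply_moves", "arguments": {"deltas": [{"dp": [0,0,-0.003],"rot": [0,0,0],"fingers": 0.5},{"dp": [0,0,-0.003],"rot": [0,0,0],"fingers": 0.5},{"dp": [0,0,-0.002],"rot": [0,0,0],"fingers": 0.5},{"dp": [0,0,0],"rot": [0,0,0],"fingers": 0.5},{"dp": [0,0,0],"rot": [0,0,0],"fingers": 0.5}]}}

```text
clock: 50.12
eef_pos: [0.5358, -0.1806, 0.2379]
tool_rot: [-0.311, 1.549, 0.312]
wrist_force: [0.3, 0.5, -1.5]
gripper_width: 0.0615
```

```bash
python3 - <<'E'
from coil import *
st(); c=cam("wrist"); save(c,"w38",(160,100,480,400),2.4)
print(get_state()["torque"])
E
```

```text
t 50.12 eef [ 0.5358 -0.1806  0.2379] grasp [ 0.5357 -0.1805  0.0749] jawyaw 22.77 xaxis [-0.001  0.    -1.   ] w 0.0615 F [ 0.3  0.5 -1.5] q6 -0.78
[-0.00484216  0.08947021 -0.00554345]
```

View pics/w38.png

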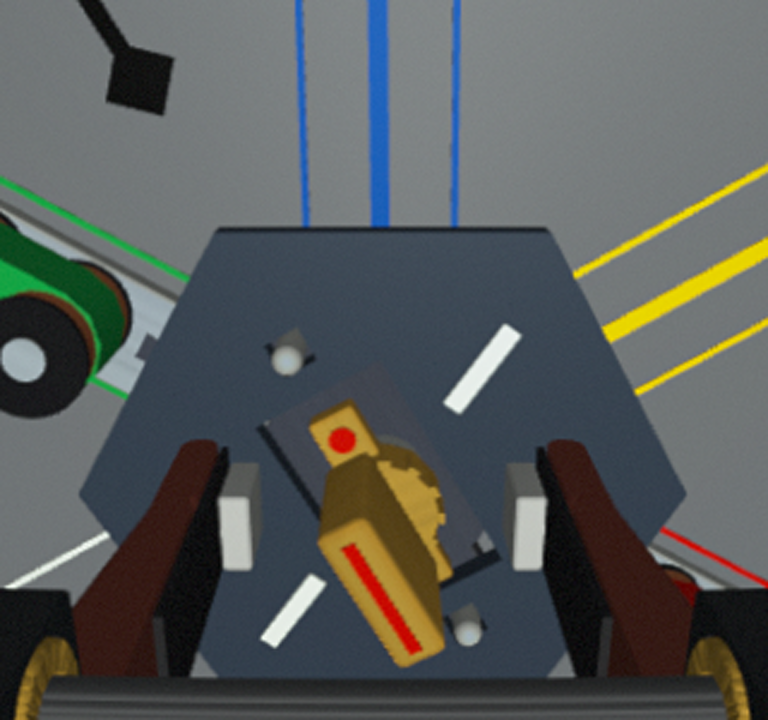

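Sliding on without force. Last 5 mm.

{"name": "apply_moves", "arguments": {"deltas": [{"dp": [0,0,-0.002],"rot": [0,0,0],"fingers": 0.5},{"dp": [0,0,-0.002],"rot": [0,0,0],"fingers": 0.5},{"dp": [0,0,-0.001],"rot": [0,0,0],"fingers": 0.5},{"dp": [0,0,0],"rot": [0,0,0],"fingers": 0.5},{"dp": [0,0,0],"rot": [0,0,0],"fingers": 0.5}]}}

```text
clock: 50.58
eef_pos: [0.5359, -0.1806, 0.2332]
tool_rot: [-0.312, 1.548, 0.312]
wrist_force: [0.1, 0.6, -1.6]
gripper_width: 0.0617
```

```bash
python3 - <<'E'
from coil import *
st()
E
```

```text
t 50.58 eef [ 0.5359 -0.1806  0.2332] grasp [ 0.5359 -0.1806  0.0702] jawyaw 22.77 xaxis [-0.  0. -1.] w 0.0617 F [ 0.1  0.6 -1.6] q6 -0.78
```

{"name": "apply_moves", "arguments": {"deltas": [{"dp": [0,0,-0.0008],"rot": [0,0,0],"fingers": 0.5},{"dp": [0,0,0],"rot": [0,0,0],"fingers": 0.5},{"dp": [0,0,0],"rot": [0,0,0],"fingers": 0.5}]}}

```text
clock: 50.83
eef_pos: [0.5359, -0.1806, 0.233]
tool_rot: [-0.312, 1.548, 0.312]
wrist_force: [-1.8, 0.7, 2.8]
gripper_width: 0.0615
```

```bash
python3 - <<'E'
from coil import *
st()
E
```

```text
t 50.83 eef [ 0.5359 -0.1806  0.233 ] grasp [ 0.536  -0.1807  0.07  ] jawyaw 22.77 xaxis [ 0. -0. -1.] w 0.0615 F [-1.8  0.7  2.8] q6 -0.78
```

{"name": "apply_moves", "arguments": {"deltas": [{"dp": [0,0,0],"rot": [0,0,0],"fingers": 0.75},{"dp": [0,0,0],"rot": [0,0,0],"fingers": 0.85},{"dp": [0,0,0],"rot": [0,0,0],"fingers": 0.85},{"dp": [0,0,0.01],"rot": [0,0,0],"fingers": 0.85},{"dp": [0,0,0.03],"rot": [0,0,0],"fingers": 0.85},{"dp": [0,0,0.035],"rot": [0,0,0],"fingers": 0.85},{"dp": [0.0003,-0.0008,0.035],"rot": [0,0,0],"fingers": 0.85},{"dp": [0.0005,-0.0003,0.028],"rot": [0,0,0.2],"fingers": 0.85},{"dp": [0,0,0],"rot": [0,0,0],"fingers": 0.85},{"dp": [0,0,0],"rot": [0,0,0],"fingers": 0.85},{"dp": [0,0,0],"rot": [0,0,0],"fingers": 0.85}]}}

```text
clock: 51.75
eef_pos: [0.5366, -0.1817, 0.3702]
tool_rot: [-0.314, 1.548, 0.315]
wrist_force: [0.3, -0.3, -0.7]
gripper_width: 0.0746
```

```bash
python3 - <<'E'
from ang import *
st(); c=cam("wrist"); save(c,"w39"); np.save("w39.npy",np.array([c],dtype=object),allow_pickle=True)
for n in ["w4","w39"]:
    d=np.load(n+".npy",allow_pickle=True)[0]
    print(n,[np.round(lineang(d,m,a,r0=.068),2) for m,a in ((bluemask(d),112.8),(ymask(d),52.8))])
E
```

```text
t 51.75 eef [ 0.5366 -0.1817  0.3702] grasp [ 0.5366 -0.1817  0.2072] jawyaw 22.97 xaxis [-0.  0. -1.] w 0.0746 F [ 0.3 -0.3 -0.7] q6 -0.79
w4 [array([112.98,   1.36, 319.  ,   1.66]), array([5.311e+01, 1.900e-01, 2.870e+02, 7.000e-01])]
w39 [array([113.26,   1.2 , 329.  ,   1.95]), array([5.323e+01, 2.300e-01, 2.880e+02, 9.300e-01])]
```

View pics/w39.png

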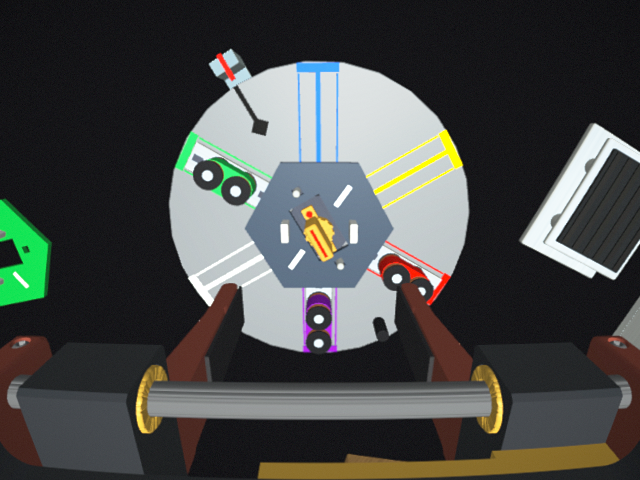

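{"name": "apply_moves", "arguments": {"deltas": [{"dp": [0,0,-0.01],"rot": [0,0,6],"fingers": 0.45},{"dp": [0,0,-0.01],"rot": [0,0,6],"fingers": 0.4},{"dp": [0,0,-0.01],"rot": [0,0,6],"fingers": 0.4},{"dp": [-0.0003,-0.0003,-0.01],"rot": [0,0,6],"fingers": 0.4},{"dp": [0,0,-0.01],"rot": [0,0,4.7],"fingers": 0.4},{"dp": [0,0,-0.03],"rot": [0,0,0],"fingers": 0.4},{"dp": [0,0,-0.02],"rot": [0,0,0],"fingers": 0.4},{"dp": [0,0,-0.01],"rot": [0,0,0],"fingers": 0.4},{"dp": [0,0,-0.004],"rot": [0,0,0],"fingers": 0.4},{"dp": [0,0,0],"rot": [0,0,0],"fingers": 0.4},{"dp": [0,0,0],"rot": [0,0,0],"fingers": 0.4}]}}

```text
clock: 52.72
eef_pos: [0.5366, -0.1821, 0.2571]
tool_rot: [-0.704, 1.453, 0.703]
wrist_force: [0.4, -0.7, 0.1]
gripper_width: 0.0349
```

```bash
python3 - <<'E'
from ang import *
st(); c=cam("wrist"); save(c,"w40",(160,140,480,400),2.2)
E
```

```text
t 52.72 eef [ 0.5366 -0.1821  0.2571] grasp [ 0.5366 -0.1821  0.0941] jawyaw 51.67 xaxis [ 0.001 -0.    -1.   ] w 0.0349 F [ 0.4 -0.7  0.1] q6 -1.29
```

View pics/w40.png

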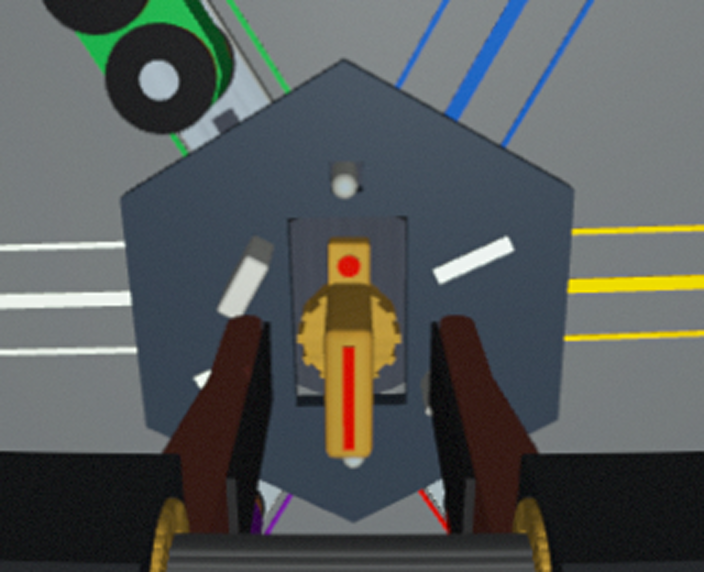

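{"name": "apply_moves", "arguments": {"deltas": [{"dp": [0,0,-0.005],"rot": [0,0,0],"fingers": 0.4},{"dp": [0,0,0],"rot": [0,0,0],"fingers": 0.3},{"dp": [0,0,0],"rot": [0,0,0],"fingers": 0.2},{"dp": [0,0,0],"rot": [0,0,0],"fingers": 0.1},{"dp": [0,0,0],"rot": [0,0,0],"fingers": 0},{"dp": [0,0,0],"rot": [0,0,0],"fingers": 0},{"dp": [0,0,0],"rot": [0,0,0],"fingers": 0}], "newtons": 10}}

```text
clock: 53.35
eef_pos: [0.5363, -0.1822, 0.2517]
tool_rot: [-0.704, 1.454, 0.703]
wrist_force: [-1.8, -0.8, 1.6]
gripper_width: 0.0101
```

```bash
python3 - <<'E'
from ang import *
st(); print(get_state()["torque"])
E
```

```text
t 53.35 eef [ 0.5363 -0.1822  0.2517] grasp [ 0.5363 -0.1823  0.0887] jawyaw 51.66 xaxis [ 0.    -0.001 -1.   ] w 0.0101 F [-1.8 -0.8  1.6] q6 -1.29
[-0.15969379  0.23782538  0.04415202]
```

{"name": "apply_moves", "arguments": {"deltas": [{"dp": [0,0,0],"rot": [0,0,-3],"fingers": 0},{"dp": [0,0,0],"rot": [0,0,-6],"fingers": 0},{"dp": [0,0,0],"rot": [0,0,-6],"fingers": 0},{"dp": [0,0,0],"rot": [0,0,-6],"fingers": 0},{"dp": [0,0,0],"rot": [0,0,-6],"fingers": 0},{"dp": [0,0,0],"rot": [0,0,-6],"fingers": 0},{"dp": [0,0,0],"rot": [0,0,-6],"fingers": 0},{"dp": [0,0,0],"rot": [0,0,-6],"fingers": 0},{"dp": [0,0,0],"rot": [0,0,-6],"fingers": 0},{"dp": [0,0,0],"rot": [0,0,-6],"fingers": 0},{"dp": [0,0,0],"rot": [0,0,-4.5],"fingers": 0},{"dp": [0,0,0],"rot": [0,0,-2],"fingers": 0}]}}

```text
clock: 54.35
eef_pos: [0.5366, -0.1821, 0.2517]
tool_rot: [0.165, 1.563, -0.166]
wrist_force: [0.4, -0.4, 0.7]
gripper_width: 0.01
```

{"name": "apply_moves", "arguments": {"deltas": [{"dp": [0,0,0],"rot": [0,0,0],"fingers": 0},{"dp": [0,0,0],"rot": [0,0,0],"fingers": 0},{"dp": [0,0,0],"rot": [0,0,0],"fingers": 0}]}}

```text
clock: 54.6
eef_pos: [0.5366, -0.1821, 0.2517]
tool_rot: [0.161, 1.564, -0.161]
wrist_force: [2.0, -1.0, 0.6]
gripper_width: 0.0097
```

```bash
python3 - <<'E'
from ang import *
st(); c=cam("wrist"); save(c,"w41",(160,100,480,400),2.2); print(get_state()["torque"])
E
```

```text
t 54.60 eef [ 0.5366 -0.1821  0.2517] grasp [ 0.5368 -0.1821  0.0887] jawyaw -11.77 xaxis [ 0.001 -0.    -1.   ] w 0.0097 F [ 2.  -1.   0.6] q6 -0.18
[-0.23714678 -0.12438123 -0.04259168]
```

View pics/w41.png

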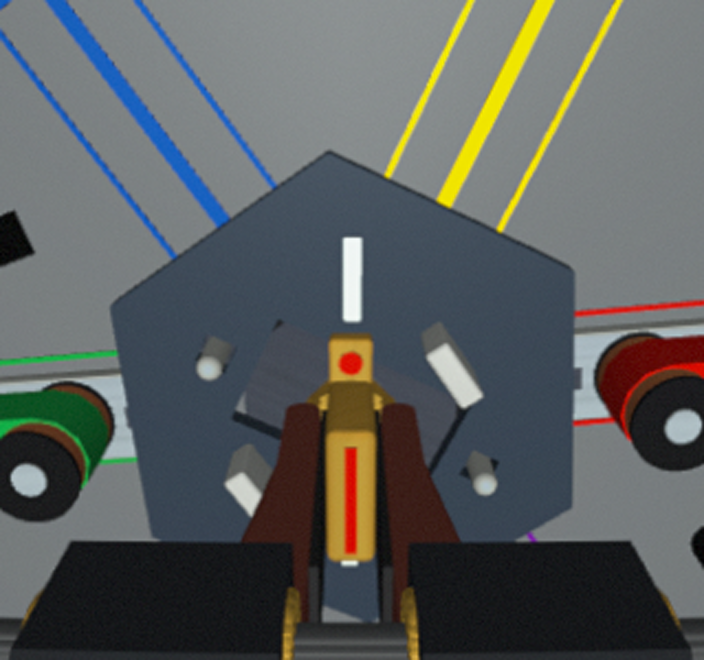

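{"name": "apply_moves", "arguments": {"deltas": [{"dp": [0,0,0],"rot": [0,0,0],"fingers": 0.2},{"dp": [0,0,0],"rot": [0,0,0],"fingers": 0.4},{"dp": [0,0,0],"rot": [0,0,0],"fingers": 0.4},{"dp": [0,0,0.01],"rot": [0,0,0],"fingers": 0.4},{"dp": [0,0,0.03],"rot": [0,0,0],"fingers": 0.4},{"dp": [0,0,0.04],"rot": [0,0,6],"fingers": 0.4},{"dp": [0,0,0.04],"rot": [0,0,7],"fingers": 0.5},{"dp": [0,0,0.01],"rot": [0,0,7],"fingers": 0.6},{"dp": [0,0,0],"rot": [0,0,7],"fingers": 0.85},{"dp": [0,0,0],"rot": [0,0,7],"fingers": 0.85},{"dp": [0,0,0],"rot": [0,0,0.7],"fingers": 0.85},{"dp": [0,0,0],"rot": [0,0,0],"fingers": 0.85}]}}

```text
clock: 55.65
eef_pos: [0.5363, -0.182, 0.3819]
tool_rot: [-0.311, 1.548, 0.311]
wrist_force: [0.3, 0.2, 0.2]
gripper_width: 0.0718
```

{"name": "apply_moves", "arguments": {"deltas": [{"dp": [0,0,0],"rot": [0,0,0],"fingers": 0.85},{"dp": [0,0,0],"rot": [0,0,0],"fingers": 0.85}]}}

```text
clock: 55.82
eef_pos: [0.5364, -0.182, 0.3812]
tool_rot: [-0.311, 1.549, 0.311]
wrist_force: [-0.3, 0.3, -0.1]
gripper_width: 0.0745
```

```bash
python3 - <<'E'
from ang import *
st(); c=cam("wrist"); save(c,"w42"); np.save("w42.npy",np.array([c],dtype=object),allow_pickle=True)
for n in ["w4","w42"]:
    d=np.load(n+".npy",allow_pickle=True)[0]
    print(n,[np.round(lineang(d,m,a,r0=.068),2) for m,a in ((bluemask(d),112.8),(ymask(d),52.8))])
save(c,"w42z",(160,40,480,360),1.85)
E
```

```text
t 55.82 eef [ 0.5364 -0.182   0.3812] grasp [ 0.5363 -0.182   0.2182] jawyaw 22.73 xaxis [-0.001  0.    -1.   ] w 0.0745 F [-0.3  0.3 -0.1] q6 -0.78
w4 [array([112.98,   1.36, 319.  ,   1.66]), array([5.311e+01, 1.900e-01, 2.870e+02, 7.000e-01])]
w42 [array([112.93,   1.81, 300.  ,   2.03]), array([5.324e+01, 2.300e-01, 2.680e+02, 9.400e-01])]
```

View pics/w42z.png

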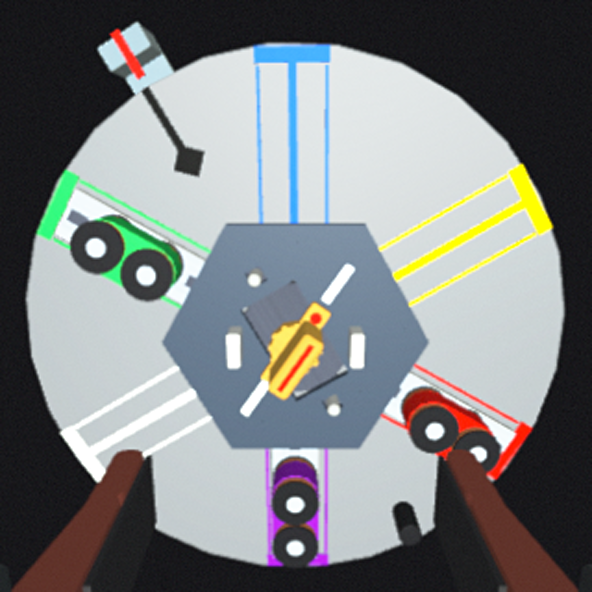

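{"name": "apply_moves", "arguments": {"deltas": [{"dp": [0,0.01,0.02],"rot": [0,0,0],"fingers": 0.85},{"dp": [0,0.03,0.01],"rot": [0,0,0],"fingers": 0.85},{"dp": [-0.01,0.035,0],"rot": [0,0,0],"fingers": 0.85},{"dp": [-0.01,0.035,0],"rot": [0,0,0],"fingers": 0.85},{"dp": [-0.01,0.035,0],"rot": [0,0,0],"fingers": 0.85},{"dp": [-0.01,0.035,0],"rot": [0,0,0],"fingers": 0.85},{"dp": [-0.01,0.035,0],"rot": [0,0,0],"fingers": 0.85},{"dp": [0,0.035,0],"rot": [0,0,0],"fingers": 0.85},{"dp": [0,0.035,0],"rot": [0,0,0],"fingers": 0.85},{"dp": [0,0.03,0],"rot": [0,0,0],"fingers": 0.85},{"dp": [0,0.02,0],"rot": [0,0,0],"fingers": 0.85},{"dp": [0,0,0],"rot": [0,0,0],"fingers": 0.85}]}}

```text
clock: 56.87
eef_pos: [0.4859, 0.1562, 0.4111]
tool_rot: [-0.315, 1.548, 0.317]
wrist_force: [-0.1, 0.1, 0.1]
gripper_width: 0.0747
```

```bash
python3 - <<'E'
from h import *
st(); t=cam("top"); save(t,"top9"); s=cam("side"); save(s,"side9",(100,130,420,330),2.4); save(t,"top9z",(310,170,460,310),4)
E
```

```text
t 56.87 eef [0.4859 0.1562 0.4111] grasp [0.4858 0.1564 0.2481] jawyaw 23.05 xaxis [-0.001  0.001 -1.   ] w 0.0747 F [-0.1  0.1  0.1] q6 -0.16
```

View pics/top9.png

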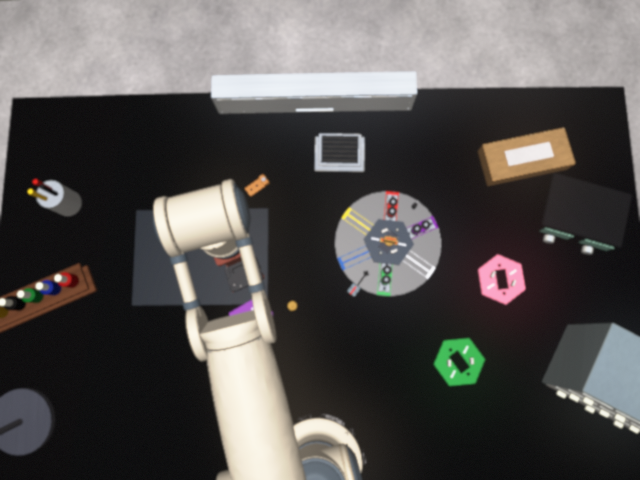

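View pics/side9.png

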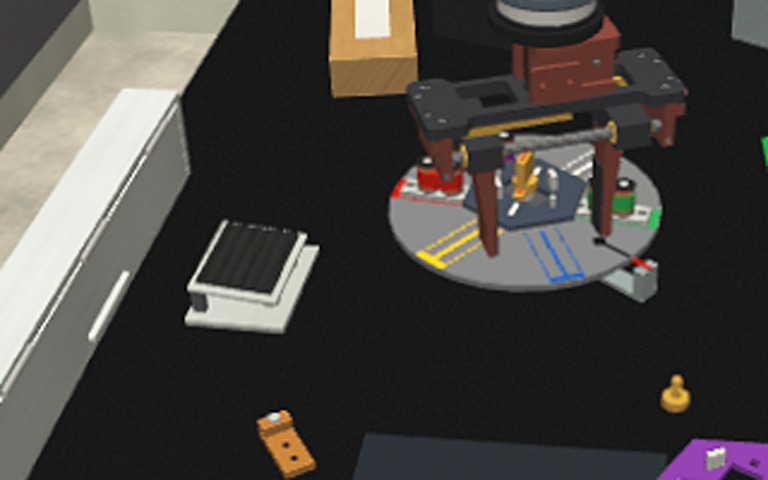

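View pics/top9z.png

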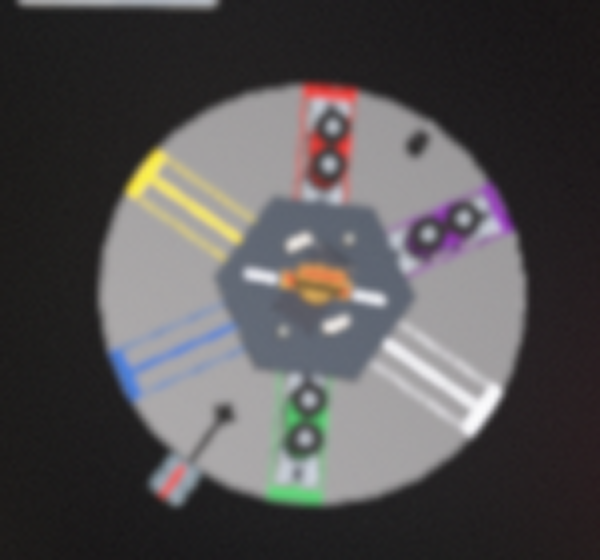

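```bash
python3 -c "
from workcell import workorder; print(workorder.job_done())"
```

```text
the job is handed in; nothing more can be done
None
```

I handed the job in at about 57 s. The red, green and purple coil pairs, the only three on the bench, stand on their stations. The keeper is seated and the collar is locked.

**What I did:** I turned the collar to open, lifted the keeper off and laid it aside. I placed the purple, red and green pairs, then lowered the keeper over the collar and dowels and turned the collar clockwise to the white marks.

**A knock on the way:** Just before I first put the keeper back, the green pair was knocked about 7 mm off its station. The platter had turned about 0.8° as well. I laid the keeper aside again, put the green pair back, and turned the platter back to its index with the green pair still held on it.

**Last checks:**
- **Platter:** the index line is at the pointer, within about 0.3° of its starting angle.
- **Coil pairs:** measured before the keeper went back on, they were within about 1.5 mm of their station centres. Red's exact angle (read as 3.6° off) could not be trusted in that view because a finger hid part of it. A clear earlier view showed it straight, and the final top view looks straight too.
- **Keeper and collar:** the keeper slid down the dowels without force and looks flat. The lugs are on the white marks within about half a degree.
- **Bystanders:** the foot pedal, spring deck and vise screw look unmoved in the last pictures.

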